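# Restock the lantern carousel

### The job

Get the shop's lantern carousel ready: first push the loose metal handle tube all the way home in the collet on top of the carousel, past the stiff seal until it bottoms. Then, turning the carousel gently to bring an empty hook to the gap in the wire hood each time, hang every lantern that stands on the table on a hook of its own, and finally turn the carousel so that the handle faces the middle of the gap. Do not disturb the other goods.

Things in the scene. Friction and masses are not known exactly. Their poses are not given: they have to be found in the camera images.
- carousel: Fixed stand: round dark wooden foot (radius 195 mm, 10 mm thick) with a black wire hood, radius 185 mm, top 177 mm above the table, closed around and above but for a gap 42 degrees either side of its front, through which lanterns are hung (fingers from above). Origin: centre of the underside, on the vertical spindle axis; z up; its front, the gap's middle, is its -x, roughly towards the robot
- rotor (a joint): Turn of the rotor, rad, counterclockwise from above; 0 (or a full turn): the crank arm with the collet, above the hood, points to the gap's middle. Range -6.5 to 6.5, friction 0.2 N m and drag, no spring. Five hooks 72 degrees apart: the two 36 degrees either side of the crank arm carry fixed lanterns, the other three are empty. At the start the stocked side is at the gap
- hook1 (a point): First empty hook of the rotor: this point is the top of its seat, 115 mm above the table, 120 mm from the spindle axis. Round bar 8 mm thick pointing straight out from the spindle; the seat is a level dip from 108 to 138 mm out, the bar rises 12 mm inward of it and at its upturned outer end (154 mm out). Turns with the rotor, 108 degrees counterclockwise (from above) of the crank arm
- hook2 (a point): Second empty hook of the rotor: this point is the top of its seat, 115 mm above the table, 120 mm from the spindle axis. Round bar 8 mm thick pointing straight out from the spindle; the seat is a level dip from 108 to 138 mm out, the bar rises 12 mm inward of it and at its upturned outer end (154 mm out). Turns with the rotor, straight across from the crank arm
- hook3 (a point): Third empty hook of the rotor: this point is the top of its seat, 115 mm above the table, 120 mm from the spindle axis. Round bar 8 mm thick pointing straight out from the spindle; the seat is a level dip from 108 to 138 mm out, the bar rises 12 mm inward of it and at its upturned outer end (154 mm out). Turns with the rotor, 108 degrees clockwise of the crank arm
- collet (a point): Middle of the collet's mouth: a black block 44 x 44 mm and 40 mm high on the crank arm, 65 mm from the spindle axis, top 233 mm above the table, with a vertical bore 21.5 mm wide and a 3 mm chamfer at the mouth. Free to 20 mm deep, then the seal gives about 8 N of resistance (no return spring), bottoms at 35 mm
- seal (a joint): How far the seal in the collet is pushed down, m: 0 untouched, 0.015 fully down (tube bottomed)
- park (a point): Fixed point above the stand, 65 mm from the spindle axis towards the middle of the gap, 233 mm above the table: where the collet is when the handle faces the middle of the gap
- handle: Plain aluminium tube 20 mm in diameter and 110 mm long, 0.09 kg, foot chamfered, used as the carousel's crank handle. Origin: centre of its foot, z along it. At the start it stands upright in the holder, foot 10 mm above the table, top at 120 mm. Grip it near its top, from above; round, so it can turn in the fingers
- handle_foot (a point): centre of the handle tube's lower end
- holder: Fixed light wooden block 64 x 64 x 45 mm with a hole 23 mm wide and 35 mm deep in which the handle tube stands. Origin: centre of the underside
- lantern1: Black metal and glass lantern, 0.24 kg: box 56 x 56 mm, roof up to z = 58 mm, on top a frame with an oak bar to grip from above: 10 mm thick (x), 56 mm long (y), z = 94 to 128 mm. Window between roof and bar, 36 mm high, 44 mm wide, open along x: goes over a hook. Fingertips at most 17 mm below the bar's top clear the hook. Origin: centre of the underside; may be absent
- lantern2: Black metal and glass lantern, 0.24 kg: box 56 x 56 mm, roof up to z = 58 mm, on top a frame with an oak bar to grip from above: 10 mm thick (x), 56 mm long (y), z = 94 to 128 mm. Window between roof and bar, 36 mm high, 44 mm wide, open along x: goes over a hook. Fingertips at most 17 mm below the bar's top clear the hook. Origin: centre of the underside; may be absent
- lantern3: Black metal and glass lantern, 0.24 kg: box 56 x 56 mm, roof up to z = 58 mm, on top a frame with an oak bar to grip from above: 10 mm thick (x), 56 mm long (y), z = 94 to 128 mm. Window between roof and bar, 36 mm high, 44 mm wide, open along x: goes over a hook. Fingertips at most 17 mm below the bar's top clear the hook. Origin: centre of the underside; may be absent
- eye1 (a point): middle of the underside of lantern1's grip bar, 94 mm above the lantern's underside: what comes to rest on a hook's seat
- eye2 (a point): middle of the underside of lantern2's grip bar, 94 mm above the lantern's underside: what comes to rest on a hook's seat
- eye3 (a point): middle of the underside of lantern3's grip bar, 94 mm above the lantern's underside: what comes to rest on a hook's seat
- candle_a: bystander: amber glass candle jar with a copper lid, 74 mm wide, 85 mm high; leave alone
- candle_b: bystander: dark red candle jar with a copper lid, 74 mm wide, 85 mm high; leave alone
- owl: bystander: blue ceramic figurine, 60 mm wide, 92 mm high; leave alone
- gourd: bystander: terracotta gourd with a stalk, 90 mm wide, 73 mm high; leave alone
Things that resemble listed ones, but are neither listed nor needed, are in the scene too. Leave any yellow look-alike of the lantern3 alone.

How it is judged:
By the outcome, as a careful person would: the job done as asked, in the order asked, and still so for the second after the job is handed in, with the robot touching nothing.
Of lantern1, lantern2, lantern3 only 2 to 3 are there at a start; the rules pass over those that are not, and their reading is None.
At some moment in a run one of lantern1, lantern2, lantern3 may be knocked a few centimetres aside while the robot is not near it.
It also fails if it takes over 210 s, if anything falls off the work surface, if the arm or the gripper's body presses on something with over 40 N, if the wrist force passes 120 N, or if a joint passes its speed limit or range.

### The arm

A 6-joint arm with a two-finger parallel gripper is mounted at the origin on the work surface. World frame = base frame: x ahead of the robot, y to its left, z up, the work surface at z = 0. Lengths are in m, angles in rad, forces in N, time in s.
With the tool pointing down it reaches from about 0.375 to 0.9 m from the base axis. Payload 3.1 kg.
Tool frame: the origin (TCP) lies at the very end of the fingers, on their centre line; the grasp point (between the pads) lies 19 mm behind it; z points along the fingers, y is the direction in which the jaws open and shut (so a half turn about z gives the same grasp; the last joint's range is limited). The gripper opens to 87 mm and grips with 3 to 60 N. Pads are 19 mm wide; open, the fingers measure 117 mm over their backs; the gripper's body (75 mm by 190 mm) begins 51 mm behind the grasp point.
Start: joints at [-1.385, 0.527, 1.433, -0, 1.181, -0.178], TCP at [0.222, -0.584, 0.223] pointing down, gripper open.
Joint ranges: [-3.08, 3.08], [-0.75, 2.2], [0.22, 2.44], [-1.43, 4.57], [0, 2.65], [-2.85, 2.85]. Speed limits (rad/s): [2.79, 2.79, 3.14, 3.14, 3.14, 3.14].

### API

Orientations are given as a unit quaternion [x, y, z, w].
In Python, from rig import robot gives the robot as it stands. The module is installed in compiled form; this text tells all that it offers.
- The arm moves only by the tool send_rows, never from a script. Its argument "deltas" is a list of rows, each an object of numbers: "tx", "ty", "tz": the shift along the tool's x, y, z in cm; "rx", "ry", "rz": the turn, a rotation vector about the tool's x, y, z in rad. A call has 1 to 5 rows; each row is the pose to reach, as a shift and turn from the pose commanded when the call began, along the tool's axes at that moment; what a row does not reach only later rows make up. A row lasts 1/12 s, in which the tool goes at most 41.7 mm and 7.16 degrees, less where a joint would pass 70% of its speed; a pose out of reach is approached as far as the arm can. A call with a gripper value outside its range is refused whole. "claw" is the finger opening in cm, from 0 to 8.7, set as the call begins (left out, the last holds). The fingers move at their own pace and stop on an object; "squeeze" is the grip in N (left out, the last holds). Time passes only in rows, so rows that repeat a pose let the fingers close. It gives the time, the measured TCP pose, the force and the opening at its end, in the units of the state.
- robot.get_obs(): the state, without advancing time (a new reading comes with each control period).
- robot.camera(name): name is "scene" or "top" or "wrist"; returns a dict with "color" (400x640x3 uint8, red, green, blue), "z_map" (400x640 float32, m along the optical axis (not along the pixel's ray), 0 where there is no reading), "intrinsics" (3x3 intrinsics, pixels), "R" (3x3) and "t" (3): a world point X has camera coordinates R X + t; the wrist camera has in their place "tool_from_camera" (4x4, takes a point from camera to tool coordinates, whose origin is the TCP and whose axes are the flange's). Camera axes: x right, y down, z forward; pixel columns grow to the right and rows downward; lengths in m; the calibration is good to about 2 mm. A picture is of the moment at which its call begins: read the wrist's pose just before it.
- robot.hand_in(): hands the job in, once; it reports no verdict.
Trained networks look in the newest picture that a camera, given by its name, has taken for a name from the list of things; names that differ only in an ending like _2 or _b are one class to them, and where a whole thing is asked for, a point or a joint stands for the part that bears it (a point fixed in the world has none). Each returns a list of dicts, best first, with "p" (0 to 1); they miss things now and then, are a little off and sometimes report something else, mostly with a low value. They report only what shows in the picture. A call takes as long as a camera call. They do not tell look-alikes from the thing itself.
- robot.outline_of(label, camera): "pixels" (400x640 bool, what is visible of it) and "xy" ([column, row] in pixels, amid what is visible of it).
- robot.tip_of(label, camera): "xy" ([column, row] in pixels: a listed point, or the origin of a listed thing).
The state is a dict: "time": time; "q": joint angles; "joint_velocities": joint speeds; "joint_torque": joint torques, N m; "position": TCP position; "tool_rot": TCP orientation; "ft_force": force on the tool from outside, world axes, zero at the start; "moment": the same for the moment, N m; "grip_width": finger opening in m.
Only numpy, scipy, OpenCV 4.12 (cv2) and the standard library are available. Lean on these libraries where they do the work, as an engineer would, in place of code of your own. Each camera call takes 0.05 s, during which the arm holds its last target.

## Working session

There is one attempt and no reset: what is moved stays moved. The work goes in short steps, Python scripts to look and compute and a tool call to move; the robot and the scene stay as the last step left them, time stands still between calls to the robot, and variables do not carry over. Pictures are saved under pics/ and viewed, and the job is handed in when it is done.

Besides the shell and the picture viewer there is one more tool, called after "Call:" as name(argument=value, ...) on one line, values as JSON. send_rows: Moves the arm, as the interface text tells. Its arguments: {"type":"object","properties":{"deltas":{"type":"array","items":{"type":"object","properties":{"tx":{"type":"number"},"ty":{"type":"number"},"tz":{"type":"number"},"rx":{"type":"number"},"ry":{"type":"number"},"rz":{"type":"number"}}}},"claw":{"type":"number"},"squeeze":{"type":"number"}},"required":["deltas"]}

```bash
mkdir -p pics; ls
cat > h.py <<'E'
import numpy as np, cv2, json
from rig import robot
from scipy.spatial.transform import Rotation as Ro
def shot(cam,name=None):
    o=robot.get_obs(); c=robot.camera(cam)
    if cam=="wrist":
        T=np.eye(4);T[:3,:3]=Ro.from_quat(o["tool_rot"]).as_matrix();T[:3,3]=o["position"]
        M=T@np.array(c["tool_from_camera"]); c["c2w"]=M
    else:
        M=np.eye(4);R=np.array(c["R"]);M[:3,:3]=R.T;M[:3,3]=-R.T@np.array(c["t"]);c["c2w"]=M
    if name: cv2.imwrite("pics/"+name+".png",c["color"][:,:,::-1])
    return c
def pt(c,u,v,z=None):
    K=np.array(c["intrinsics"]);d=np.array([(u-K[0,2])/K[0,0],(v-K[1,2])/K[1,1],1.])
    M=c["c2w"]
    if z is None:
        zz=c["z_map"][int(round(v)),int(round(u))]; return M[:3,:3]@(d*zz)+M[:3,3]
    r=M[:3,:3]@d; s=(z-M[2,3])/r[2]; return M[:3,3]+s*r
def cloud(c):
    K=np.array(c["intrinsics"]);v,u=np.mgrid[0:400,0:640];z=c["z_map"]
    P=np.stack([(u-K[0,2])/K[0,0]*z,(v-K[1,2])/K[1,1]*z,z],-1)
    W=P@c["c2w"][:3,:3].T+c["c2w"][:3,3]; W[z==0]=np.nan
    return W
def obs():
    o=robot.get_obs(); print("t",round(o["time"],2),"pos",np.round(o["position"],4),"yaw/rpy",np.round(Ro.from_quat(o["tool_rot"]).as_euler('xyz'),3),"F",np.round(o["ft_force"],1),"M",np.round(o["moment"],2),"grip",round(o["grip_width"],4),"q",np.round(o["q"],2)); return o
E
python3 - <<'E'
from h import *
obs()
for n in ["scene","top","wrist"]:
    c=shot(n,n+"0")
    for l in ["carousel","collet","handle","handle_foot","holder","lantern1","eye1","hook1","candle_a","owl","gourd"]:
        if n!="wrist" :
            t=robot.tip_of(l,n)
            print(n,l,[(round(x["p"],2),np.round(x["xy"]).tolist()) for x in t])
E
```

```text
pics
t 0.0 pos [ 0.2223 -0.5834  0.2216] yaw/rpy [-3.139 -0.     0.364] F [-0.7  0.6 -0. ] M [0.03 0.04 0.01] grip 0.0867 q [-1.39  0.53  1.43  0.    1.18 -0.18]
scene carousel [(0.62, [346.0, 242.0])]
scene collet [(0.93, [336.0, 187.0])]
scene handle [(0.52, [218.0, 264.0])]
scene handle_foot [(0.73, [375.0, 204.0]), (0.54, [218.0, 266.0])]
scene holder [(0.94, [220.0, 271.0])]
scene lantern1 [(0.93, [365.0, 174.0]), (0.82, [427.0, 206.0]), (0.62, [409.0, 187.0]), (0.55, [379.0, 186.0])]
scene eye1 [(0.87, [368.0, 153.0]), (0.76, [432.0, 185.0]), (0.74, [384.0, 173.0]), (0.68, [426.0, 205.0]), (0.59, [414.0, 165.0])]
scene hook1 [(0.93, [382.0, 235.0]), (0.6, [375.0, 203.0])]
scene candle_a [(0.93, [424.0, 236.0]), (0.61, [396.0, 168.0])]
scene owl []
scene gourd [(0.97, [244.0, 292.0])]
top carousel [(0.68, [306.0, 154.0])]
top collet [(0.82, [315.0, 161.0])]
top handle [(0.5, [444.0, 187.0])]
top handle_foot [(0.44, [441.0, 185.0])]
top holder [(0.77, [443.0, 189.0]), (0.62, [442.0, 186.0])]
top lantern1 [(0.95, [219.0, 258.0]), (0.66, [172.0, 214.0]), (0.61, [220.0, 224.0]), (0.57, [177.0, 171.0])]
top eye1 [(0.86, [208.0, 265.0]), (0.83, [174.0, 169.0]), (0.68, [460.0, 234.0]), (0.6, [208.0, 222.0])]
top hook1 [(0.77, [277.0, 118.0]), (0.66, [322.0, 117.0]), (0.66, [261.0, 161.0])]
top candle_a [(0.66, [170.0, 255.0])]
top owl [(0.69, [461.0, 235.0])]
top gourd [(0.85, [429.0, 142.0]), (0.64, [461.0, 236.0])]
```

View pics/scene0.png

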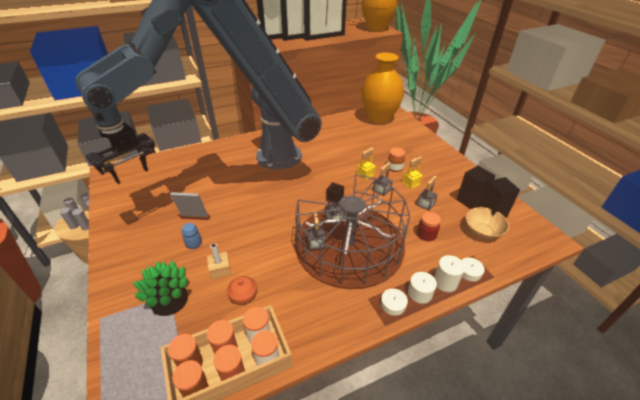

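View pics/top0.png

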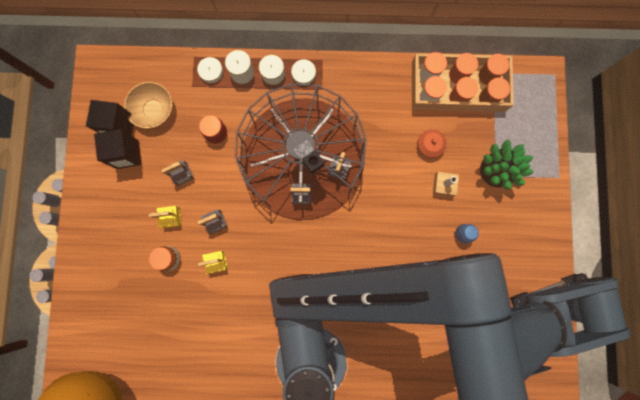

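View pics/wrist0.png

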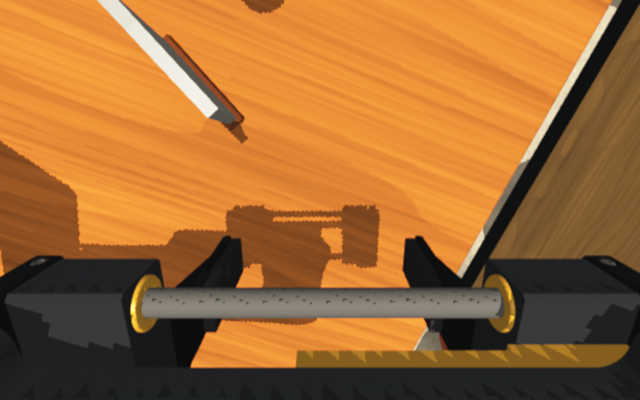

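The top view shows two dark lanterns at (178,172) and (212,222), with yellow look-alikes at (167,217) and (214,262). The handle and holder are at (448,184). The carousel hub is at (301,147) and the crank points to the lower right.

Run:
```python
from h import *
c=shot("top"); W=cloud(c); print(c["c2w"][:3,3],c["intrinsics"][0][0])
np.save("W.npy",W)
img=c["color"][:,:,::-1]
def crop(u0,u1,v0,v1,n,s):
    cv2.imwrite(f"pics/{n}.png",cv2.resize(img[v0:v1,u0:u1],None,fx=s,fy=s,interpolation=cv2.INTER_CUBIC))
crop(225,380,75,225,"topc",4); crop(140,260,110,290,"topl",3.3)
crop(410,490,120,250,"toph",4)
for l in ["collet","handle","holder","lantern1","carousel","candle_b"]:
    for x in robot.outline_of(l,"top"):
        m=x["pixels"]; P=W[m]; P=P[~np.isnan(P[:,0])]
        if len(P)==0: continue
        zt=np.percentile(P[:,2],98); T=P[P[:,2]>zt-.012]
        print(l,round(x["p"],2),np.round(x["xy"]),"n",m.sum(),"ztop",round(zt,3),"topmean",np.round(T.mean(0),4),"med",np.round(np.median(P,0),3))
for l in ["hook1"]:
    for x in robot.tip_of(l,"top"): print(l,x["p"],pt(c,*x["xy"],z=.115))
```

```text
[ 0.30718202 -0.02764501  1.54663401] 496.9410094071162
collet 0.9 [308. 158.] n 2087 ztop 0.236 topmean [0.5683 0.0049 0.233 ] med [0.584 0.029 0.149]
collet 0.37 [301. 157.] n 12865 ztop 0.215 topmean [0.5675 0.0047 0.2283] med [0.61  0.041 0.013]
handle 0.63 [449. 180.] n 98 ztop 0.126 topmean [ 0.5447 -0.4002  0.1206] med [ 0.543 -0.397  0.097]
holder 0.89 [442. 187.] n 429 ztop 0.051 topmean [ 0.5418 -0.3959  0.0454] med [ 0.535 -0.39   0.044]
holder 0.61 [302. 156.] n 12849 ztop 0.215 topmean [0.5675 0.0047 0.2283] med [0.608 0.041 0.012]
lantern1 0.88 [213. 258.] n 436 ztop 0.132 topmean [0.2897 0.296  0.1293] med [0.289 0.291 0.056]
lantern1 0.76 [170. 215.] n 488 ztop 0.132 topmean [0.4227 0.4457 0.1282] med [0.421 0.436 0.055]
lantern1 0.7 [216. 225.] n 511 ztop 0.131 topmean [0.4122 0.3052 0.1274] med [0.409 0.298 0.054]
lantern1 0.65 [176. 168.] n 462 ztop 0.132 topmean [0.559  0.4204 0.1285] med [0.553 0.413 0.057]
carousel 0.96 [303. 154.] n 12472 ztop 0.216 topmean [0.5675 0.0048 0.2284] med [0.606 0.041 0.013]
candle_b 0.86 [214. 127.] n 567 ztop 0.092 topmean [0.6968 0.3231 0.0862] med [0.689 0.316 0.083]
candle_b 0.77 [165. 256.] n 638 ztop 0.091 topmean [0.2968 0.4457 0.0864] med [0.297 0.435 0.083]
hook1 0.95 [ 0.71774413 -0.02349417  0.115     ]
hook1 0.83 [0.71712672 0.11574409 0.115     ]
hook1 0.74 [0.5830958  0.16126537 0.115     ]
hook1 0.45 [0.55780521 0.41741656 0.115     ]
```

View pics/topc.png

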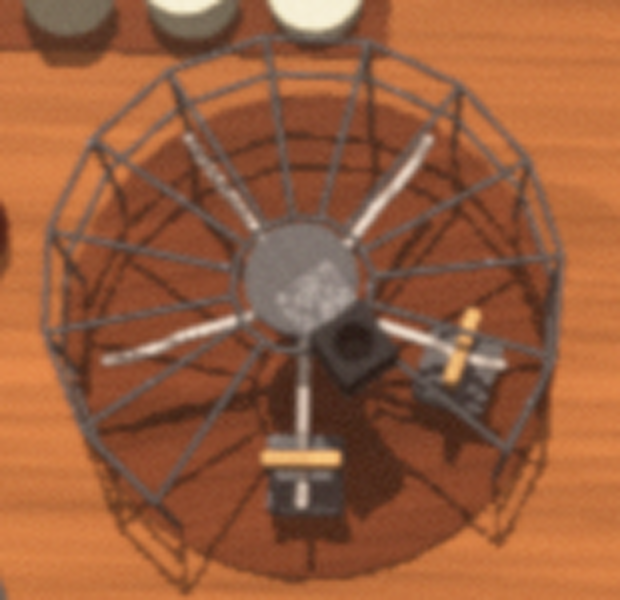

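View pics/topl.png

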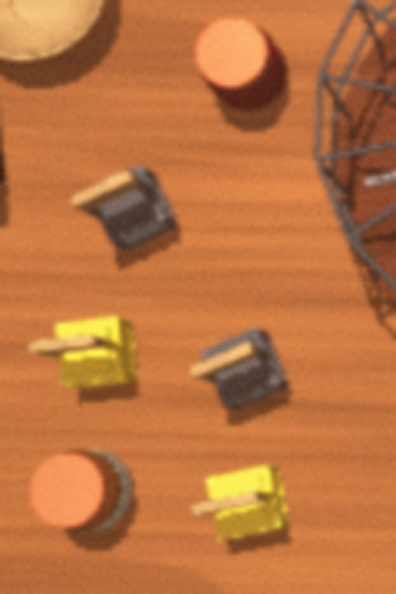

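View pics/toph.png

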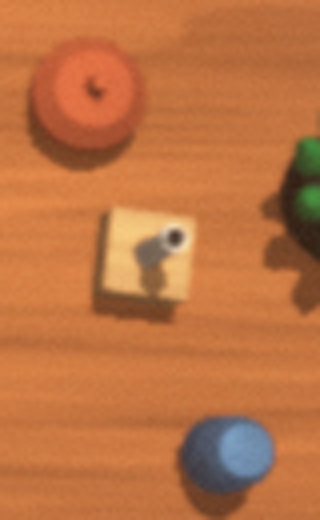

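Run:
```python
from h import *
from scipy.optimize import least_squares
W=np.load("W.npy"); P=W[~np.isnan(W[...,0])]
near=P[(np.hypot(P[:,0]-.61,P[:,1]-.04)<.23)]
# outer hood ring
h=near[(near[:,2]>.165)&(near[:,2]<.187)]
r=np.hypot(h[:,0]-.61,h[:,1]-.04); h=h[r>.165]
f=least_squares(lambda p:np.hypot(h[:,0]-p[0],h[:,1]-p[1])-p[2],[.61,.04,.18],loss="soft_l1",f_scale=.003); print("ring",f.x,len(h))
cx,cy=f.x[:2]
a=np.sort(np.degrees(np.arctan2(h[:,1]-cy,h[:,0]-cx))%360)
d=np.diff(a); i=d.argmax(); print("gap",a[i],a[i+1],"mid",(a[i]+a[i+1])/2,"width",d[i])
# foot
g=near[(near[:,2]>.004)&(near[:,2]<.016)]; 
# hub top disc
for lo,hi in((.17,.2),(.18,.19),(.19,.2),(.2,.21),(.21,.225),(.225,.24)):
    b=near[(near[:,2]>lo)&(near[:,2]<hi)&(np.hypot(near[:,0]-cx,near[:,1]-cy)<.1)]
    if len(b): print(lo,hi,len(b),b.mean(0),np.ptp(b,axis=0))
# foot color-based: dark wood
col=near[(near[:,2]>.226)&(near[:,2]<.24)&(np.hypot(near[:,0]-cx,near[:,1]-cy)<.11)]
rect=cv2.minAreaRect((col[:,:2]*1000).astype(np.float32)); print("collet rect",rect)
p=np.array(rect[0])/1000; print("collet polar",np.hypot(*(p-[cx,cy])),np.degrees(np.arctan2(*(p-[cx,cy])[::-1]))%360)
for n,(x,y) in dict(l1=(.4122,.3052),l2=(.559,.4204)).items():
    b=P[(np.hypot(P[:,0]-x,P[:,1]-y)<.045)&(P[:,2]>.118)]
    rr=cv2.minAreaRect((b[:,:2]*1000).astype(np.float32)); 
    u,s,v=np.linalg.svd(b[:,:2]-b[:,:2].mean(0)); print(n,len(b),b.mean(0),rr,"bar dir deg",np.degrees(np.arctan2(v[0,1],v[0,0])))
b=P[(np.hypot(P[:,0]-.545,P[:,1]+.4)<.03)&(P[:,2]>.112)]; print("tube",len(b),b.mean(0),(b.min(0)+b.max(0))/2)
b=P[(np.hypot(P[:,0]-.542,P[:,1]+.396)<.06)&(P[:,2]>.04)&(P[:,2]<.05)]; print("holder",cv2.minAreaRect((b[:,:2]*1000).astype(np.float32)))
# second: hooks angles
for x in robot.tip_of("hook1","top"): 
    q=pt(shot("top") if 0 else None,*x["xy"],z=.115) if 0 else None
for q in([.7177,-.0235],[.7171,.1157],[.583,.1613]):
    q=np.array(q)-[cx,cy]; print("hook",np.hypot(*q),np.degrees(np.arctan2(q[1],q[0]))%360)
```

```text
ring [0.62027658 0.04330277 0.18132755] 681
gap 148.45655284274355 231.41850680678593 mid 189.93752982476474 width 82.96195396404238
0.17 0.2 1158 [0.62578582 0.04523588 0.18594784] [0.18152234 0.19496285 0.02987775]
0.18 0.19 132 [0.62181981 0.0423336  0.18543666] [0.17495625 0.18523628 0.0098676 ]
0.19 0.2 576 [0.61888782 0.04214435 0.19411601] [0.12152301 0.10732809 0.0099083 ]
0.2 0.21 28 [0.56823804 0.00594959 0.20484883] [0.08728475 0.07027673 0.00991537]
0.21 0.225 59 [0.56601753 0.00581887 0.21575565] [0.04474066 0.05988648 0.01469301]
0.225 0.24 226 [0.56836589 0.00463208 0.23313739] [0.05952755 0.05920489 0.01401569]
collet rect ((568.629150390625, 4.604621887207031), (44.44105529785156, 44.12933349609375), 36.67709732055664)
collet polar 0.06453683751020907 216.84332212565286
l1 80 [0.4115832  0.30626341 0.12752742] ((412.0827331542969, 306.9412841796875), (11.932708740234375, 54.644325256347656), 26.826112747192383) bar dir deg 115.01806784052106
l2 81 [0.55967691 0.419762   0.12765961] ((560.5210571289062, 421.2292175292969), (13.065351486206055, 55.78713607788086), 29.083385467529297) bar dir deg 117.20203791005471
tube 40 [ 0.54489371 -0.40040107  0.12049134] [ 0.54538096 -0.40060773  0.12139829]
holder ((545.4060668945312, -400.6534729003906), (66.13381958007812, 64.37592315673828), 82.68033599853516)
hook 0.11812677149388454 325.5617551927442
hook 0.12089720449398333 36.786357995455184
hook 0.12374525715396813 107.53187908952549
```

```bash
cat > plan.py <<'E'
import sys
from h import *
# plan from commanded (x,y,z,yawdeg) list of waypoints; prints single-target deltas per leg
def leg(a,b):
    a=np.array(a,float);b=np.array(b,float);y=np.radians(a[3]);d=b[:3]-a[:3]
    tx=d[0]*np.cos(y)+d[1]*np.sin(y);ty=d[0]*np.sin(y)-d[1]*np.cos(y);tz=-d[2]
    rz=-np.radians((b[3]-a[3]+180)%360-180)
    return np.round([tx*100,ty*100,tz*100],2).tolist()+[round(rz,3)]
def cur():
    o=robot.get_obs();e=Ro.from_quat(o["tool_rot"]).as_euler('xyz');p=o["position"]
    return [*p,np.degrees(e[2])]
def path(a,wps):
    for w in wps:
        l=leg(a,w); print(np.round(w,4).tolist(),"tx,ty,tz,rz",l,"rows>=",round(max(np.linalg.norm(l[:3])/4.1,abs(l[3])/.122),1)); a=w
E
python3 - <<'E'
from plan import *
c=cur();print(c)
path(c,[[.42,-.47,.24,38],[.515,-.41,.24,54]])
E
```

```text
[np.float64(0.22239282193073218), np.float64(-0.5840320410926265), np.float64(0.22254193557182383), np.float64(20.843559666914548)]
[0.42, -0.47, 0.24, 38.0] tx,ty,tz,rz [22.52, -3.63, -1.75, np.float64(-0.299)] rows>= 5.6
[0.515, -0.41, 0.24, 54.0] tx,ty,tz,rz [11.18, 1.12, -0.0, np.float64(-0.279)] rows>= 2.7
```

Call:
send_rows(deltas=[{"tx": 4, "ty": -0.6, "tz": -0.3, "rz": -0.06}, {"tx": 8, "ty": -1.2, "tz": -0.6, "rz": -0.12}, {"tx": 12, "ty": -1.8, "tz": -0.9, "rz": -0.18}, {"tx": 16, "ty": -2.4, "tz": -1.3, "rz": -0.24}, {"tx": 19.5, "ty": -3.1, "tz": -1.8, "rz": -0.3}])

```text
schema error: expected keys tx, ty, tz, rx, ry, rz
```

Call:
send_rows(deltas=[{"tx": 3.5, "ty": 0, "rz": -0.06}, {"tx": 7, "ty": 0, "rz": -0.12}, {"tx": 10.5, "ty": 0.3, "rz": -0.18}, {"tx": 14, "ty": 0.7, "rz": -0.28}, {"tx": 14, "ty": 0.7, "rz": -0.28}], claw=5)

```text
schema error: expected keys tx, ty, tz, rx, ry, rz
```

Run:
```python
from plan import *
obs()
c=shot("wrist","w1")
for l in ["handle","holder"]:
    for x in robot.outline_of(l,"wrist"):
        W=cloud(c);P=W[x["pixels"]];P=P[~np.isnan(P[:,0])]; zt=np.percentile(P[:,2],97);T=P[P[:,2]>zt-.008]
        print(l,x["p"],x["xy"],zt,T.mean(0),(T.min(0)+T.max(0))/2)
```

```text
t 1.7 pos [ 0.2224 -0.584   0.2225] yaw/rpy [-3.142 -0.     0.364] F [0.  1.  0.2] M [0.06 0.05 0.03] grip 0.0871 q [-1.39  0.53  1.43 -0.    1.18 -0.18]
```

View pics/w1.png

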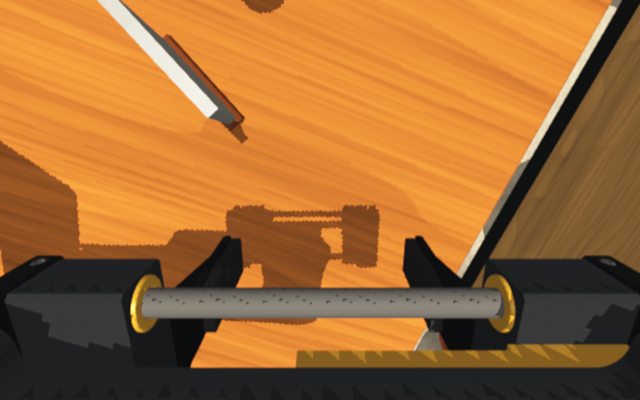

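Call:
send_rows(deltas=[{"tx": 4, "ty": -0.6, "tz": -0.3, "rx": 0, "ry": 0, "rz": -0.06}, {"tx": 8, "ty": -1.2, "tz": -0.6, "rx": 0, "ry": 0, "rz": -0.12}, {"tx": 12, "ty": -1.8, "tz": -0.9, "rx": 0, "ry": 0, "rz": -0.18}, {"tx": 16, "ty": -2.4, "tz": -1.3, "rx": 0, "ry": 0, "rz": -0.24}, {"tx": 19.5, "ty": -3.1, "tz": -1.8, "rx": 0, "ry": 0, "rz": -0.3}])

```text
time: 2.27
position: [0.3955, -0.4843, 0.2405]
tool_rot: [0.945, 0.327, 0.0, -0.0]
ft_force: [1.3, 0.4, 0.2]
grip_width: 0.0871
```

Call:
send_rows(deltas=[{"tx": 3.5, "ty": 0, "tz": 0, "rx": 0, "ry": 0, "rz": -0.06}, {"tx": 7, "ty": 0, "tz": 0, "rx": 0, "ry": 0, "rz": -0.12}, {"tx": 10.5, "ty": 0.3, "tz": 0, "rx": 0, "ry": 0, "rz": -0.18}, {"tx": 14, "ty": 0.7, "tz": 0, "rx": 0, "ry": 0, "rz": -0.28}, {"tx": 14, "ty": 0.7, "tz": 0, "rx": 0, "ry": 0, "rz": -0.28}], claw=5)

```text
time: 2.68
position: [0.5134, -0.4007, 0.2407]
tool_rot: [0.889, 0.459, 0.002, 0.0]
ft_force: [0.5, 1.0, -0.1]
grip_width: 0.0617
```

Run:
```python
from plan import *
obs()
c=shot("wrist","w2")
print(np.array(c["tool_from_camera"]).round(3),c["intrinsics"][0])
for l in ["handle","holder"]:
    for x in robot.outline_of(l,"wrist"):
        W=cloud(c);P=W[x["pixels"]];P=P[~np.isnan(P[:,0])]; zt=np.percentile(P[:,2],97);T=P[P[:,2]>zt-.008]
        print(l,x["p"],x["xy"],zt,T.mean(0),(T.min(0)+T.max(0))/2)
```

```text
t 2.68 pos [ 0.5134 -0.4007  0.2407] yaw/rpy [ 3.139e+00 -3.000e-03  9.530e-01] F [ 0.5  1.  -0.1] M [-0.03 -0.03 -0.  ] grip 0.0617 q [-0.84  0.54  1.34  0.    1.25 -0.22]
[[-0.001 -0.952 -0.305  0.084]
 [ 1.    -0.001  0.     0.   ]
 [-0.001 -0.305  0.952 -0.164]
 [ 0.     0.     0.     1.   ]] [334.35343492   0.         322.54134741]
handle 0.98 [350.3, 160.7] 0.12302650447511418 [ 0.54770469 -0.3997353   0.12145261] [ 0.54769426 -0.40022566  0.11973648]
holder 0.73 [342.2, 144.7] 0.04771217254501281 [ 0.5488841  -0.39643418  0.04639622] [ 0.5476768  -0.40048456  0.08146121]
holder 0.42 [350.2, 161.6] 0.12301277803220212 [ 0.5476074  -0.3999502   0.12141895] [ 0.54763682 -0.40061169  0.11958187]
```

View pics/w2.png

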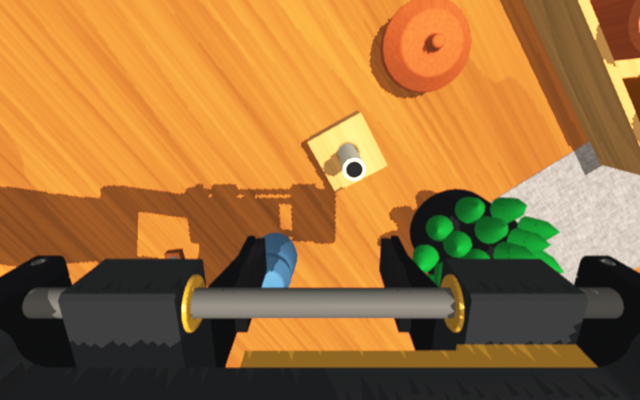

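Run:
```python
from plan import *
c=cur();print(c)
path(c,[[.5465,-.4003,.14,54],[.5465,-.4003,.092,54],[.5465,-.4003,.16,54],])
```

```text
[np.float64(0.5081981731149822), np.float64(-0.40471749566976506), np.float64(0.24037906840822157), np.float64(54.10543751573823)]
[0.5465, -0.4003, 0.14, 54.0] tx,ty,tz,rz [2.6, 2.84, 10.04, np.float64(0.002)] rows>= 2.6
[0.5465, -0.4003, 0.092, 54.0] tx,ty,tz,rz [0.0, 0.0, 4.8, np.float64(-0.0)] rows>= 1.2
[0.5465, -0.4003, 0.16, 54.0] tx,ty,tz,rz [0.0, 0.0, -6.8, np.float64(-0.0)] rows>= 1.7
```

```bash
cat >> h.py <<'E'
def tops(c,l,cam,band=.008):
    W=cloud(c)
    for x in robot.outline_of(l,cam):
        P=W[x["pixels"]];P=P[~np.isnan(P[:,0])]
        if len(P)<8: continue
        zt=np.percentile(P[:,2],97);T=P[P[:,2]>zt-band]
        print(l,round(x["p"],2),np.round(x["xy"]),"z",round(zt,4),np.round(T.mean(0),4),np.round((T.min(0)+T.max(0))/2,4))
E
python3 - <<'E'
from plan import *
obs(); c=shot("wrist"); tops(c,"handle","wrist"); print(cur())
E
```

```text
t 2.83 pos [ 0.5082 -0.4047  0.2404] yaw/rpy [-3.141e+00  1.000e-03  9.440e-01] F [-0.2 -0.5 -0.2] M [-0.04 -0.02  0.01] grip 0.0529 q [-0.84  0.54  1.35 -0.    1.25 -0.22]
handle 0.91 [352. 154.] z 0.1229 [ 0.5476 -0.4     0.1214] [ 0.5477 -0.4008  0.1194]
[np.float64(0.5072554657841355), np.float64(-0.4056742987631676), np.float64(0.24045233816826914), np.float64(53.98036591502425)]
```

Run:
```python
from plan import *
c=cur();print(c)
path(c,[[.5465,-.4004,.092,54]])
```

```text
[np.float64(0.5072554657841355), np.float64(-0.4056742987631676), np.float64(0.24045233816826914), np.float64(53.98036591502425)]
[0.5465, -0.4004, 0.092, 54.0] tx,ty,tz,rz [2.73, 2.86, 14.85, np.float64(-0.0)] rows>= 3.7
```

Call:
send_rows(deltas=[{"tx": 1.4, "ty": 1.4, "tz": 1, "rx": 0, "ry": 0, "rz": 0}, {"tx": 2.7, "ty": 2.9, "tz": 3, "rx": 0, "ry": 0, "rz": 0}, {"tx": 2.7, "ty": 2.9, "tz": 6, "rx": 0, "ry": 0, "rz": 0}, {"tx": 2.7, "ty": 2.9, "tz": 8.5, "rx": 0, "ry": 0, "rz": 0}, {"tx": 2.7, "ty": 2.9, "tz": 9, "rx": 0, "ry": 0, "rz": 0}], claw=5)

```text
time: 3.35
position: [0.5441, -0.399, 0.1456]
tool_rot: [0.891, 0.454, -0.002, -0.004]
ft_force: [-0.4, 0.7, -0.1]
grip_width: 0.0496
```

Call:
send_rows(deltas=[{"tx": 0, "ty": 0, "tz": 1.5, "rx": 0, "ry": 0, "rz": 0}, {"tx": 0, "ty": 0, "tz": 3, "rx": 0, "ry": 0, "rz": 0}, {"tx": 0, "ty": 0, "tz": 4.5, "rx": 0, "ry": 0, "rz": 0}, {"tx": 0, "ty": 0, "tz": 5.8, "rx": 0, "ry": 0, "rz": 0}, {"tx": 0, "ty": 0, "tz": 5.8, "rx": 0, "ry": 0, "rz": 0}])

```text
time: 3.77
position: [0.5455, -0.3999, 0.0904]
tool_rot: [0.891, 0.454, -0.001, -0.002]
ft_force: [-0.2, 0.4, 0.0]
grip_width: 0.0497
```

Call:
send_rows(deltas=[{"tx": 0, "ty": 0, "tz": 0, "rx": 0, "ry": 0, "rz": 0}, {"tx": 0, "ty": 0, "tz": 0, "rx": 0, "ry": 0, "rz": 0}, {"tx": 0, "ty": 0, "tz": 0, "rx": 0, "ry": 0, "rz": 0}, {"tx": 0, "ty": 0, "tz": 0, "rx": 0, "ry": 0, "rz": 0}, {"tx": 0, "ty": 0, "tz": 0, "rx": 0, "ry": 0, "rz": 0}], claw=1, squeeze=40)

```text
time: 4.18
position: [0.5479, -0.4004, 0.0935]
tool_rot: [0.891, 0.455, 0.0, 0.001]
ft_force: [-0.1, 0.4, 0.6]
grip_width: 0.0243
```

Call:
send_rows(deltas=[{"tx": 0, "ty": 0, "tz": 0, "rx": 0, "ry": 0, "rz": 0}, {"tx": 0, "ty": 0, "tz": 0, "rx": 0, "ry": 0, "rz": 0}, {"tx": 0, "ty": 0, "tz": 0, "rx": 0, "ry": 0, "rz": 0}, {"tx": 0, "ty": 0, "tz": 0, "rx": 0, "ry": 0, "rz": 0}])

```text
time: 4.52
position: [0.5478, -0.4004, 0.0933]
tool_rot: [0.891, 0.455, 0.0, 0.0]
ft_force: [-0.9, 0.3, 4.4]
grip_width: 0.0194
```

Run:
```python
from plan import *
obs()
```

```text
t 4.52 pos [ 0.5478 -0.4004  0.0933] yaw/rpy [3.141 0.    0.944] F [-0.9  0.3  4.4] M [0.04 0.04 0.03] grip 0.0194 q [-0.8   0.75  1.39 -0.    1.   -0.17]
```

Run:
```python
from plan import *
c=cur();print(c)
path(c,[[.5478,-.4004,.235,54],[.5478,-.35,.36,60],[.56,-.2,.36,75],[.5686,-.075,.36,90]])
```

```text
[np.float64(0.5478144538944637), np.float64(-0.40035406155043923), np.float64(0.09325482466322359), np.float64(54.079035575405186)]
[0.5478, -0.4004, 0.235, 54.0] tx,ty,tz,rz [-0.0, 0.0, -14.17, np.float64(0.001)] rows>= 3.5
[0.5478, -0.35, 0.36, 60.0] tx,ty,tz,rz [4.08, -2.96, -12.5, np.float64(-0.105)] rows>= 3.3
[0.56, -0.2, 0.36, 75.0] tx,ty,tz,rz [13.6, -6.44, -0.0, np.float64(-0.262)] rows>= 3.7
[0.5686, -0.075, 0.36, 90.0] tx,ty,tz,rz [12.3, -2.4, -0.0, np.float64(-0.262)] rows>= 3.1
```

Call:
send_rows(deltas=[{"tx": 0, "ty": 0, "tz": -1.5, "rx": 0, "ry": 0, "rz": 0}, {"tx": 0, "ty": 0, "tz": -4, "rx": 0, "ry": 0, "rz": 0}, {"tx": 0, "ty": 0, "tz": -7.5, "rx": 0, "ry": 0, "rz": 0}, {"tx": 0, "ty": 0, "tz": -11, "rx": 0, "ry": 0, "rz": 0}, {"tx": 0, "ty": 0, "tz": -14.2, "rx": 0, "ry": 0, "rz": 0}])

```text
time: 4.93
position: [0.5473, -0.3998, 0.2355]
tool_rot: [0.891, 0.455, -0.0, -0.0]
ft_force: [0.5, -0.1, -1.1]
grip_width: 0.0187
```

Call:
send_rows(deltas=[{"tx": 0.4, "ty": -0.3, "tz": -3, "rx": 0, "ry": 0, "rz": -0.02}, {"tx": 1.2, "ty": -0.9, "tz": -6, "rx": 0, "ry": 0, "rz": -0.04}, {"tx": 2.2, "ty": -1.6, "tz": -9, "rx": 0, "ry": 0, "rz": -0.06}, {"tx": 3.2, "ty": -2.3, "tz": -11, "rx": 0, "ry": 0, "rz": -0.08}, {"tx": 4.1, "ty": -3, "tz": -12.5, "rx": 0, "ry": 0, "rz": -0.105}])

```text
time: 5.35
position: [0.5477, -0.349, 0.3619]
tool_rot: [0.865, 0.501, 0.001, 0.001]
ft_force: [0.8, 0.0, -1.3]
grip_width: 0.0186
```

Call:
send_rows(deltas=[{"tx": 2.5, "ty": -1.2, "tz": 0, "rx": 0, "ry": 0, "rz": -0.05}, {"tx": 5.4, "ty": -2.6, "tz": 0, "rx": 0, "ry": 0, "rz": -0.1}, {"tx": 8.2, "ty": -3.9, "tz": 0, "rx": 0, "ry": 0, "rz": -0.16}, {"tx": 10.9, "ty": -5.2, "tz": 0, "rx": 0, "ry": 0, "rz": -0.21}, {"tx": 13.6, "ty": -6.4, "tz": 0, "rx": 0, "ry": 0, "rz": -0.262}])

```text
time: 5.77
position: [0.5591, -0.1978, 0.3588]
tool_rot: [0.792, 0.61, -0.0, -0.001]
ft_force: [0.6, 0.9, -0.7]
grip_width: 0.0188
```

Call:
send_rows(deltas=[{"tx": 3, "ty": -0.6, "tz": 0, "rx": 0, "ry": 0, "rz": -0.07}, {"tx": 6, "ty": -1.2, "tz": 0, "rx": 0, "ry": 0, "rz": -0.13}, {"tx": 9, "ty": -1.8, "tz": 0, "rx": 0, "ry": 0, "rz": -0.2}, {"tx": 11, "ty": -2.2, "tz": 0, "rx": 0, "ry": 0, "rz": -0.24}, {"tx": 12.3, "ty": -2.4, "tz": 0, "rx": 0, "ry": 0, "rz": -0.262}])

```text
time: 6.18
position: [0.5675, -0.0718, 0.359]
tool_rot: [0.705, 0.709, -0.0, -0.001]
ft_force: [-0.1, -0.5, -0.5]
grip_width: 0.019
```

Call:
send_rows(deltas=[{"tx": 0, "ty": 0, "tz": 0, "rx": 0, "ry": 0, "rz": 0}, {"tx": 0, "ty": 0, "tz": 0, "rx": 0, "ry": 0, "rz": 0}, {"tx": 0, "ty": 0, "tz": 0, "rx": 0, "ry": 0, "rz": 0}, {"tx": 0, "ty": 0, "tz": 0, "rx": 0, "ry": 0, "rz": 0}])

```text
time: 6.52
position: [0.5681, -0.076, 0.3593]
tool_rot: [0.707, 0.707, -0.0, 0.0]
ft_force: [0.5, 0.2, 0.2]
grip_width: 0.0188
```

Run:
```python
from plan import *
obs(); c=shot("wrist","w3"); tops(c,"collet","wrist"); tops(c,"handle","wrist"); 
for x in robot.tip_of("collet","wrist"): print(x["p"],x["xy"],pt(c,*x["xy"],z=.233))
for x in robot.tip_of("handle_foot","wrist"): print("foot",x["p"],x["xy"])
c2=shot("top"); 
for x in robot.tip_of("collet","top"): print(x["p"],x["xy"],pt(c2,*x["xy"],z=.233))
W=cloud(c); P=W[~np.isnan(W[...,0])]
col=P[(P[:,2]>.228)&(P[:,2]<.238)&(np.hypot(P[:,0]-.569,P[:,1]-.005)<.035)]
print(len(col),cv2.minAreaRect((col[:,:2]*1000).astype(np.float32)),np.median(col[:,2]))
print(cur())
```

```text
t 6.52 pos [ 0.5681 -0.076   0.3593] yaw/rpy [-3.141e+00  1.000e-03  1.571e+00] F [0.5 0.2 0.2] M [-0.06 -0.09  0.05] grip 0.0188 q [-0.33  0.33  1.38 -0.    1.44 -0.33]
collet 0.79 [351.  66.] z 0.2349 [0.5705 0.0065 0.2341] [0.5707 0.0057 0.2319]
handle 0.66 [320. 250.] z 0.3887 [ 0.5683 -0.0719  0.3879] [ 0.5684 -0.0609  0.4123]
handle 0.19 [372.  89.] z 0.234 [0.5706 0.0064 0.2341] [ 0.5703 -0.018   0.2535]
0.8 [325.9, 92.5] [0.57133853 0.00596392 0.233     ]
foot 0.65 [324.4, 207.6]
0.64 [314.6, 155.6] [0.58141657 0.00121352 0.233     ]
2429 ((570.5451049804688, 5.81744384765625), (43.99952697753906, 44.09267807006836), 36.61765670776367) 0.23421745783881764
[np.float64(0.5680690910367974), np.float64(-0.07492419140336075), np.float64(0.3595434529308106), np.float64(90.07084026574775)]
```

View pics/w3.png

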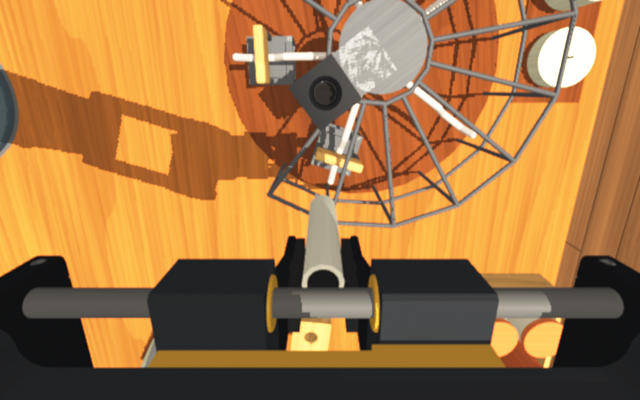

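Run:
```python
from plan import *
c=cur();print(c)
path(c,[[.5705,.0058,.345,90]])
```

```text
[np.float64(0.5680690910367974), np.float64(-0.07492419140336075), np.float64(0.3595434529308106), np.float64(90.07084026574775)]
[0.5705, 0.0058, 0.345, 90.0] tx,ty,tz,rz [8.07, 0.25, 1.45, np.float64(0.001)] rows>= 2.0
```

Call:
send_rows(deltas=[{"tx": 2, "ty": 0.1, "tz": 0, "rx": 0, "ry": 0, "rz": 0}, {"tx": 4.5, "ty": 0.2, "tz": 0, "rx": 0, "ry": 0, "rz": 0}, {"tx": 7, "ty": 0.25, "tz": 0, "rx": 0, "ry": 0, "rz": 0}, {"tx": 8.1, "ty": 0.25, "tz": 0.7, "rx": 0, "ry": 0, "rz": 0}, {"tx": 8.1, "ty": 0.25, "tz": 1.5, "rx": 0, "ry": 0, "rz": 0}])

```text
time: 7.28
position: [0.5705, 0.0085, 0.3447]
tool_rot: [0.705, 0.709, 0.001, 0.0]
ft_force: [-0.3, -0.4, -1.8]
grip_width: 0.0188
```

Call:
send_rows(deltas=[{"tx": 0, "ty": 0, "tz": 0, "rx": 0, "ry": 0, "rz": 0}, {"tx": 0, "ty": 0, "tz": 0, "rx": 0, "ry": 0, "rz": 0}, {"tx": 0, "ty": 0, "tz": 0, "rx": 0, "ry": 0, "rz": 0}, {"tx": 0, "ty": 0, "tz": 0, "rx": 0, "ry": 0, "rz": 0}])

```text
time: 7.62
position: [0.5707, 0.0053, 0.3446]
tool_rot: [0.707, 0.707, -0.0, 0.0]
ft_force: [0.3, 0.1, -1.3]
grip_width: 0.0189
```

Run:
```python
from plan import *
obs(); c=shot("wrist","w4"); print(cur())
s=shot("scene","s4")
cv2.imwrite("pics/s4c.png",cv2.resize(s["color"][120:260,270:430,::-1],None,fx=4,fy=4))
```

```text
t 7.62 pos [0.5707 0.0053 0.3446] yaw/rpy [3.141 0.    1.571] F [ 0.3  0.1 -1.3] M [ 0.01 -0.11  0.02] grip 0.0189 q [-0.19  0.33  1.41 -0.    1.4  -0.19]
[np.float64(0.5706665184531746), np.float64(0.005458950213750098), np.float64(0.34472630815799593), np.float64(90.0362761015385)]
```

View pics/w4.png

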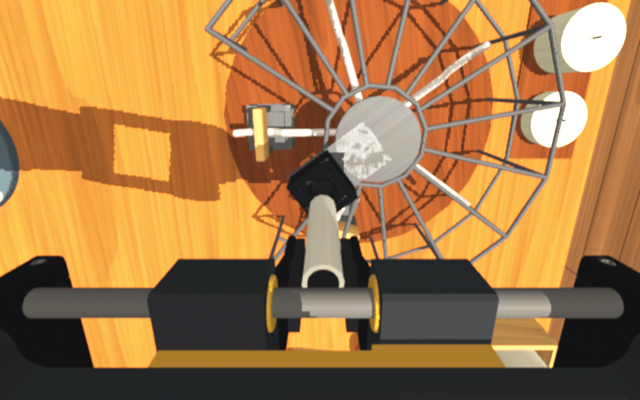

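View pics/s4c.png

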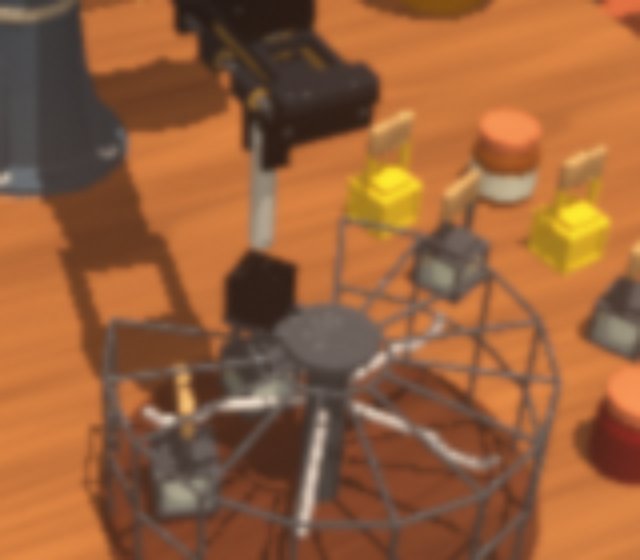

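The tube foot hangs above the bore, at (325,195) in the wrist view, so I'm descending.

Call:
send_rows(deltas=[{"tx": 0.05, "ty": 0, "tz": 0.8, "rx": 0, "ry": 0, "rz": 0}, {"tx": 0.05, "ty": 0, "tz": 1.6, "rx": 0, "ry": 0, "rz": 0}, {"tx": 0.05, "ty": 0, "tz": 2.3, "rx": 0, "ry": 0, "rz": 0}, {"tx": 0.05, "ty": 0, "tz": 2.9, "rx": 0, "ry": 0, "rz": 0}, {"tx": 0.05, "ty": 0, "tz": 3.5, "rx": 0, "ry": 0, "rz": 0}])

```text
time: 8.13
position: [0.5701, 0.0071, 0.3084]
tool_rot: [0.706, 0.708, -0.0, -0.0]
ft_force: [0.6, -0.3, -0.2]
grip_width: 0.0188
```

Call:
send_rows(deltas=[{"tx": 0, "ty": 0, "tz": 0.4, "rx": 0, "ry": 0, "rz": 0}, {"tx": 0, "ty": 0, "tz": 0.7, "rx": 0, "ry": 0, "rz": 0}, {"tx": 0, "ty": 0, "tz": 1, "rx": 0, "ry": 0, "rz": 0}, {"tx": 0, "ty": 0, "tz": 1, "rx": 0, "ry": 0, "rz": 0}])

```text
time: 8.47
position: [0.5701, 0.0071, 0.2989]
tool_rot: [0.706, 0.708, -0.0, -0.0]
ft_force: [0.8, 0.4, -0.8]
grip_width: 0.0192
```

Run:
```python
from plan import *
obs(); c=shot("wrist","w5");
```

```text
t 8.47 pos [0.5701 0.0071 0.2989] yaw/rpy [-3.141 -0.     1.573] F [ 0.8  0.4 -0.8] M [ 0.04 -0.08 -0.04] grip 0.0192 q [-0.18  0.37  1.48 -0.    1.29 -0.19]
```

View pics/w5.png

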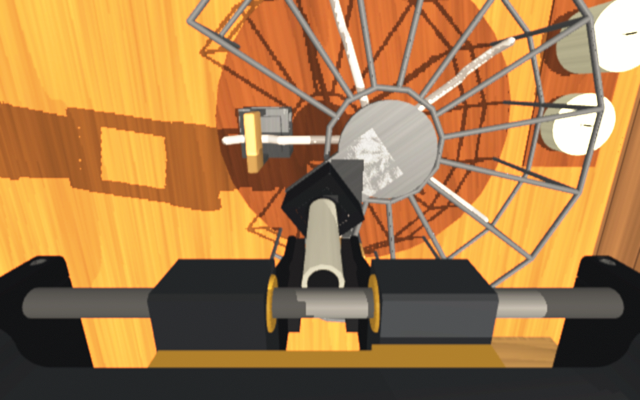

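The tube is in the bore with almost no force on it, so I'm pushing through the seal.

Call:
send_rows(deltas=[{"tx": 0, "ty": 0, "tz": 0.4, "rx": 0, "ry": 0, "rz": 0}, {"tx": 0, "ty": 0, "tz": 0.8, "rx": 0, "ry": 0, "rz": 0}, {"tx": 0, "ty": 0, "tz": 1.1, "rx": 0, "ry": 0, "rz": 0}, {"tx": 0, "ty": 0, "tz": 1.4, "rx": 0, "ry": 0, "rz": 0}, {"tx": 0, "ty": 0, "tz": 1.6, "rx": 0, "ry": 0, "rz": 0}], squeeze=55)

```text
time: 8.93
position: [0.5713, 0.0069, 0.2856]
tool_rot: [0.706, 0.708, 0.001, 0.001]
ft_force: [-2.5, -0.3, 8.3]
grip_width: 0.0185
```

Call:
send_rows(deltas=[{"tx": 0, "ty": 0, "tz": 0.15, "rx": 0, "ry": 0, "rz": 0}, {"tx": 0, "ty": 0, "tz": 0.25, "rx": 0, "ry": 0, "rz": 0}, {"tx": 0, "ty": 0, "tz": 0.35, "rx": 0, "ry": 0, "rz": 0}])

```text
time: 9.18
position: [0.5712, 0.0068, 0.2823]
tool_rot: [0.706, 0.708, 0.001, 0.001]
ft_force: [-1.6, -0.1, 7.6]
grip_width: 0.0187
```

Call:
send_rows(deltas=[{"tx": 0, "ty": 0, "tz": 0, "rx": 0, "ry": 0, "rz": 0}, {"tx": 0, "ty": 0, "tz": 0, "rx": 0, "ry": 0, "rz": 0}])

```text
time: 9.35
position: [0.5712, 0.0069, 0.2821]
tool_rot: [0.706, 0.708, 0.001, 0.001]
ft_force: [-1.8, 0.1, 7.1]
grip_width: 0.0186
```

Call:
send_rows(deltas=[{"tx": 0, "ty": 0, "tz": 0.15, "rx": 0, "ry": 0, "rz": 0}, {"tx": 0, "ty": 0, "tz": 0.15, "rx": 0, "ry": 0, "rz": 0}])

```text
time: 9.52
position: [0.5713, 0.0068, 0.2811]
tool_rot: [0.706, 0.708, 0.001, 0.002]
ft_force: [-1.9, -0.0, 9.0]
grip_width: 0.0191
```

Call:
send_rows(deltas=[{"tx": 0, "ty": 0, "tz": 0.15, "rx": 0, "ry": 0, "rz": 0}, {"tx": 0, "ty": 0, "tz": 0.15, "rx": 0, "ry": 0, "rz": 0}])

```text
time: 9.68
position: [0.5714, 0.0067, 0.281]
tool_rot: [0.706, 0.708, 0.001, 0.002]
ft_force: [-3.3, 0.4, 16.0]
grip_width: 0.0188
```

Call:
send_rows(deltas=[{"tx": 0, "ty": 0, "tz": 0.15, "rx": 0, "ry": 0, "rz": 0}, {"tx": 0, "ty": 0, "tz": 0.15, "rx": 0, "ry": 0, "rz": 0}])

```text
time: 9.85
position: [0.5718, 0.0065, 0.281]
tool_rot: [0.706, 0.708, 0.001, 0.003]
ft_force: [-5.2, -0.6, 21.1]
grip_width: 0.0189
```

```bash
cat > arc.py <<'E'
from plan import *
C=np.array([.6227,.0446]);R=.065
def arc(a0,a1,step=2.5,dz=0,start=None):
    n=int(np.ceil(abs(a1-a0)/step)); n=5*int(np.ceil(n/5))
    # smooth ends
    s=np.linspace(0,1,n+1)
    A=a0+(a1-a0)*s
    P=C+R*np.c_[np.cos(np.radians(A)),np.sin(np.radians(A))]
    p0=P[0] if start is None else np.array(start)
    for k in range(0,n,5):
        out=[]
        for j in range(1,6):
            d=P[k+j]-(p0)
            out.append({"tx":round(d[1]*100,2),"ty":round(d[0]*100,2)})
        p0=p0+np.round((P[k+5]-p0)*1e4)/1e4
        print("to",round(A[k+5],1),[(o["tx"],o["ty"]) for o in out])
E
python3 - <<'E'
from arc import *
print(cur()); arc(216.3,298.3,2.4,start=[.5713,.0068])
E
```

```text
[np.float64(0.5717725077066919), np.float64(0.0065094414417202606), np.float64(0.2809661672945067), np.float64(90.1427902049722)]
to 228.0 [(np.float64(-0.28), np.float64(0.06)), (np.float64(-0.48), np.float64(0.23)), (np.float64(-0.68), np.float64(0.41)), (np.float64(-0.87), np.float64(0.6)), (np.float64(-1.05), np.float64(0.79))]
to 239.7 [(np.float64(-0.18), np.float64(0.2)), (np.float64(-0.34), np.float64(0.41)), (np.float64(-0.5), np.float64(0.63)), (np.float64(-0.65), np.float64(0.85)), (np.float64(-0.78), np.float64(1.07))]
to 251.4 [(np.float64(-0.13), np.float64(0.24)), (np.float64(-0.25), np.float64(0.47)), (np.float64(-0.36), np.float64(0.71)), (np.float64(-0.46), np.float64(0.96)), (np.float64(-0.55), np.float64(1.21))]
to 263.2 [(np.float64(-0.08), np.float64(0.26)), (np.float64(-0.15), np.float64(0.51)), (np.float64(-0.21), np.float64(0.77)), (np.float64(-0.26), np.float64(1.03)), (np.float64(-0.29), np.float64(1.3))]
to 274.9 [(np.float64(-0.03), np.float64(0.26)), (np.float64(-0.05), np.float64(0.53)), (np.float64(-0.05), np.float64(0.79)), (np.float64(-0.04), np.float64(1.06)), (np.float64(-0.03), np.float64(1.32))]
to 286.6 [(np.float64(0.03), np.float64(0.27)), (np.float64(0.07), np.float64(0.53)), (np.float64(0.12), np.float64(0.79)), (np.float64(0.18), np.float64(1.05)), (np.float64(0.25), np.float64(1.31))]
to 298.3 [(np.float64(0.08), np.float64(0.25)), (np.float64(0.17), np.float64(0.5)), (np.float64(0.27), np.float64(0.74)), (np.float64(0.39), np.float64(0.99)), (np.float64(0.51), np.float64(1.22))]
```

Call:
send_rows(deltas=[{"tx": 0, "ty": 0, "tz": -0.2, "rx": 0, "ry": 0, "rz": 0}, {"tx": 0, "ty": 0, "tz": -0.35, "rx": 0, "ry": 0, "rz": 0}, {"tx": 0, "ty": 0, "tz": -0.35, "rx": 0, "ry": 0, "rz": 0}], squeeze=20)

```text
time: 10.1
position: [0.5717, 0.0067, 0.2809]
tool_rot: [0.706, 0.708, 0.001, 0.002]
ft_force: [-0.9, -0.7, 8.3]
grip_width: 0.0194
```

Call:
send_rows(deltas=[{"tx": -0.2, "ty": 0.1, "tz": 0, "rx": 0, "ry": 0, "rz": 0}, {"tx": -0.4, "ty": 0.25, "tz": 0, "rx": 0, "ry": 0, "rz": 0}, {"tx": -0.6, "ty": 0.41, "tz": 0, "rx": 0, "ry": 0, "rz": 0}, {"tx": -0.82, "ty": 0.6, "tz": 0, "rx": 0, "ry": 0, "rz": 0}, {"tx": -1.02, "ty": 0.8, "tz": 0, "rx": 0, "ry": 0, "rz": 0}])

```text
time: 10.52
position: [0.5772, -0.0016, 0.2808]
tool_rot: [0.706, 0.708, 0.0, -0.002]
ft_force: [-4.6, 2.5, 11.6]
grip_width: 0.0189
```

Call:
send_rows(deltas=[{"tx": -0.18, "ty": 0.2, "tz": 0, "rx": 0, "ry": 0, "rz": 0}, {"tx": -0.34, "ty": 0.41, "tz": 0, "rx": 0, "ry": 0, "rz": 0}, {"tx": -0.5, "ty": 0.63, "tz": 0, "rx": 0, "ry": 0, "rz": 0}, {"tx": -0.65, "ty": 0.85, "tz": 0, "rx": 0, "ry": 0, "rz": 0}, {"tx": -0.78, "ty": 1.07, "tz": 0, "rx": 0, "ry": 0, "rz": 0}])

```text
time: 10.93
position: [0.5869, -0.0101, 0.2807]
tool_rot: [0.706, 0.708, -0.001, -0.002]
ft_force: [-5.5, 1.6, 14.2]
grip_width: 0.0193
```

Run:
```python
from arc import *
o=obs();d=o["position"][:2]-C;print(np.hypot(*d),np.degrees(np.arctan2(d[1],d[0]))%360)
```

```text
t 10.93 pos [ 0.5869 -0.0101  0.2807] yaw/rpy [-3.137e+00 -1.000e-03  1.574e+00] F [-5.5  1.6 14.2] M [0.23 1.48 0.12] grip 0.0193 q [-0.21  0.42  1.46  0.    1.27 -0.21]
0.06534263721515769 236.75913537415613
```

Call:
send_rows(deltas=[{"tx": -0.13, "ty": 0.24, "tz": 0, "rx": 0, "ry": 0, "rz": 0}, {"tx": -0.25, "ty": 0.47, "tz": 0, "rx": 0, "ry": 0, "rz": 0}, {"tx": -0.36, "ty": 0.71, "tz": 0, "rx": 0, "ry": 0, "rz": 0}, {"tx": -0.46, "ty": 0.96, "tz": 0, "rx": 0, "ry": 0, "rz": 0}, {"tx": -0.55, "ty": 1.21, "tz": 0, "rx": 0, "ry": 0, "rz": 0}])

```text
time: 11.35
position: [0.599, -0.0161, 0.2807]
tool_rot: [0.706, 0.708, -0.002, -0.002]
ft_force: [-6.9, 0.7, 12.7]
grip_width: 0.0198
```

Call:
send_rows(deltas=[{"tx": -0.08, "ty": 0.26, "tz": 0, "rx": 0, "ry": 0, "rz": 0}, {"tx": -0.15, "ty": 0.51, "tz": 0, "rx": 0, "ry": 0, "rz": 0}, {"tx": -0.21, "ty": 0.77, "tz": 0, "rx": 0, "ry": 0, "rz": 0}, {"tx": -0.26, "ty": 1.03, "tz": 0, "rx": 0, "ry": 0, "rz": 0}, {"tx": -0.29, "ty": 1.3, "tz": 0, "rx": 0, "ry": 0, "rz": 0}])

```text
time: 11.77
position: [0.6124, -0.0196, 0.2807]
tool_rot: [0.706, 0.708, -0.002, -0.001]
ft_force: [-5.8, -0.2, 11.8]
grip_width: 0.0195
```

Call:
send_rows(deltas=[{"tx": -0.03, "ty": 0.26, "tz": 0, "rx": 0, "ry": 0, "rz": 0}, {"tx": -0.05, "ty": 0.53, "tz": 0, "rx": 0, "ry": 0, "rz": 0}, {"tx": -0.05, "ty": 0.79, "tz": 0, "rx": 0, "ry": 0, "rz": 0}, {"tx": -0.04, "ty": 1.06, "tz": 0, "rx": 0, "ry": 0, "rz": 0}, {"tx": -0.03, "ty": 1.32, "tz": 0, "rx": 0, "ry": 0, "rz": 0}])

```text
time: 12.18
position: [0.6258, -0.0201, 0.2808]
tool_rot: [0.706, 0.708, -0.002, -0.001]
ft_force: [-5.1, -1.2, 11.7]
grip_width: 0.0192
```

Call:
send_rows(deltas=[{"tx": 0.03, "ty": 0.27, "tz": 0, "rx": 0, "ry": 0, "rz": 0}, {"tx": 0.07, "ty": 0.53, "tz": 0, "rx": 0, "ry": 0, "rz": 0}, {"tx": 0.12, "ty": 0.79, "tz": 0, "rx": 0, "ry": 0, "rz": 0}, {"tx": 0.18, "ty": 1.05, "tz": 0, "rx": 0, "ry": 0, "rz": 0}, {"tx": 0.25, "ty": 1.31, "tz": 0, "rx": 0, "ry": 0, "rz": 0}])

```text
time: 12.6
position: [0.6391, -0.018, 0.2808]
tool_rot: [0.706, 0.708, -0.002, -0.0]
ft_force: [-4.9, -2.7, 11.2]
grip_width: 0.0193
```

Call:
send_rows(deltas=[{"tx": 0.08, "ty": 0.25, "tz": 0, "rx": 0, "ry": 0, "rz": 0}, {"tx": 0.17, "ty": 0.5, "tz": 0, "rx": 0, "ry": 0, "rz": 0}, {"tx": 0.27, "ty": 0.74, "tz": 0, "rx": 0, "ry": 0, "rz": 0}, {"tx": 0.39, "ty": 0.99, "tz": 0, "rx": 0, "ry": 0, "rz": 0}, {"tx": 0.51, "ty": 1.22, "tz": 0, "rx": 0, "ry": 0, "rz": 0}])

```text
time: 13.02
position: [0.6515, -0.0132, 0.2808]
tool_rot: [0.706, 0.708, -0.002, 0.0]
ft_force: [-4.4, -1.3, 10.1]
grip_width: 0.02
```

Call:
send_rows(deltas=[{"tx": 0, "ty": 0, "tz": 0, "rx": 0, "ry": 0, "rz": 0}, {"tx": 0, "ty": 0, "tz": 0, "rx": 0, "ry": 0, "rz": 0}, {"tx": 0, "ty": 0, "tz": 0, "rx": 0, "ry": 0, "rz": 0}])

```text
time: 13.27
position: [0.6532, -0.0127, 0.2808]
tool_rot: [0.706, 0.708, -0.0, 0.001]
ft_force: [-1.6, -0.3, 8.4]
grip_width: 0.0195
```

Run:
```python
from arc import *
o=obs();d=o["position"][:2]-C;print(np.hypot(*d),np.degrees(np.arctan2(d[1],d[0]))%360)
c=shot("top","t6"); cv2.imwrite("pics/t6c.png",cv2.resize(c["color"][75:260,130:390,::-1],None,fx=3,fy=3))
```

```text
t 13.27 pos [ 0.6532 -0.0127  0.2808] yaw/rpy [3.140e+00 2.000e-03 1.573e+00] F [-1.6 -0.3  8.4] M [-0.34  0.37  0.04] grip 0.0195 q [-0.19  0.51  1.29 -0.    1.34 -0.19]
0.06491838092587932 298.0164924021634
```

View pics/t6c.png

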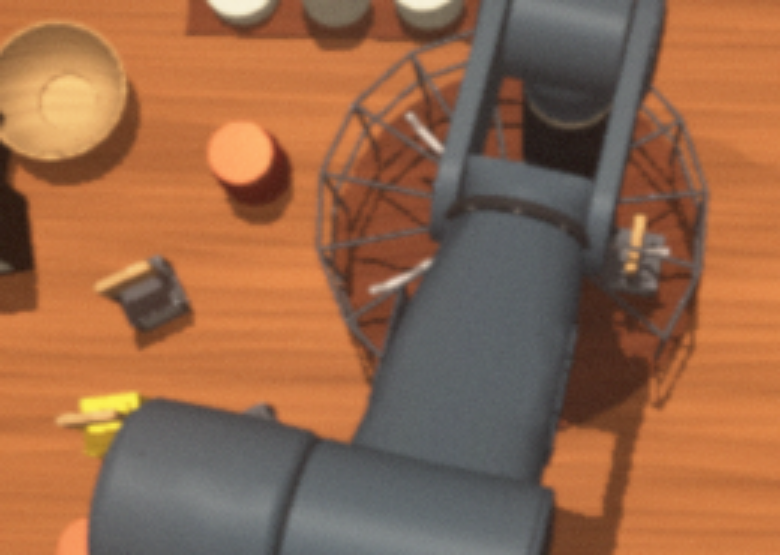

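Run:
```python
from plan import *
c=cur();print(c)
path(c,[[.6532,-.0127,.39,90],[.53,.14,.34,102],[.434,.262,.25,115]])
```

```text
[np.float64(0.6532027088543307), np.float64(-0.01270558789748646), np.float64(0.28083859394342436), np.float64(90.12218786209213)]
[0.6532, -0.0127, 0.39, 90.0] tx,ty,tz,rz [0.0, -0.0, -10.92, np.float64(0.002)] rows>= 2.7
[0.53, 0.14, 0.34, 102.0] tx,ty,tz,rz [15.27, -12.32, 5.0, np.float64(-0.209)] rows>= 4.9
[0.434, 0.262, 0.25, 115.0] tx,ty,tz,rz [13.93, -6.85, 9.0, np.float64(-0.227)] rows>= 4.4
```

Call:
send_rows(deltas=[{"tx": 0, "ty": 0, "tz": -0.2, "rx": 0, "ry": 0, "rz": 0}, {"tx": 0, "ty": 0, "tz": -0.2, "rx": 0, "ry": 0, "rz": 0}, {"tx": 0, "ty": 0, "tz": -0.2, "rx": 0, "ry": 0, "rz": 0}, {"tx": 0, "ty": 0, "tz": -0.2, "rx": 0, "ry": 0, "rz": 0}], claw=4.5)

```text
time: 13.65
position: [0.6524, -0.0117, 0.2802]
tool_rot: [0.706, 0.708, -0.0, -0.001]
ft_force: [0.4, 0.1, 0.7]
grip_width: 0.0385
```

Call:
send_rows(deltas=[{"tx": 0, "ty": 0, "tz": -1.5, "rx": 0, "ry": 0, "rz": 0}, {"tx": 0, "ty": 0, "tz": -4, "rx": 0, "ry": 0, "rz": 0}, {"tx": 0, "ty": 0, "tz": -7, "rx": 0, "ry": 0, "rz": 0}, {"tx": 0, "ty": 0, "tz": -10, "rx": 0, "ry": 0, "rz": 0}, {"tx": 0, "ty": 0, "tz": -11, "rx": 0, "ry": 0, "rz": 0}])

```text
time: 14.07
position: [0.6545, -0.0121, 0.3958]
tool_rot: [0.706, 0.708, 0.002, 0.003]
ft_force: [1.5, -0.0, 0.7]
grip_width: 0.0447
```

Call:
send_rows(deltas=[{"tx": 2.5, "ty": -2, "tz": 0, "rx": 0, "ry": 0, "rz": -0.04}, {"tx": 5.6, "ty": -4.5, "tz": 1, "rx": 0, "ry": 0, "rz": -0.08}, {"tx": 8.8, "ty": -7.1, "tz": 2, "rx": 0, "ry": 0, "rz": -0.12}, {"tx": 12, "ty": -9.7, "tz": 3.5, "rx": 0, "ry": 0, "rz": -0.17}, {"tx": 15.3, "ty": -12.3, "tz": 5, "rx": 0, "ry": 0, "rz": -0.21}])

```text
time: 14.48
position: [0.5311, 0.1376, 0.3417]
tool_rot: [0.628, 0.778, -0.0, -0.0]
ft_force: [0.8, 0.7, 0.0]
grip_width: 0.0449
```

Call:
send_rows(deltas=[{"tx": 3, "ty": -1.5, "tz": 2, "rx": 0, "ry": 0, "rz": -0.05}, {"tx": 6.2, "ty": -3, "tz": 4, "rx": 0, "ry": 0, "rz": -0.1}, {"tx": 9.3, "ty": -4.5, "tz": 6, "rx": 0, "ry": 0, "rz": -0.15}, {"tx": 12, "ty": -6, "tz": 8, "rx": 0, "ry": 0, "rz": -0.2}, {"tx": 13.9, "ty": -6.9, "tz": 9, "rx": 0, "ry": 0, "rz": -0.227}])

```text
time: 14.9
position: [0.4315, 0.2589, 0.2498]
tool_rot: [0.535, 0.845, -0.002, -0.003]
ft_force: [-0.3, -0.7, 0.1]
grip_width: 0.0451
```

Call:
send_rows(deltas=[{"tx": 0, "ty": 0, "tz": 0, "rx": 0, "ry": 0, "rz": 0}, {"tx": 0, "ty": 0, "tz": 0, "rx": 0, "ry": 0, "rz": 0}, {"tx": 0, "ty": 0, "tz": 0, "rx": 0, "ry": 0, "rz": 0}, {"tx": 0, "ty": 0, "tz": 0, "rx": 0, "ry": 0, "rz": 0}])

```text
time: 15.23
position: [0.4376, 0.2574, 0.2536]
tool_rot: [0.537, 0.844, 0.001, 0.001]
ft_force: [0.1, 0.6, 0.0]
grip_width: 0.045
```

```bash
cat > lan.py <<'E'
from arc import *
def bars(c,zlo=.112,zhi=.14):
    W=cloud(c);z=W[...,2]; m=((z>zlo)&(z<zhi)).astype(np.uint8); m[np.isnan(z)]=0
    n,lab,st,ce=cv2.connectedComponentsWithStats(m)
    for i in range(1,n):
        if st[i,4]<60: continue
        P=W[lab==i]; r=cv2.minAreaRect((P[:,:2]*1000).astype(np.float32)); (w,h),an=r[1],r[2]
        ang=an if w>h else an+90
        col=c["color"][lab==i].mean(0)
        print("bar n",st[i,4],"px",ce[i].round(),"ctr",np.round(np.array(r[0])/1000,4),"size",np.round([w,h]),"dir",round(ang%180,1),"z",np.round(np.median(P[:,2]),4),col.round())
E
python3 - <<'E'
from lan import *
obs(); c=shot("wrist","w7"); bars(c); print(cur())
t=shot("top","t7"); bars(t)
W=cloud(t); P=W[~np.isnan(W[...,0])]
b=P[(P[:,2]>.295)&(np.hypot(*(P[:,:2]-C).T)<.1)]; print("tube top",len(b),b.mean(0) if len(b) else 0)
cv2.imwrite("pics/t7c.png",cv2.resize(t["color"][75:260,130:390,::-1],None,fx=3,fy=3))
E
```

```text
t 15.23 pos [0.4376 0.2574 0.2536] yaw/rpy [3.140e+00 1.000e-03 2.008e+00] F [0.1 0.6 0. ] M [-0.04 -0.14 -0.01] grip 0.045 q [ 0.31  0.33  1.69 -0.    1.12 -0.13]
bar n 1386 px [183.  69.] ctr [0.2911 0.2986] size [11. 56.] dir 104.0 z 0.1284 [204. 163.  91.]
bar n 1697 px [541.  72.] ctr [0.5609 0.4221] size [11. 56.] dir 117.8 z 0.128 [196. 168.  98.]
bar n 786 px [321. 123.] ctr [0.4136 0.3082] size [10. 55.] dir 114.7 z 0.1291 [227. 191. 110.]
bar n 61 px [389. 342.] ctr [0.5761 0.1312] size [ 4. 15.] dir 119.3 z 0.1255 [205. 189. 171.]
[np.float64(0.4376067503591219), np.float64(0.2572650580169399), np.float64(0.25359944927690026), np.float64(115.05350049734572)]
bar n 293 px [108. 121.] ctr [0.7051 0.6159] size [89. 97.] dir 160.6 z 0.1351 [51. 36. 28.]
bar n 73 px [276. 124.] ctr [0.6969 0.119 ] size [86.  8.] dir 45.1 z 0.1225 [192. 167. 150.]
bar n 273 px [117. 149.] ctr [0.618  0.5983] size [81. 84.] dir 101.3 z 0.1347 [51. 34. 27.]
bar n 103 px [507. 153.] ctr [ 0.6299 -0.5609] size [23. 47.] dir 175.6 z 0.1228 [ 64. 105.  53.]
bar n 116 px [519. 158.] ctr [ 0.6147 -0.5968] size [27. 47.] dir 137.8 z 0.1219 [ 66. 119.  59.]
bar n 95 px [171. 167.] ctr [0.5602 0.4205] size [12. 56.] dir 118.7 z 0.1274 [186. 137.  86.]
bar n 97 px [501. 166.] ctr [ 0.588  -0.5385] size [24. 47.] dir 92.1 z 0.1235 [ 62. 102.  50.]
bar n 99 px [305. 182.] ctr [0.5246 0.0285] size [110.   8.] dir 9.0 z 0.1234 [176. 153. 138.]
bar n 106 px [516. 172.] ctr [ 0.568  -0.5833] size [46. 28.] dir 31.1 z 0.1205 [ 65. 113.  54.]
bar n 202 px [469. 273.] ctr [ 0.2775 -0.4404] size [101.  20.] dir 62.0 z 0.1308 [144. 123. 107.]
bar n 93 px [311. 350.] ctr [ 0.0546 -0.0009] size [ 17. 106.] dir 90.2 z 0.1257 [62. 56. 55.]
tube top 54 [ 0.64886389 -0.01396313  0.30785365]
```

View pics/w7.png

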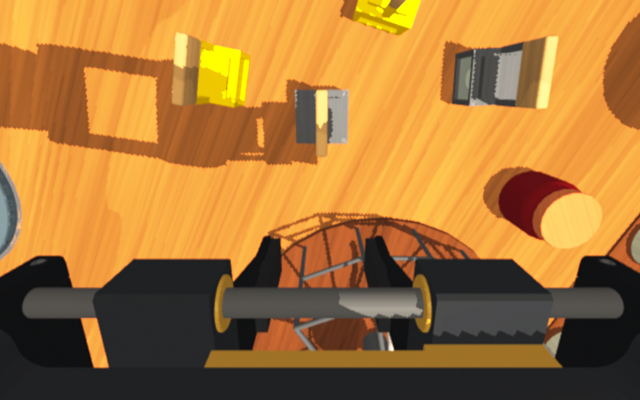

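View pics/t7c.png

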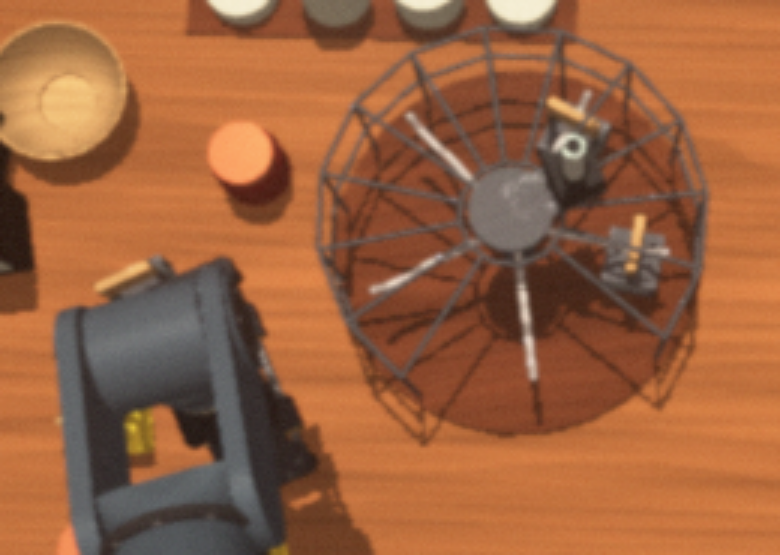

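Run:
```python
from plan import *
c=cur();print(c)
path(c,[[.4136,.3082,.16,114.7],[.4136,.3082,.1135,114.7]])
```

```text
[np.float64(0.4375159215789188), np.float64(0.2572028849424731), np.float64(0.25360992820211137), np.float64(115.047678299508)]
[0.4136, 0.3082, 0.16, 114.7] tx,ty,tz,rz [5.63, -0.01, 9.36, np.float64(0.006)] rows>= 2.7
[0.4136, 0.3082, 0.1135, 114.7] tx,ty,tz,rz [0.0, 0.0, 4.65, np.float64(-0.0)] rows>= 1.1
```

Call:
send_rows(deltas=[{"tx": 2, "ty": 0, "tz": 1, "rx": 0, "ry": 0, "rz": 0}, {"tx": 4.5, "ty": 0, "tz": 3, "rx": 0, "ry": 0, "rz": 0.006}, {"tx": 5.6, "ty": 0, "tz": 6, "rx": 0, "ry": 0, "rz": 0.006}, {"tx": 5.6, "ty": 0, "tz": 8.5, "rx": 0, "ry": 0, "rz": 0.006}, {"tx": 5.6, "ty": 0, "tz": 9.4, "rx": 0, "ry": 0, "rz": 0.006}])

```text
time: 15.75
position: [0.411, 0.3077, 0.1565]
tool_rot: [0.539, 0.842, -0.002, -0.001]
ft_force: [-0.2, -0.3, 0.7]
grip_width: 0.0452
```

Call:
send_rows(deltas=[{"tx": 0, "ty": 0, "tz": 0, "rx": 0, "ry": 0, "rz": 0}, {"tx": 0, "ty": 0, "tz": 1.5, "rx": 0, "ry": 0, "rz": 0}, {"tx": 0, "ty": 0, "tz": 3, "rx": 0, "ry": 0, "rz": 0}, {"tx": 0, "ty": 0, "tz": 4.2, "rx": 0, "ry": 0, "rz": 0}, {"tx": 0, "ty": 0, "tz": 4.6, "rx": 0, "ry": 0, "rz": 0}])

```text
time: 16.17
position: [0.4134, 0.3081, 0.1132]
tool_rot: [0.539, 0.842, 0.0, 0.0]
ft_force: [-0.3, 1.0, -0.5]
grip_width: 0.0448
```

Call:
send_rows(deltas=[{"tx": 0, "ty": 0, "tz": 0, "rx": 0, "ry": 0, "rz": 0}, {"tx": 0, "ty": 0, "tz": 0, "rx": 0, "ry": 0, "rz": 0}, {"tx": 0, "ty": 0, "tz": 0, "rx": 0, "ry": 0, "rz": 0}])

```text
time: 16.42
position: [0.4135, 0.3088, 0.1143]
tool_rot: [0.539, 0.842, 0.001, 0.001]
ft_force: [-0.4, -0.1, 0.1]
grip_width: 0.0451
```

Run:
```python
from plan import *
obs(); c=shot("wrist","w8")
```

```text
t 16.42 pos [0.4135 0.3088 0.1143] yaw/rpy [3.139 0.    2.003] F [-0.4 -0.1  0.1] M [ 0.03 -0.15  0.01] grip 0.0451 q [ 0.42  0.55  1.81  0.    0.79 -0.01]
```

View pics/w8.png

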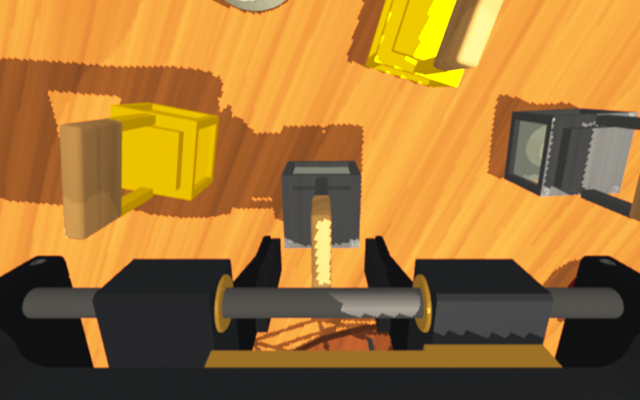

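Call:
send_rows(deltas=[{"tx": 0, "ty": 0, "tz": 0, "rx": 0, "ry": 0, "rz": 0}, {"tx": 0, "ty": 0, "tz": 0, "rx": 0, "ry": 0, "rz": 0}, {"tx": 0, "ty": 0, "tz": 0, "rx": 0, "ry": 0, "rz": 0}, {"tx": 0, "ty": 0, "tz": 0, "rx": 0, "ry": 0, "rz": 0}, {"tx": 0, "ty": 0, "tz": 0, "rx": 0, "ry": 0, "rz": 0}], claw=0.3, squeeze=45)

```text
time: 16.88
position: [0.4124, 0.3086, 0.1131]
tool_rot: [0.539, 0.843, 0.0, 0.0]
ft_force: [-0.3, 0.6, 0.5]
grip_width: 0.0198
```

Call:
send_rows(deltas=[{"tx": 0, "ty": 0, "tz": 0, "rx": 0, "ry": 0, "rz": 0}, {"tx": 0, "ty": 0, "tz": 0, "rx": 0, "ry": 0, "rz": 0}, {"tx": 0, "ty": 0, "tz": 0, "rx": 0, "ry": 0, "rz": 0}, {"tx": 0, "ty": 0, "tz": 0, "rx": 0, "ry": 0, "rz": 0}, {"tx": 0, "ty": 0, "tz": 0, "rx": 0, "ry": 0, "rz": 0}])

```text
time: 17.3
position: [0.4124, 0.3086, 0.113]
tool_rot: [0.539, 0.842, 0.0, -0.0]
ft_force: [0.2, 0.1, -0.5]
grip_width: 0.0096
```

Call:
send_rows(deltas=[{"tx": 0, "ty": 0, "tz": -1, "rx": 0, "ry": 0, "rz": 0}, {"tx": 0, "ty": 0, "tz": -2, "rx": 0, "ry": 0, "rz": 0}, {"tx": 0, "ty": 0, "tz": -3, "rx": 0, "ry": 0, "rz": 0}, {"tx": 0, "ty": 0, "tz": -4, "rx": 0, "ry": 0, "rz": 0}, {"tx": 0, "ty": 0, "tz": -4, "rx": 0, "ry": 0, "rz": 0}])

```text
time: 17.72
position: [0.4139, 0.3093, 0.1557]
tool_rot: [0.539, 0.843, 0.002, 0.001]
ft_force: [0.3, 0.8, -3.3]
grip_width: 0.0098
```

Run:
```python
from plan import *
obs()
c=cur();print(c)
u=np.array([np.cos(np.radians(189)),np.sin(np.radians(189))]);C=np.array([.6227,.0446])
p=lambda r:(C+r*u).tolist()
print(p(.2),p(.122))
path(c,[[.40,.23,.2,107],[.40,.10,.2,102],[*p(.215),.16,99],[*p(.215),.1515,99],[*p(.122),.1515,99],[*p(.122),.1335,99]])
```

```text
t 17.72 pos [0.4139 0.3093 0.1557] yaw/rpy [ 3.136 -0.     2.004] F [ 0.3  0.8 -3.3] M [-0.02 -0.14  0.03] grip 0.0098 q [ 0.43  0.48  1.77  0.    0.88 -0.01]
[np.float64(0.41387372728231214), np.float64(0.3093067602432649), np.float64(0.1556982991995357), np.float64(114.81207173763127)]
[0.42516233188097247, 0.01331310699195385] [0.5022020224473932, 0.025514995265091853]
[0.4, 0.23, 0.2, 107.0] tx,ty,tz,rz [-6.62, -4.59, -4.43, np.float64(0.136)] rows>= 2.2
[0.4, 0.1, 0.2, 102.0] tx,ty,tz,rz [-12.43, -3.8, -0.0, np.float64(0.087)] rows>= 3.2
[0.4103, 0.011, 0.16, 99.0] tx,ty,tz,rz [-8.92, -0.84, 4.0, np.float64(0.052)] rows>= 2.4
[0.4103, 0.011, 0.1515, 99.0] tx,ty,tz,rz [0.0, 0.0, 0.85, np.float64(-0.0)] rows>= 0.2
[0.5022, 0.0255, 0.1515, 99.0] tx,ty,tz,rz [-0.0, 9.3, -0.0, np.float64(-0.0)] rows>= 2.3
[0.5022, 0.0255, 0.1335, 99.0] tx,ty,tz,rz [0.0, 0.0, 1.8, np.float64(-0.0)] rows>= 0.4
```

Call:
send_rows(deltas=[{"tx": -1, "ty": -0.7, "tz": -0.7, "rx": 0, "ry": 0, "rz": 0.02}, {"tx": -2.4, "ty": -1.7, "tz": -1.6, "rx": 0, "ry": 0, "rz": 0.05}, {"tx": -3.8, "ty": -2.7, "tz": -2.6, "rx": 0, "ry": 0, "rz": 0.08}, {"tx": -5.2, "ty": -3.7, "tz": -3.6, "rx": 0, "ry": 0, "rz": 0.11}, {"tx": -6.6, "ty": -4.6, "tz": -4.4, "rx": 0, "ry": 0, "rz": 0.136}])

```text
time: 18.13
position: [0.3971, 0.2277, 0.1976]
tool_rot: [0.595, 0.803, -0.001, -0.0]
ft_force: [-0.4, -0.4, -2.4]
grip_width: 0.0093
```

Call:
send_rows(deltas=[{"tx": -2.5, "ty": -0.8, "tz": 0, "rx": 0, "ry": 0, "rz": 0.02}, {"tx": -5, "ty": -1.5, "tz": 0, "rx": 0, "ry": 0, "rz": 0.04}, {"tx": -7.5, "ty": -2.3, "tz": 0, "rx": 0, "ry": 0, "rz": 0.055}, {"tx": -10, "ty": -3.1, "tz": 0, "rx": 0, "ry": 0, "rz": 0.07}, {"tx": -12.4, "ty": -3.8, "tz": 0, "rx": 0, "ry": 0, "rz": 0.087}])

```text
time: 18.55
position: [0.3968, 0.0979, 0.1972]
tool_rot: [0.63, 0.777, -0.001, -0.0]
ft_force: [-0.4, -0.3, -1.9]
grip_width: 0.0095
```

Call:
send_rows(deltas=[{"tx": -2, "ty": -0.2, "tz": 0.8, "rx": 0, "ry": 0, "rz": 0.01}, {"tx": -4, "ty": -0.4, "tz": 1.6, "rx": 0, "ry": 0, "rz": 0.02}, {"tx": -6, "ty": -0.6, "tz": 2.5, "rx": 0, "ry": 0, "rz": 0.04}, {"tx": -7.7, "ty": -0.7, "tz": 3.5, "rx": 0, "ry": 0, "rz": 0.05}, {"tx": -8.9, "ty": -0.8, "tz": 4.4, "rx": 0, "ry": 0, "rz": 0.052}])

```text
time: 18.97
position: [0.4086, 0.009, 0.1529]
tool_rot: [0.65, 0.76, -0.0, 0.0]
ft_force: [0.1, -1.1, -3.3]
grip_width: 0.0098
```

Call:
send_rows(deltas=[{"tx": 0, "ty": 0, "tz": 0, "rx": 0, "ry": 0, "rz": 0}, {"tx": 0, "ty": 0, "tz": 0, "rx": 0, "ry": 0, "rz": 0}, {"tx": 0, "ty": 0, "tz": 0, "rx": 0, "ry": 0, "rz": 0}, {"tx": 0, "ty": 0, "tz": 0, "rx": 0, "ry": 0, "rz": 0}, {"tx": 0, "ty": 0, "tz": 0, "rx": 0, "ry": 0, "rz": 0}])

```text
time: 19.38
position: [0.4089, 0.0116, 0.1535]
tool_rot: [0.649, 0.761, 0.0, 0.0]
ft_force: [0.1, 0.9, -2.3]
grip_width: 0.0091
```

Run:
```python
from plan import *
obs()
c=shot("wrist","w9");s=shot("scene","s9")
cv2.imwrite("pics/s9c.png",cv2.resize(s["color"][120:280,250:450,::-1],None,fx=3.5,fy=3.5))
c=cur();print(c)
u=np.array([np.cos(np.radians(189)),np.sin(np.radians(189))]);C=np.array([.6227,.0446])
p=lambda r:(C+r*u).tolist()
path(c,[[*p(.215),.1515,99],[*p(.122),.1515,99],[*p(.122),.1335,99]])
path(c,[[*p(.122),.1515,99],[*p(.122),.1335,99]])
```

```text
t 19.38 pos [0.4089 0.0116 0.1535] yaw/rpy [3.141 0.    1.73 ] F [ 0.1  0.9 -2.3] M [-0.   -0.12  0.04] grip 0.0091 q [-0.25  0.37  2.03  0.    0.75 -0.41]
[np.float64(0.409020921321184), np.float64(0.011501603826222602), np.float64(0.15342999622666387), np.float64(99.12007724387614)]
[0.4103, 0.011, 0.1515, 99.0] tx,ty,tz,rz [-0.07, 0.12, 0.19, np.float64(0.002)] rows>= 0.1
[0.5022, 0.0255, 0.1515, 99.0] tx,ty,tz,rz [-0.0, 9.3, -0.0, np.float64(-0.0)] rows>= 2.3
[0.5022, 0.0255, 0.1335, 99.0] tx,ty,tz,rz [0.0, 0.0, 1.8, np.float64(-0.0)] rows>= 0.4
[0.5022, 0.0255, 0.1515, 99.0] tx,ty,tz,rz [-0.09, 9.42, 0.19, np.float64(0.002)] rows>= 2.3
[0.5022, 0.0255, 0.1335, 99.0] tx,ty,tz,rz [0.0, 0.0, 1.8, np.float64(-0.0)] rows>= 0.4
```

View pics/w9.png

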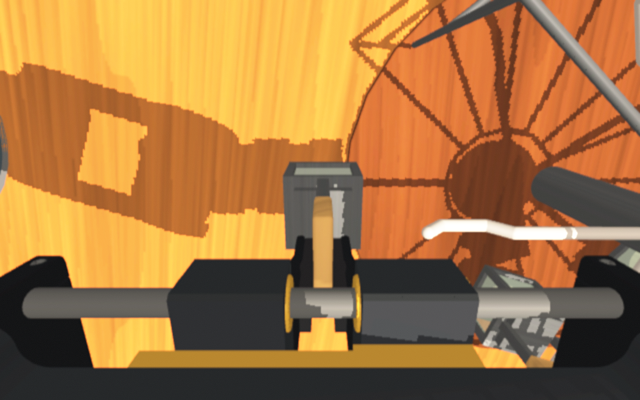

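View pics/s9c.png

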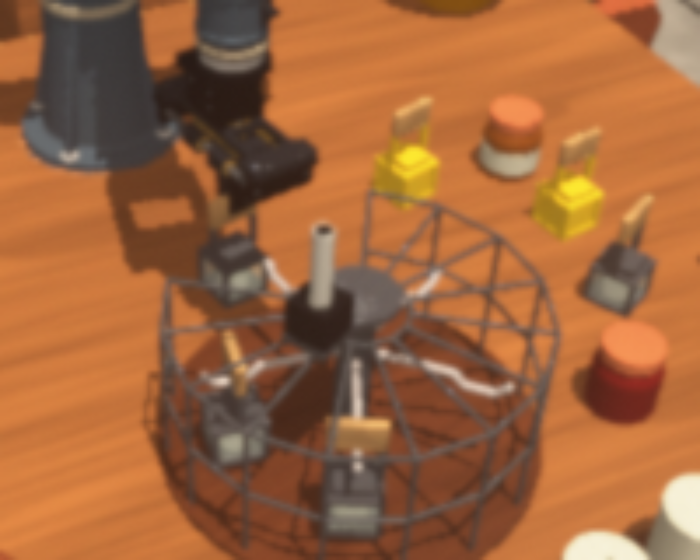

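The lantern hangs in front of the gap, and the hook runs from (430,235) to (570,232) in the wrist view. I'll measure the hook line in 3D before going in.

Run:
```python
from arc import *
c=shot("wrist"); W=cloud(c); 
P=W[222:246,424:580].reshape(-1,3); P=P[(P[:,2]>.10)&(P[:,2]<.14)]
d=P[:,:2]-C; u=np.array([np.cos(np.radians(189)),np.sin(np.radians(189))]); n=np.array([-u[1],u[0]])
r=d@u; l=d@n
for a in np.arange(.06,.17,.012):
    m=(r>=a)&(r<a+.012)
    if m.sum()>3: print(round(a+.006,3),m.sum(),"lat",l[m].mean().round(4),"ztop",P[m][:,2].max().round(4))
print(r.max())
p=np.array(cur()[:2])-C; print("tcp r,lat",p@u,p@n)
```

```text
0.066 253 lat -0.0014 ztop 0.1296
0.078 251 lat -0.0014 ztop 0.1298
0.09 251 lat -0.0015 ztop 0.1304
0.102 344 lat -0.0012 ztop 0.1296
0.114 172 lat -0.0007 ztop 0.1192
0.126 166 lat -0.0007 ztop 0.1177
0.138 147 lat -0.0013 ztop 0.1243
0.15 178 lat -0.002 ztop 0.1298
0.15333108345242352
tcp r,lat 0.21626640290693752 -0.0006861621671694004
```

Call:
send_rows(deltas=[{"tx": 0, "ty": 0.8, "tz": 0, "rx": 0, "ry": 0, "rz": 0}, {"tx": 0, "ty": 1.8, "tz": 0, "rx": 0, "ry": 0, "rz": 0}, {"tx": 0, "ty": 2.8, "tz": 0.05, "rx": 0, "ry": 0, "rz": 0}, {"tx": 0, "ty": 3.8, "tz": 0.1, "rx": 0, "ry": 0, "rz": 0}, {"tx": -0.05, "ty": 4.8, "tz": 0.1, "rx": 0, "ry": 0, "rz": 0}])

```text
time: 19.95
position: [0.4581, 0.0182, 0.1519]
tool_rot: [0.649, 0.761, 0.0, 0.0]
ft_force: [0.4, 0.7, -2.2]
grip_width: 0.0098
```

Call:
send_rows(deltas=[{"tx": 0, "ty": 1, "tz": 0, "rx": 0, "ry": 0, "rz": 0}, {"tx": 0, "ty": 2, "tz": 0, "rx": 0, "ry": 0, "rz": 0}, {"tx": 0, "ty": 3, "tz": 0, "rx": 0, "ry": 0, "rz": 0}, {"tx": 0, "ty": 4, "tz": 0, "rx": 0, "ry": 0, "rz": 0}, {"tx": 0, "ty": 4.6, "tz": 0, "rx": 0, "ry": 0, "rz": 0}])

```text
time: 20.37
position: [0.5037, 0.0253, 0.1521]
tool_rot: [0.649, 0.761, 0.0, 0.001]
ft_force: [0.3, -0.5, -2.5]
grip_width: 0.0096
```

Call:
send_rows(deltas=[{"tx": 0, "ty": 0, "tz": 0, "rx": 0, "ry": 0, "rz": 0}, {"tx": 0, "ty": 0, "tz": 0.3, "rx": 0, "ry": 0, "rz": 0}, {"tx": 0, "ty": 0, "tz": 0.7, "rx": 0, "ry": 0, "rz": 0}, {"tx": 0, "ty": 0, "tz": 1.1, "rx": 0, "ry": 0, "rz": 0}, {"tx": 0, "ty": 0, "tz": 1.4, "rx": 0, "ry": 0, "rz": 0}])

```text
time: 20.78
position: [0.5009, 0.0253, 0.1374]
tool_rot: [0.649, 0.761, -0.0, -0.001]
ft_force: [1.1, 0.1, -2.7]
grip_width: 0.0093
```

Call:
send_rows(deltas=[{"tx": 0, "ty": 0, "tz": 0, "rx": 0, "ry": 0, "rz": 0}, {"tx": 0, "ty": 0, "tz": 0, "rx": 0, "ry": 0, "rz": 0}])

```text
time: 20.95
position: [0.5014, 0.0252, 0.1377]
tool_rot: [0.649, 0.761, -0.0, -0.0]
ft_force: [0.8, -0.1, -2.9]
grip_width: 0.0095
```

Run:
```python
from arc import *
obs()
c=shot("wrist","w10");s=shot("scene","s10")
cv2.imwrite("pics/s10c.png",cv2.resize(s["color"][120:280,250:450,::-1],None,fx=3.5,fy=3.5))
p=np.array(cur()[:2])-C;u=np.array([np.cos(np.radians(189)),np.sin(np.radians(189))]); n=np.array([-u[1],u[0]]); print("tcp r,lat",p@u,p@n)
```

```text
t 20.95 pos [0.5014 0.0252 0.1377] yaw/rpy [-3.141 -0.     1.729] F [ 0.8 -0.1 -2.9] M [ 0.02 -0.14 -0.03] grip 0.0095 q [-0.17  0.49  1.82  0.    0.83 -0.33]
tcp r,lat 0.12234352209938491 0.0003081783417474143
```

View pics/w10.png

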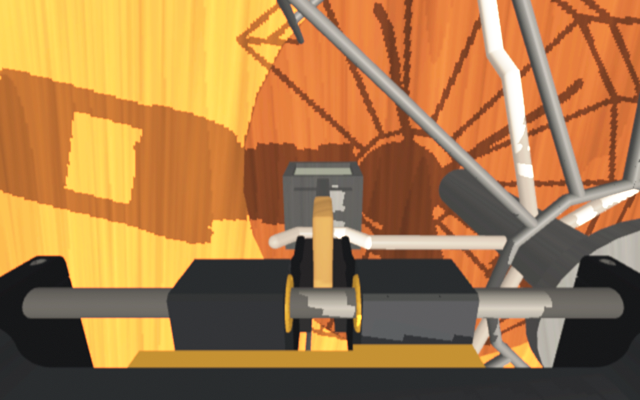

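View pics/s10c.png

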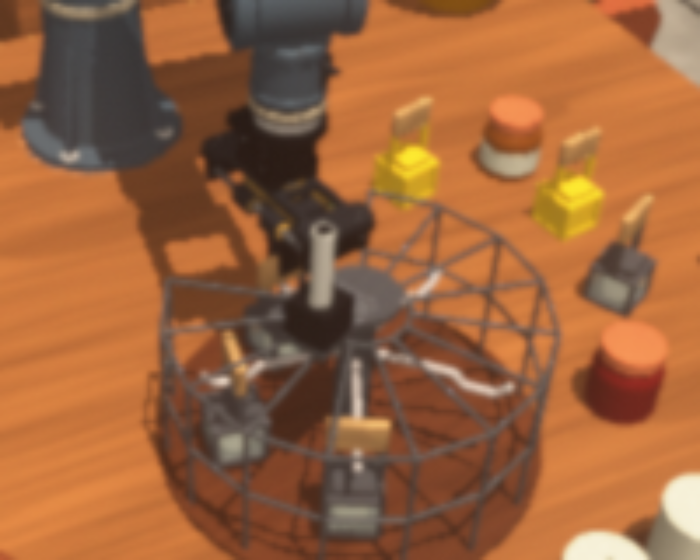

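Call:
send_rows(deltas=[{"tx": 0, "ty": 0, "tz": 0.15, "rx": 0, "ry": 0, "rz": 0}, {"tx": 0, "ty": 0, "tz": 0.3, "rx": 0, "ry": 0, "rz": 0}, {"tx": 0, "ty": 0, "tz": 0.3, "rx": 0, "ry": 0, "rz": 0}])

```text
time: 21.3
position: [0.5017, 0.0253, 0.1348]
tool_rot: [0.649, 0.761, -0.0, -0.0]
ft_force: [0.6, 0.6, -2.9]
grip_width: 0.0096
```

Call:
send_rows(deltas=[{"tx": 0, "ty": 0, "tz": 0.15, "rx": 0, "ry": 0, "rz": 0}, {"tx": 0, "ty": 0, "tz": 0.15, "rx": 0, "ry": 0, "rz": 0}])

```text
time: 21.47
position: [0.502, 0.0252, 0.1338]
tool_rot: [0.649, 0.761, 0.0, 0.0]
ft_force: [-0.1, 0.1, 1.2]
grip_width: 0.0095
```

Call:
send_rows(deltas=[{"tx": 0, "ty": 0, "tz": 0, "rx": 0, "ry": 0, "rz": 0}, {"tx": 0, "ty": 0, "tz": 0, "rx": 0, "ry": 0, "rz": 0}, {"tx": 0, "ty": 0, "tz": 0, "rx": 0, "ry": 0, "rz": 0}, {"tx": 0, "ty": 0, "tz": 0, "rx": 0, "ry": 0, "rz": 0}, {"tx": 0, "ty": 0, "tz": 0, "rx": 0, "ry": 0, "rz": 0}], claw=2.6)

```text
time: 21.88
position: [0.502, 0.0252, 0.1336]
tool_rot: [0.649, 0.761, 0.0, 0.0]
ft_force: [-0.4, 0.3, 0.3]
grip_width: 0.025
```

Call:
send_rows(deltas=[{"tx": 0, "ty": 0, "tz": -0.6, "rx": 0, "ry": 0, "rz": 0}, {"tx": 0, "ty": 0, "tz": -1.6, "rx": 0, "ry": 0, "rz": 0}, {"tx": 0, "ty": 0, "tz": -3, "rx": 0, "ry": 0, "rz": 0}, {"tx": 0, "ty": 0, "tz": -5, "rx": 0, "ry": 0, "rz": 0}, {"tx": 0, "ty": 0, "tz": -7, "rx": 0, "ry": 0, "rz": 0}])

```text
time: 22.3
position: [0.5015, 0.0253, 0.2043]
tool_rot: [0.649, 0.761, -0.0, -0.001]
ft_force: [0.8, 0.7, 0.9]
grip_width: 0.0258
```

Call:
send_rows(deltas=[{"tx": 0, "ty": -1, "tz": -2.5, "rx": 0, "ry": 0, "rz": 0}, {"tx": 0, "ty": -3, "tz": -5, "rx": 0, "ry": 0, "rz": 0}, {"tx": 0, "ty": -5, "tz": -8, "rx": 0, "ry": 0, "rz": 0}, {"tx": 0, "ty": -7, "tz": -11, "rx": 0, "ry": 0, "rz": 0}, {"tx": 0, "ty": -7, "tz": -12, "rx": 0, "ry": 0, "rz": 0}])

```text
time: 22.72
position: [0.4308, 0.0141, 0.3276]
tool_rot: [0.649, 0.761, 0.001, 0.002]
ft_force: [-0.5, -0.5, 0.3]
grip_width: 0.0259
```

Run:
```python
from arc import *
obs()
c=shot("wrist","w11");s=shot("scene","s11")
cv2.imwrite("pics/s11c.png",cv2.resize(s["color"][120:280,250:450,::-1],None,fx=3.5,fy=3.5))
```

```text
t 22.72 pos [0.4308 0.0141 0.3276] yaw/rpy [3.138e+00 2.000e-03 1.729e+00] F [-0.5 -0.5  0.3] M [ 0.01 -0.14 -0.01] grip 0.0259 q [-0.23  0.13  1.74 -0.    1.27 -0.39]
```

View pics/w11.png

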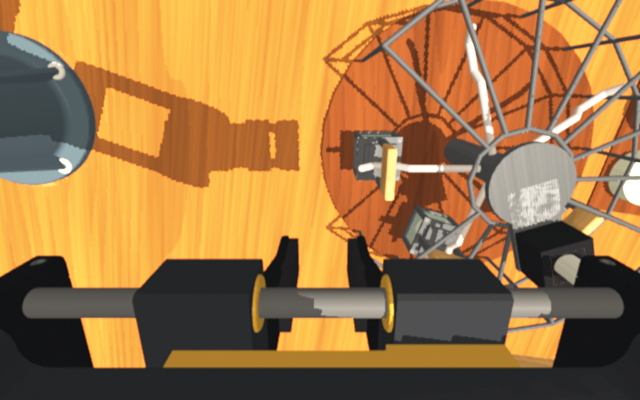

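View pics/s11c.png

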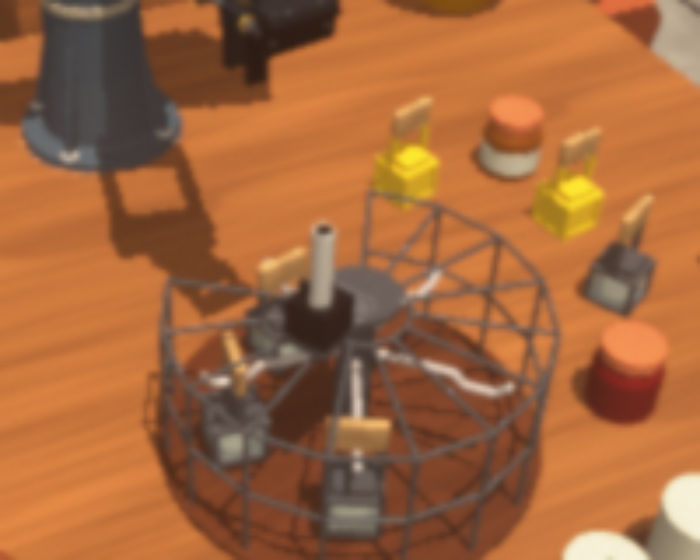

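```bash
cat >> lan.py <<'E'
def crank():
    t=shot("top"); W=cloud(t); P=W[~np.isnan(W[...,0])]
    b=P[(P[:,2]>.298)&(P[:,2]<.325)&(np.hypot(*(P[:,:2]-C).T)<.1)]; m=(b.min(0)+b.max(0))/2
    m[:2]+=[.002,.001]; d=m[:2]-C
    print("tube",len(b),m.round(4),"r",np.hypot(*d).round(4),"ang",(np.degrees(np.arctan2(d[1],d[0]))%360).round(1))
    m2=b.mean(0)[:2]+[.002,.001]-C; print(" mean ang",(np.degrees(np.arctan2(m2[1],m2[0]))%360).round(1))
    bars(t); return t
E
python3 - <<'E'
from lan import *
t=crank()
c=cur();print(c)
p=(C+R*np.array([np.cos(np.radians(297)),np.sin(np.radians(297))])).tolist()
path(c,[[.46,-.02,.4,95],[*p,.4,90],[*p,.283,90]])
arc(297,370.5,2.4)
E
```

```text
tube 51 [ 0.6521 -0.0124  0.3065] r 0.0641 ang 297.3
 mean ang 295.9
bar n 491 px [113. 133.] ctr [0.6575 0.6167] size [168. 103.] dir 13.0 z 0.1331 [49. 33. 25.]
bar n 71 px [276. 124.] ctr [0.6969 0.1186] size [87.  8.] dir 45.2 z 0.1231 [188. 163. 147.]
bar n 110 px [507. 153.] ctr [ 0.6285 -0.5603] size [24. 47.] dir 173.3 z 0.1214 [ 61. 102.  51.]
bar n 150 px [521. 159.] ctr [ 0.6076 -0.5982] size [58. 41.] dir 17.5 z 0.1195 [ 65. 116.  58.]
bar n 94 px [171. 167.] ctr [0.5599 0.42  ] size [11. 53.] dir 117.2 z 0.1274 [184. 134.  83.]
bar n 98 px [501. 166.] ctr [ 0.586  -0.5401] size [23. 47.] dir 107.2 z 0.1229 [ 60. 100.  48.]
bar n 108 px [516. 172.] ctr [ 0.5681 -0.5834] size [46. 25.] dir 30.7 z 0.1223 [ 62. 109.  52.]
bar n 84 px [159. 214.] ctr [0.4231 0.445 ] size [11. 56.] dir 98.9 z 0.1287 [205. 154.  89.]
bar n 76 px [208. 262.] ctr [0.2896 0.2969] size [10. 57.] dir 103.8 z 0.1287 [221. 170.  98.]
bar n 181 px [468. 273.] ctr [ 0.2781 -0.4404] size [100.  18.] dir 61.4 z 0.1309 [135. 116. 101.]
bar n 98 px [311. 350.] ctr [ 0.0555 -0.0011] size [ 19. 105.] dir 90.3
[... 1123 characters left out ...]
, np.float64(0.34)), (np.float64(0.84), np.float64(0.44)), (np.float64(1.06), np.float64(0.53))]
to 349.5 [(np.float64(0.23), np.float64(0.08)), (np.float64(0.45), np.float64(0.15)), (np.float64(0.68), np.float64(0.22)), (np.float64(0.91), np.float64(0.27)), (np.float64(1.15), np.float64(0.32))]
to 360.0 [(np.float64(0.23), np.float64(0.04)), (np.float64(0.47), np.float64(0.07)), (np.float64(0.71), np.float64(0.09)), (np.float64(0.94), np.float64(0.1)), (np.float64(1.18), np.float64(0.11))]
to 370.5 [(np.float64(0.24), np.float64(-0.01)), (np.float64(0.48), np.float64(-0.02)), (np.float64(0.71), np.float64(-0.04)), (np.float64(0.95), np.float64(-0.07)), (np.float64(1.19), np.float64(-0.11))]
```

Call:
send_rows(deltas=[{"tx": -0.8, "ty": 0.4, "tz": -1.5, "rx": 0, "ry": 0, "rz": 0.02}, {"tx": -2, "ty": 1.1, "tz": -4, "rx": 0, "ry": 0, "rz": 0.04}, {"tx": -3, "ty": 1.8, "tz": -6.5, "rx": 0, "ry": 0, "rz": 0.06}, {"tx": -3.8, "ty": 2.1, "tz": -7.5, "rx": 0, "ry": 0, "rz": 0.071}], claw=4.5)

```text
time: 23.2
position: [0.4617, -0.0209, 0.4]
tool_rot: [0.676, 0.737, 0.001, 0.001]
ft_force: [0.5, -0.1, 0.7]
grip_width: 0.0419
```

Call:
send_rows(deltas=[{"tx": -0.2, "ty": 4, "tz": 0, "rx": 0, "ry": 0, "rz": 0.02}, {"tx": -0.4, "ty": 8, "tz": 0, "rx": 0, "ry": 0, "rz": 0.04}, {"tx": -0.6, "ty": 12, "tz": 0, "rx": 0, "ry": 0, "rz": 0.06}, {"tx": -0.8, "ty": 16, "tz": 0, "rx": 0, "ry": 0, "rz": 0.08}, {"tx": -1, "ty": 19.2, "tz": 0, "rx": 0, "ry": 0, "rz": 0.087}])

```text
time: 23.62
position: [0.6542, -0.013, 0.3953]
tool_rot: [0.707, 0.707, -0.001, -0.001]
ft_force: [-0.5, -0.3, -0.3]
grip_width: 0.0451
```

Call:
send_rows(deltas=[{"tx": 0, "ty": 0, "tz": 0, "rx": 0, "ry": 0, "rz": 0}, {"tx": 0, "ty": 0, "tz": 0, "rx": 0, "ry": 0, "rz": 0}, {"tx": 0, "ty": 0, "tz": 2, "rx": 0, "ry": 0, "rz": 0}, {"tx": 0, "ty": 0, "tz": 5, "rx": 0, "ry": 0, "rz": 0}, {"tx": 0, "ty": 0, "tz": 7, "rx": 0, "ry": 0, "rz": 0}])

```text
time: 24.03
position: [0.6494, -0.013, 0.3259]
tool_rot: [0.707, 0.707, -0.001, -0.002]
ft_force: [0.3, 0.3, 0.0]
grip_width: 0.0451
```

Run:
```python
from arc import *
c=cur();print(c)
p=(C+R*np.array([np.cos(np.radians(297)),np.sin(np.radians(297))])).tolist()
path(c,[[*p,.282,90]])
shot("wrist","w12")
```

```text
[np.float64(0.6493978499182302), np.float64(-0.012954904928478781), np.float64(0.3259377256649558), np.float64(90.00881432389664)]
[0.6522, -0.0133, 0.282, 90.0] tx,ty,tz,rz [-0.04, 0.28, 4.39, np.float64(0.0)] rows>= 1.1
```

View pics/w12.png

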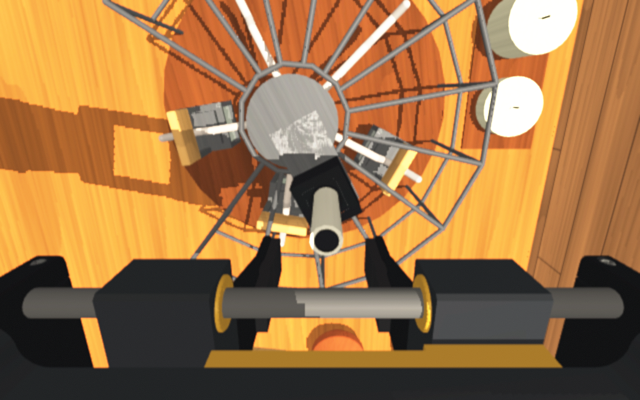

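Call:
send_rows(deltas=[{"tx": 0, "ty": 0, "tz": 1, "rx": 0, "ry": 0, "rz": 0}, {"tx": 0, "ty": 0, "tz": 2.5, "rx": 0, "ry": 0, "rz": 0}, {"tx": 0, "ty": 0, "tz": 4, "rx": 0, "ry": 0, "rz": 0}, {"tx": 0, "ty": 0, "tz": 4.6, "rx": 0, "ry": 0, "rz": 0}, {"tx": 0, "ty": 0, "tz": 4.6, "rx": 0, "ry": 0, "rz": 0}])

```text
time: 24.5
position: [0.6506, -0.0132, 0.2817]
tool_rot: [0.707, 0.707, -0.001, -0.001]
ft_force: [0.3, -0.2, -0.2]
grip_width: 0.0449
```

Call:
send_rows(deltas=[{"tx": 0, "ty": 0, "tz": 0, "rx": 0, "ry": 0, "rz": 0}, {"tx": 0, "ty": 0, "tz": 0, "rx": 0, "ry": 0, "rz": 0}, {"tx": 0, "ty": 0, "tz": 0, "rx": 0, "ry": 0, "rz": 0}, {"tx": 0, "ty": 0, "tz": 0, "rx": 0, "ry": 0, "rz": 0}, {"tx": 0, "ty": 0, "tz": 0, "rx": 0, "ry": 0, "rz": 0}], claw=1.2, squeeze=20)

```text
time: 24.92
position: [0.6519, -0.0133, 0.2833]
tool_rot: [0.707, 0.707, 0.0, 0.001]
ft_force: [-0.4, -0.1, 0.6]
grip_width: 0.0194
```

Call:
send_rows(deltas=[{"tx": 0, "ty": 0, "tz": 0, "rx": 0, "ry": 0, "rz": 0}, {"tx": 0, "ty": 0, "tz": 0, "rx": 0, "ry": 0, "rz": 0}, {"tx": 0, "ty": 0, "tz": 0.1, "rx": 0, "ry": 0, "rz": 0}, {"tx": 0, "ty": 0, "tz": 0.1, "rx": 0, "ry": 0, "rz": 0}])

```text
time: 25.25
position: [0.6521, -0.0134, 0.2833]
tool_rot: [0.707, 0.707, 0.001, 0.001]
ft_force: [-1.3, 0.5, 6.6]
grip_width: 0.0193
```

Run:
```python
from arc import *
o=obs();d=o["position"][:2]-C;print(np.hypot(*d),np.degrees(np.arctan2(d[1],d[0]))%360)
```

```text
t 25.25 pos [ 0.6521 -0.0134  0.2833] yaw/rpy [3.139e+00 1.000e-03 1.571e+00] F [-1.3  0.5  6.6] M [-0.01  0.18 -0.01] grip 0.0193 q [-0.19  0.51  1.29 -0.    1.34 -0.19]
0.06503327551825448 296.91726734911254
```

Gripped at 296.9°. I'm rotating to 370.5° so that hook2 comes to the gap.

Call:
send_rows(deltas=[{"tx": 0.08, "ty": 0.15, "tz": 0, "rx": 0, "ry": 0, "rz": 0}, {"tx": 0.2, "ty": 0.37, "tz": 0, "rx": 0, "ry": 0, "rz": 0}, {"tx": 0.33, "ty": 0.6, "tz": 0, "rx": 0, "ry": 0, "rz": 0}, {"tx": 0.48, "ty": 0.8, "tz": 0, "rx": 0, "ry": 0, "rz": 0}, {"tx": 0.63, "ty": 1.01, "tz": 0, "rx": 0, "ry": 0, "rz": 0}])

```text
time: 25.67
position: [0.66, -0.0083, 0.2832]
tool_rot: [0.707, 0.707, -0.002, -0.0]
ft_force: [-5.4, -2.7, 8.9]
grip_width: 0.0189
```

Call:
send_rows(deltas=[{"tx": 0.15, "ty": 0.18, "tz": 0, "rx": 0, "ry": 0, "rz": 0}, {"tx": 0.31, "ty": 0.36, "tz": 0, "rx": 0, "ry": 0, "rz": 0}, {"tx": 0.47, "ty": 0.54, "tz": 0, "rx": 0, "ry": 0, "rz": 0}, {"tx": 0.64, "ty": 0.71, "tz": 0, "rx": 0, "ry": 0, "rz": 0}, {"tx": 0.81, "ty": 0.87, "tz": 0, "rx": 0, "ry": 0, "rz": 0}])

```text
time: 26.08
position: [0.6692, -0.0003, 0.2832]
tool_rot: [0.707, 0.707, -0.002, 0.0]
ft_force: [-4.4, -2.7, 8.0]
grip_width: 0.0194
```

Call:
send_rows(deltas=[{"tx": 0.18, "ty": 0.16, "tz": 0, "rx": 0, "ry": 0, "rz": 0}, {"tx": 0.37, "ty": 0.31, "tz": 0, "rx": 0, "ry": 0, "rz": 0}, {"tx": 0.56, "ty": 0.45, "tz": 0, "rx": 0, "ry": 0, "rz": 0}, {"tx": 0.75, "ty": 0.58, "tz": 0, "rx": 0, "ry": 0, "rz": 0}, {"tx": 0.96, "ty": 0.71, "tz": 0, "rx": 0, "ry": 0, "rz": 0}])

```text
time: 26.5
position: [0.6765, 0.0089, 0.2832]
tool_rot: [0.707, 0.707, -0.002, 0.001]
ft_force: [-4.4, -4.4, 8.7]
grip_width: 0.0191
```

Call:
send_rows(deltas=[{"tx": 0.2, "ty": 0.12, "tz": 0, "rx": 0, "ry": 0, "rz": 0}, {"tx": 0.41, "ty": 0.24, "tz": 0, "rx": 0, "ry": 0, "rz": 0}, {"tx": 0.62, "ty": 0.34, "tz": 0, "rx": 0, "ry": 0, "rz": 0}, {"tx": 0.84, "ty": 0.44, "tz": 0, "rx": 0, "ry": 0, "rz": 0}, {"tx": 1.06, "ty": 0.53, "tz": 0, "rx": 0, "ry": 0, "rz": 0}])

```text
time: 26.92
position: [0.6819, 0.0193, 0.2832]
tool_rot: [0.707, 0.707, -0.002, 0.001]
ft_force: [-3.4, -3.5, 7.0]
grip_width: 0.0194
```

Call:
send_rows(deltas=[{"tx": 0.23, "ty": 0.08, "tz": 0, "rx": 0, "ry": 0, "rz": 0}, {"tx": 0.45, "ty": 0.15, "tz": 0, "rx": 0, "ry": 0, "rz": 0}, {"tx": 0.68, "ty": 0.22, "tz": 0, "rx": 0, "ry": 0, "rz": 0}, {"tx": 0.91, "ty": 0.27, "tz": 0, "rx": 0, "ry": 0, "rz": 0}, {"tx": 1.15, "ty": 0.32, "tz": 0, "rx": 0, "ry": 0, "rz": 0}])

```text
time: 27.33
position: [0.6855, 0.0303, 0.2832]
tool_rot: [0.707, 0.707, -0.002, 0.002]
ft_force: [-3.1, -4.6, 7.1]
grip_width: 0.0192
```

Call:
send_rows(deltas=[{"tx": 0.23, "ty": 0.04, "tz": 0, "rx": 0, "ry": 0, "rz": 0}, {"tx": 0.47, "ty": 0.07, "tz": 0, "rx": 0, "ry": 0, "rz": 0}, {"tx": 0.71, "ty": 0.09, "tz": 0, "rx": 0, "ry": 0, "rz": 0}, {"tx": 0.94, "ty": 0.1, "tz": 0, "rx": 0, "ry": 0, "rz": 0}, {"tx": 1.18, "ty": 0.11, "tz": 0, "rx": 0, "ry": 0, "rz": 0}])

```text
time: 27.75
position: [0.6871, 0.0412, 0.2832]
tool_rot: [0.707, 0.707, -0.002, 0.003]
ft_force: [-2.5, -6.5, 5.8]
grip_width: 0.0194
```

Call:
send_rows(deltas=[{"tx": 0.24, "ty": -0.01, "tz": 0, "rx": 0, "ry": 0, "rz": 0}, {"tx": 0.48, "ty": -0.02, "tz": 0, "rx": 0, "ry": 0, "rz": 0}, {"tx": 0.75, "ty": -0.04, "tz": 0, "rx": 0, "ry": 0, "rz": 0}, {"tx": 1, "ty": -0.08, "tz": 0, "rx": 0, "ry": 0, "rz": 0}, {"tx": 1.25, "ty": -0.12, "tz": 0, "rx": 0, "ry": 0, "rz": 0}])

```text
time: 28.17
position: [0.6867, 0.053, 0.2832]
tool_rot: [0.707, 0.707, -0.002, 0.004]
ft_force: [-0.5, -9.0, 5.1]
grip_width: 0.0193
```

Call:
send_rows(deltas=[{"tx": 0, "ty": 0, "tz": 0, "rx": 0, "ry": 0, "rz": 0}, {"tx": 0, "ty": 0, "tz": 0, "rx": 0, "ry": 0, "rz": 0}, {"tx": 0, "ty": 0, "tz": 0, "rx": 0, "ry": 0, "rz": 0}])

```text
time: 28.42
position: [0.6867, 0.0546, 0.2832]
tool_rot: [0.707, 0.707, -0.001, 0.003]
ft_force: [-1.2, -4.7, 5.0]
grip_width: 0.0195
```

Run:
```python
from arc import *
o=obs();d=o["position"][:2]-C;print(np.hypot(*d),np.degrees(np.arctan2(d[1],d[0]))%360)
path(cur(),[[.6867,.058,.40,90],[.62,.22,.32,108],[.583,.376,.26,117]])
s=shot("scene","s13")
cv2.imwrite("pics/s13c.png",cv2.resize(s["color"][120:280,250:450,::-1],None,fx=3.5,fy=3.5))
```

```text
t 28.42 pos [0.6867 0.0546 0.2832] yaw/rpy [3.139 0.005 1.571] F [-1.2 -4.7  5. ] M [-0.85  0.03  0.11] grip 0.0195 q [-0.08  0.56  1.19 -0.    1.39 -0.08]
0.06481566386343446 8.885711645664848
[0.6867, 0.058, 0.4, 90.0] tx,ty,tz,rz [0.34, -0.0, -11.68, np.float64(-0.0)] rows>= 2.8
[0.62, 0.22, 0.32, 108.0] tx,ty,tz,rz [16.2, -6.67, 8.0, np.float64(-0.314)] rows>= 4.7
[0.583, 0.376, 0.26, 117.0] tx,ty,tz,rz [15.98, 1.3, 6.0, np.float64(-0.157)] rows>= 4.2
```

View pics/s13c.png

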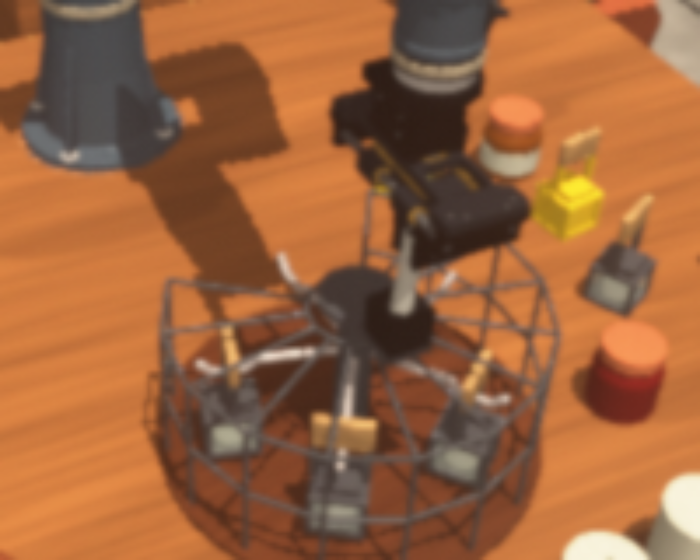

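Call:
send_rows(deltas=[{"tx": 0, "ty": 0, "tz": 0, "rx": 0, "ry": 0, "rz": 0}, {"tx": 0, "ty": 0, "tz": 0, "rx": 0, "ry": 0, "rz": 0}, {"tx": 0, "ty": 0, "tz": 0, "rx": 0, "ry": 0, "rz": 0}, {"tx": 0, "ty": 0, "tz": 0, "rx": 0, "ry": 0, "rz": 0}], claw=4.5)

```text
time: 28.8
position: [0.6856, 0.0576, 0.2808]
tool_rot: [0.707, 0.707, -0.0, -0.001]
ft_force: [0.1, -0.0, -0.3]
grip_width: 0.0381
```

Call:
send_rows(deltas=[{"tx": 0, "ty": 0, "tz": -1.5, "rx": 0, "ry": 0, "rz": 0}, {"tx": 0, "ty": 0, "tz": -4, "rx": 0, "ry": 0, "rz": 0}, {"tx": 0, "ty": 0, "tz": -7, "rx": 0, "ry": 0, "rz": 0}, {"tx": 0, "ty": 0, "tz": -10, "rx": 0, "ry": 0, "rz": 0}, {"tx": 0, "ty": 0, "tz": -11.5, "rx": 0, "ry": 0, "rz": 0}])

```text
time: 29.22
position: [0.6871, 0.0575, 0.4006]
tool_rot: [0.707, 0.707, 0.002, 0.002]
ft_force: [1.0, -0.7, 0.3]
grip_width: 0.0448
```

Call:
send_rows(deltas=[{"tx": 3, "ty": -1.2, "tz": 0, "rx": 0, "ry": 0, "rz": -0.06}, {"tx": 6, "ty": -2.5, "tz": 1, "rx": 0, "ry": 0, "rz": -0.12}, {"tx": 9.5, "ty": -4, "tz": 3, "rx": 0, "ry": 0, "rz": -0.18}, {"tx": 13, "ty": -5.4, "tz": 5.5, "rx": 0, "ry": 0, "rz": -0.25}, {"tx": 16.2, "ty": -6.7, "tz": 8, "rx": 0, "ry": 0, "rz": -0.314}])

```text
time: 29.63
position: [0.62, 0.2165, 0.3197]
tool_rot: [0.587, 0.81, 0.001, 0.0]
ft_force: [1.2, 0.3, -0.3]
grip_width: 0.045
```

Call:
send_rows(deltas=[{"tx": 3.5, "ty": 0.2, "tz": 1, "rx": 0, "ry": 0, "rz": -0.03}, {"tx": 7, "ty": 0.5, "tz": 2.5, "rx": 0, "ry": 0, "rz": -0.06}, {"tx": 10.5, "ty": 0.8, "tz": 4, "rx": 0, "ry": 0, "rz": -0.1}, {"tx": 14, "ty": 1.1, "tz": 5.5, "rx": 0, "ry": 0, "rz": -0.14}, {"tx": 16, "ty": 1.3, "tz": 6, "rx": 0, "ry": 0, "rz": -0.157}])

```text
time: 30.05
position: [0.5804, 0.3744, 0.2566]
tool_rot: [0.521, 0.854, -0.002, -0.002]
ft_force: [0.3, 0.9, -0.6]
grip_width: 0.0453
```

Call:
send_rows(deltas=[{"tx": 0, "ty": 0, "tz": 0, "rx": 0, "ry": 0, "rz": 0}, {"tx": 0, "ty": 0, "tz": 0, "rx": 0, "ry": 0, "rz": 0}, {"tx": 0, "ty": 0, "tz": 0, "rx": 0, "ry": 0, "rz": 0}, {"tx": 0, "ty": 0, "tz": 0, "rx": 0, "ry": 0, "rz": 0}, {"tx": 0, "ty": 0, "tz": 0, "rx": 0, "ry": 0, "rz": 0}])

```text
time: 30.47
position: [0.5846, 0.3696, 0.2607]
tool_rot: [0.523, 0.852, 0.0, 0.0]
ft_force: [0.2, -0.7, -0.2]
grip_width: 0.045
```

Run:
```python
from lan import *
obs(); c=shot("wrist","w14"); bars(c); cc=cur(); print(cc)
t=crank()
cv2.imwrite("pics/t14c.png",cv2.resize(t["color"][75:260,130:390,::-1],None,fx=3,fy=3))
path(cc,[[.5609,.4221,.16,117.8]])
```

```text
t 30.47 pos [0.5846 0.3696 0.2607] yaw/rpy [3.14 0.   2.04] F [ 0.2 -0.7 -0.2] M [-0.01 -0.13  0.  ] grip 0.045 q [ 0.4   0.59  1.21 -0.    1.35 -0.07]
bar n 1048 px [187.  25.] ctr [0.4259 0.4408] size [10. 43.] dir 99.1 z 0.1283 [228. 195. 111.]
bar n 704 px [501.   8.] ctr [0.6412 0.5635] size [54.  2.] dir 11.1 z 0.1252 [19. 19. 20.]
bar n 1501 px [592.  21.] ctr [0.7146 0.5893] size [ 3. 64.] dir 174.3 z 0.1262 [21. 19. 20.]
bar n 749 px [326. 120.] ctr [0.5612 0.4225] size [10. 55.] dir 117.3 z 0.1291 [218. 178. 101.]
bar n 80 px [  1. 124.] ctr [0.2989 0.2875] size [ 3. 28.] dir 104.4 z 0.1133 [137.  99.  54.]
bar n 70 px [322. 328.] ctr [0.6566 0.2283] size [4. 2.] dir 17.6 z 0.1265 [63. 58. 55.]
[np.float64(0.5845281114558827), np.float64(0.3696528850710026), np.float64(0.26070657308639134), np.float64(116.87051069781081)]
tube 50 [0.6881 0.0527 0.3074] r 0.0659 ang 7.1
 mean ang 6.6
bar n 72 px [280. 124.] ctr [0.6865 0.1104] size [54. 37.] dir 27.3 z 0.1274 [130. 109.  93.]
bar n 62 px [322. 124.] ctr [ 0.6999 -0.0141] size [26. 67.] dir 122.4 z 0.1258 [148. 126. 110.]
bar
[... 350 characters left out ...]
 dir 74.7 z 0.1253 [197. 173. 157.]
bar n 96 px [501. 166.] ctr [ 0.5873 -0.5392] size [25. 48.] dir 98.5 z 0.1222 [ 64. 105.  50.]
bar n 94 px [302. 183.] ctr [0.5237 0.0386] size [109.   7.] dir 3.3 z 0.1248 [175. 152. 137.]
bar n 103 px [516. 172.] ctr [ 0.5686 -0.5839] size [46. 24.] dir 31.5 z 0.1216 [ 67. 116.  55.]
bar n 75 px [208. 262.] ctr [0.2898 0.2961] size [10. 55.] dir 104.0 z 0.1289 [138.  98.  57.]
bar n 195 px [469. 273.] ctr [ 0.2776 -0.4416] size [102.  19.] dir 59.9 z 0.1311 [145. 125. 109.]
bar n 78 px [308. 350.] ctr [0.0556 0.0063] size [16. 92.] dir 92.6 z 0.125 [64. 58. 57.]
[0.5609, 0.4221, 0.16, 117.8] tx,ty,tz,rz [5.75, 0.26, 10.07, np.float64(-0.016)] rows>= 2.8
```

View pics/w14.png

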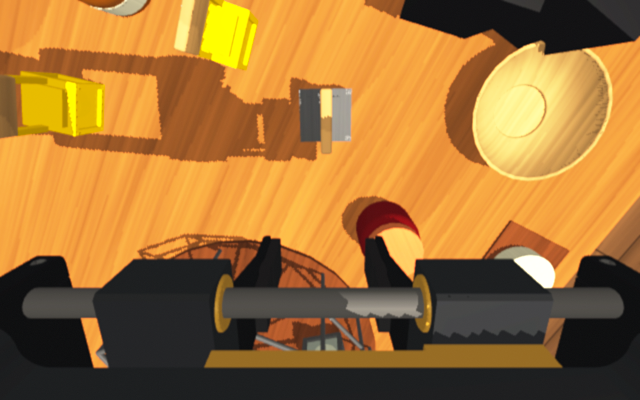

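View pics/t14c.png

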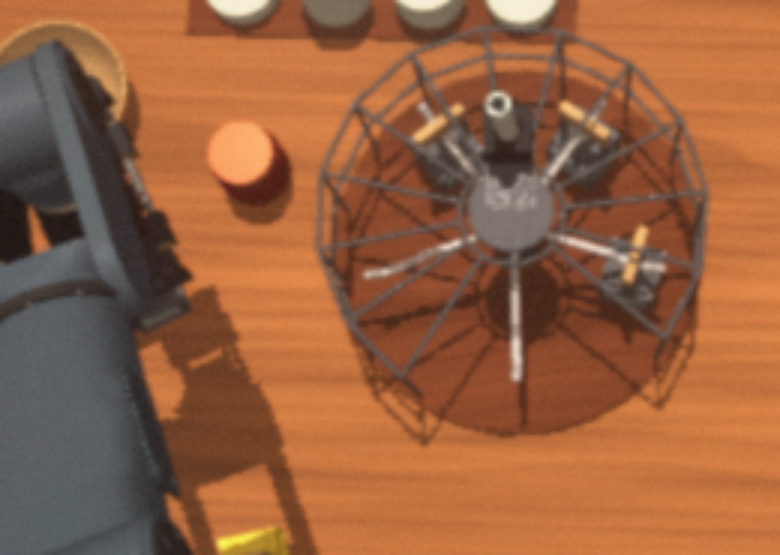

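Call:
send_rows(deltas=[{"tx": 2, "ty": 0.1, "tz": 1, "rx": 0, "ry": 0, "rz": 0}, {"tx": 4.5, "ty": 0.2, "tz": 3, "rx": 0, "ry": 0, "rz": -0.01}, {"tx": 5.75, "ty": 0.3, "tz": 6, "rx": 0, "ry": 0, "rz": -0.01}, {"tx": 5.75, "ty": 0.3, "tz": 9, "rx": 0, "ry": 0, "rz": -0.01}, {"tx": 5.75, "ty": 0.3, "tz": 10, "rx": 0, "ry": 0, "rz": -0.01}])

```text
time: 30.98
position: [0.5575, 0.4223, 0.1555]
tool_rot: [0.518, 0.855, -0.003, -0.002]
ft_force: [-0.4, -0.6, -1.6]
grip_width: 0.0451
```

Call:
send_rows(deltas=[{"tx": 0, "ty": 0, "tz": 0, "rx": 0, "ry": 0, "rz": 0}, {"tx": 0, "ty": 0, "tz": 1.5, "rx": 0, "ry": 0, "rz": 0}, {"tx": 0, "ty": 0, "tz": 3, "rx": 0, "ry": 0, "rz": 0}, {"tx": 0, "ty": 0, "tz": 4.2, "rx": 0, "ry": 0, "rz": 0}, {"tx": 0, "ty": 0, "tz": 4.7, "rx": 0, "ry": 0, "rz": 0}])

```text
time: 31.4
position: [0.5608, 0.4227, 0.1128]
tool_rot: [0.519, 0.855, -0.0, -0.0]
ft_force: [-0.7, 0.2, 0.1]
grip_width: 0.045
```

Call:
send_rows(deltas=[{"tx": 0, "ty": 0, "tz": 0, "rx": 0, "ry": 0, "rz": 0}, {"tx": 0, "ty": 0, "tz": 0, "rx": 0, "ry": 0, "rz": 0}, {"tx": 0, "ty": 0, "tz": 0, "rx": 0, "ry": 0, "rz": 0}])

```text
time: 31.65
position: [0.5612, 0.4238, 0.1143]
tool_rot: [0.518, 0.855, 0.001, 0.001]
ft_force: [-0.7, 0.3, 0.4]
grip_width: 0.0454
```

Run:
```python
from plan import *
obs(); c=shot("wrist","w15")
```

```text
t 31.65 pos [0.5612 0.4238 0.1143] yaw/rpy [ 3.139 -0.     2.052] F [-0.7  0.3  0.4] M [ 0.01 -0.18  0.  ] grip 0.0454 q [0.49 0.75 1.31 0.   1.08 0.01]
```

View pics/w15.png

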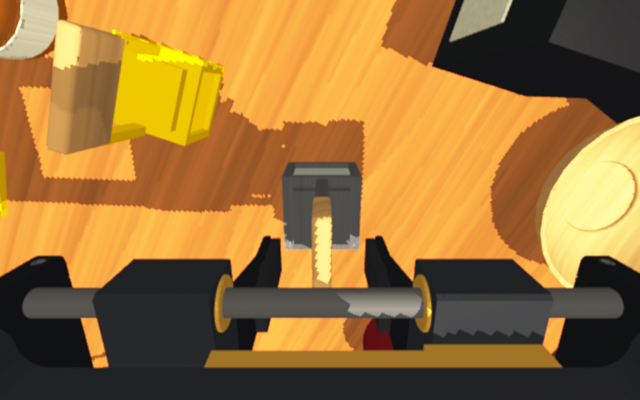

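Well placed. I'm closing the fingers and lifting.

Call:
send_rows(deltas=[{"tx": 0, "ty": 0, "tz": 0, "rx": 0, "ry": 0, "rz": 0}, {"tx": 0, "ty": 0, "tz": 0, "rx": 0, "ry": 0, "rz": 0}, {"tx": 0, "ty": 0, "tz": 0, "rx": 0, "ry": 0, "rz": 0}, {"tx": 0, "ty": 0, "tz": 0, "rx": 0, "ry": 0, "rz": 0}, {"tx": 0, "ty": 0, "tz": 0, "rx": 0, "ry": 0, "rz": 0}], claw=0.3, squeeze=45)

```text
time: 32.12
position: [0.5603, 0.4235, 0.113]
tool_rot: [0.518, 0.855, 0.0, 0.0]
ft_force: [0.0, -0.2, 0.4]
grip_width: 0.0196
```

Call:
send_rows(deltas=[{"tx": 0, "ty": 0, "tz": 0, "rx": 0, "ry": 0, "rz": 0}, {"tx": 0, "ty": 0, "tz": 0, "rx": 0, "ry": 0, "rz": 0}, {"tx": 0, "ty": 0, "tz": 0, "rx": 0, "ry": 0, "rz": 0}, {"tx": 0, "ty": 0, "tz": 0, "rx": 0, "ry": 0, "rz": 0}, {"tx": 0, "ty": 0, "tz": 0, "rx": 0, "ry": 0, "rz": 0}])

```text
time: 32.53
position: [0.5603, 0.4236, 0.1129]
tool_rot: [0.518, 0.855, 0.0, 0.0]
ft_force: [0.3, 0.4, 0.7]
grip_width: 0.0098
```

Call:
send_rows(deltas=[{"tx": 0, "ty": 0, "tz": -1, "rx": 0, "ry": 0, "rz": 0}, {"tx": 0, "ty": 0, "tz": -2.5, "rx": 0, "ry": 0, "rz": 0}, {"tx": 0, "ty": 0, "tz": -5, "rx": 0, "ry": 0, "rz": 0}, {"tx": 0, "ty": 0, "tz": -8, "rx": 0, "ry": 0, "rz": 0}, {"tx": 0, "ty": 0, "tz": -11, "rx": 0, "ry": 0, "rz": 0}])

```text
time: 32.95
position: [0.5593, 0.4229, 0.2233]
tool_rot: [0.518, 0.855, -0.001, -0.001]
ft_force: [0.1, 1.2, -2.0]
grip_width: 0.0094
```

Run:
```python
from plan import *
obs()
c=cur();print(c)
u=np.array([np.cos(np.radians(185)),np.sin(np.radians(185))]);C=np.array([.6227,.0446])
p=lambda r:(C+r*u).tolist()
path(c,[[.47,.32,.24,112],[.40,.20,.24,105],[.40,.08,.22,99],[*p(.215),.1535,95]])
```

```text
t 32.95 pos [0.5593 0.4229 0.2233] yaw/rpy [-3.138  0.     2.052] F [ 0.1  1.2 -2. ] M [ 0.09 -0.22  0.01] grip 0.0094 q [ 0.49  0.64  1.22 -0.    1.29  0.01]
[np.float64(0.5592645770915416), np.float64(0.42293175941789757), np.float64(0.22332363919968623), np.float64(117.56008078948464)]
[0.47, 0.32, 0.24, 112.0] tx,ty,tz,rz [-5.0, -12.68, -1.67, np.float64(0.097)] rows>= 3.3
[0.4, 0.2, 0.24, 105.0] tx,ty,tz,rz [-8.5, -10.99, -0.0, np.float64(0.122)] rows>= 3.4
[0.4, 0.08, 0.22, 99.0] tx,ty,tz,rz [-11.59, -3.11, 2.0, np.float64(0.105)] rows>= 3.0
[0.4085, 0.0259, 0.1535, 95.0] tx,ty,tz,rz [-5.48, -0.01, 6.65, np.float64(0.07)] rows>= 2.1
```

Call:
send_rows(deltas=[{"tx": -1, "ty": -2.5, "tz": -0.3, "rx": 0, "ry": 0, "rz": 0.02}, {"tx": -2, "ty": -5, "tz": -0.7, "rx": 0, "ry": 0, "rz": 0.04}, {"tx": -3, "ty": -7.6, "tz": -1, "rx": 0, "ry": 0, "rz": 0.06}, {"tx": -4, "ty": -10.2, "tz": -1.4, "rx": 0, "ry": 0, "rz": 0.08}, {"tx": -5, "ty": -12.7, "tz": -1.7, "rx": 0, "ry": 0, "rz": 0.097}])

```text
time: 33.37
position: [0.4692, 0.3192, 0.2405]
tool_rot: [0.559, 0.829, -0.0, -0.0]
ft_force: [-0.3, -0.9, -2.2]
grip_width: 0.0096
```

Call:
send_rows(deltas=[{"tx": -1.7, "ty": -2.2, "tz": 0, "rx": 0, "ry": 0, "rz": 0.024}, {"tx": -3.4, "ty": -4.4, "tz": 0, "rx": 0, "ry": 0, "rz": 0.05}, {"tx": -5.1, "ty": -6.6, "tz": 0, "rx": 0, "ry": 0, "rz": 0.073}, {"tx": -6.8, "ty": -8.8, "tz": 0, "rx": 0, "ry": 0, "rz": 0.1}, {"tx": -8.5, "ty": -11, "tz": 0, "rx": 0, "ry": 0, "rz": 0.122}])

```text
time: 33.78
position: [0.3994, 0.1993, 0.2404]
tool_rot: [0.609, 0.793, -0.0, 0.0]
ft_force: [1.2, -0.1, -2.0]
grip_width: 0.0096
```

Call:
send_rows(deltas=[{"tx": -2.4, "ty": -0.7, "tz": 0.4, "rx": 0, "ry": 0, "rz": 0.02}, {"tx": -4.7, "ty": -1.3, "tz": 0.8, "rx": 0, "ry": 0, "rz": 0.04}, {"tx": -7, "ty": -1.9, "tz": 1.2, "rx": 0, "ry": 0, "rz": 0.06}, {"tx": -9.3, "ty": -2.5, "tz": 1.6, "rx": 0, "ry": 0, "rz": 0.08}, {"tx": -11.6, "ty": -3.1, "tz": 2, "rx": 0, "ry": 0, "rz": 0.105}])

```text
time: 34.2
position: [0.4004, 0.0793, 0.2204]
tool_rot: [0.65, 0.76, 0.0, 0.0]
ft_force: [0.9, 0.4, -3.0]
grip_width: 0.0097
```

Call:
send_rows(deltas=[{"tx": -1.6, "ty": 0, "tz": 1.5, "rx": 0, "ry": 0, "rz": 0.02}, {"tx": -3, "ty": 0, "tz": 3, "rx": 0, "ry": 0, "rz": 0.04}, {"tx": -4.3, "ty": 0, "tz": 4.5, "rx": 0, "ry": 0, "rz": 0.055}, {"tx": -5.2, "ty": 0, "tz": 6, "rx": 0, "ry": 0, "rz": 0.07}, {"tx": -5.5, "ty": 0, "tz": 6.6, "rx": 0, "ry": 0, "rz": 0.07}])

```text
time: 34.62
position: [0.409, 0.0249, 0.1531]
tool_rot: [0.676, 0.737, -0.001, -0.001]
ft_force: [0.2, 0.2, -1.3]
grip_width: 0.0096
```

Call:
send_rows(deltas=[{"tx": 0, "ty": 0, "tz": 0, "rx": 0, "ry": 0, "rz": 0}, {"tx": 0, "ty": 0, "tz": 0, "rx": 0, "ry": 0, "rz": 0}, {"tx": 0, "ty": 0, "tz": 0, "rx": 0, "ry": 0, "rz": 0}, {"tx": 0, "ty": 0, "tz": 0, "rx": 0, "ry": 0, "rz": 0}, {"tx": 0, "ty": 0, "tz": 0, "rx": 0, "ry": 0, "rz": 0}])

```text
time: 35.03
position: [0.4097, 0.0264, 0.1547]
tool_rot: [0.675, 0.738, 0.0, 0.001]
ft_force: [-0.5, 0.2, -2.3]
grip_width: 0.0094
```

Run:
```python
from lan import *
obs(); c=shot("wrist","w16"); W=cloud(c)
P=W[~np.isnan(W[...,0])]; 
d=P[:,:2]-C; th=np.degrees(np.arctan2(d[:,1],d[:,0]))%360; r=np.hypot(*d.T)
m=(P[:,2]>.108)&(P[:,2]<.134)&(r>.045)&(r<.165)&(th>165)&(th<205)
Q=d[m]; print(m.sum())
for a in np.arange(.05,.165,.012):
    k=m&(r>=a)&(r<a+.012)
    if k.sum()>3: print(round(a+.006,3),k.sum(),"ang",th[k].mean().round(2),th[k].std().round(1),"ztop",P[k][:,2].max().round(4))
vx,vy,x0,y0=cv2.fitLine(Q.astype(np.float32),cv2.DIST_HUBER,0,.01,.01).ravel(); print("line dir",np.degrees(np.arctan2(vy,vx))%180,"offset",x0*vy-y0*vx)
print(cur())
t=shot("top","t16")
cv2.imwrite("pics/t16c.png",cv2.resize(t["color"][75:260,130:390,::-1],None,fx=3,fy=3))
```

```text
t 35.03 pos [0.4097 0.0264 0.1547] yaw/rpy [3.14  0.    1.659] F [-0.5  0.2 -2.3] M [ 0.01 -0.11 -0.04] grip 0.0094 q [-0.21  0.36  2.02  0.    0.75 -0.3 ]
2216
0.056 243 ang 181.79 2.3 ztop 0.1299
0.068 248 ang 181.83 1.8 ztop 0.1296
0.08 243 ang 181.99 1.5 ztop 0.13
0.092 253 ang 182.16 1.4 ztop 0.1305
0.104 353 ang 182.21 1.2 ztop 0.1282
0.116 221 ang 182.33 1.1 ztop 0.1177
0.128 219 ang 182.24 0.9 ztop 0.1178
0.14 176 ang 182.07 0.8 ztop 0.1254
0.152 163 ang 182.29 0.8 ztop 0.1293
line dir 2.5392447 offset -0.00091332034
[np.float64(0.4096194102530302), np.float64(0.02637243545037588), np.float64(0.154573517661195), np.float64(95.04035443545337)]
```

View pics/w16.png

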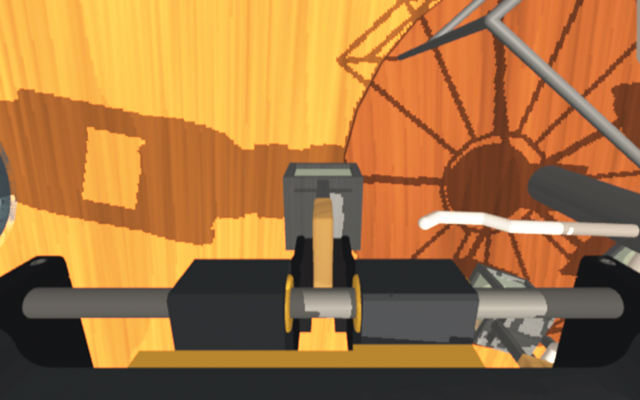

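Run:
```python
from arc import *
c=cur()
a=np.radians(182.25);u=np.array([np.cos(a),np.sin(a)])
p=lambda r:(C+r*u).tolist()
path(c,[[*p(.213),.1535,92.4],[*p(.122),.1525,92.4]])
```

```text
[0.4099, 0.0362, 0.1535, 92.4] tx,ty,tz,rz [0.98, 0.12, 0.1, np.float64(0.046)] rows>= 0.4
[0.5008, 0.0398, 0.1525, 92.4] tx,ty,tz,rz [-0.02, 9.1, 0.1, np.float64(-0.0)] rows>= 2.2
```

Call:
send_rows(deltas=[{"tx": 0.5, "ty": 0.1, "tz": 0, "rx": 0, "ry": 0, "rz": 0.02}, {"tx": 1, "ty": 0.1, "tz": 0.1, "rx": 0, "ry": 0, "rz": 0.046}, {"tx": 1, "ty": 0.1, "tz": 0.1, "rx": 0, "ry": 0, "rz": 0.046}, {"tx": 1, "ty": 0.1, "tz": 0.1, "rx": 0, "ry": 0, "rz": 0.046}])

```text
time: 35.47
position: [0.4094, 0.0363, 0.1531]
tool_rot: [0.692, 0.722, -0.0, 0.0]
ft_force: [0.4, -0.8, -2.1]
grip_width: 0.01
```

Call:
send_rows(deltas=[{"tx": 0, "ty": 0.8, "tz": 0, "rx": 0, "ry": 0, "rz": 0}, {"tx": 0, "ty": 1.8, "tz": 0, "rx": 0, "ry": 0, "rz": 0}, {"tx": 0, "ty": 2.8, "tz": 0.05, "rx": 0, "ry": 0, "rz": 0}, {"tx": 0, "ty": 3.8, "tz": 0.1, "rx": 0, "ry": 0, "rz": 0}, {"tx": 0, "ty": 4.8, "tz": 0.1, "rx": 0, "ry": 0, "rz": 0}])

```text
time: 35.88
position: [0.4592, 0.0378, 0.1519]
tool_rot: [0.692, 0.721, 0.0, 0.0]
ft_force: [0.1, 0.3, -1.8]
grip_width: 0.0095
```

Call:
send_rows(deltas=[{"tx": 0, "ty": 1, "tz": 0, "rx": 0, "ry": 0, "rz": 0}, {"tx": 0, "ty": 2, "tz": 0, "rx": 0, "ry": 0, "rz": 0}, {"tx": 0, "ty": 3, "tz": 0, "rx": 0, "ry": 0, "rz": 0}, {"tx": 0, "ty": 3.8, "tz": 0, "rx": 0, "ry": 0, "rz": 0}, {"tx": 0, "ty": 4.3, "tz": 0, "rx": 0, "ry": 0, "rz": 0}])

```text
time: 36.3
position: [0.502, 0.0397, 0.152]
tool_rot: [0.692, 0.721, 0.0, 0.0]
ft_force: [-0.9, 0.5, -2.9]
grip_width: 0.0096
```

Call:
send_rows(deltas=[{"tx": 0, "ty": 0, "tz": 0, "rx": 0, "ry": 0, "rz": 0}, {"tx": 0, "ty": 0, "tz": 0.3, "rx": 0, "ry": 0, "rz": 0}, {"tx": 0, "ty": 0, "tz": 0.7, "rx": 0, "ry": 0, "rz": 0}, {"tx": 0, "ty": 0, "tz": 1.1, "rx": 0, "ry": 0, "rz": 0}, {"tx": 0, "ty": 0, "tz": 1.4, "rx": 0, "ry": 0, "rz": 0}])

```text
time: 36.72
position: [0.4995, 0.0399, 0.1373]
tool_rot: [0.692, 0.721, -0.0, -0.001]
ft_force: [-0.5, -0.2, -2.2]
grip_width: 0.0096
```

Call:
send_rows(deltas=[{"tx": 0, "ty": 0, "tz": 0, "rx": 0, "ry": 0, "rz": 0}, {"tx": 0, "ty": 0, "tz": 0, "rx": 0, "ry": 0, "rz": 0}])

```text
time: 36.88
position: [0.5, 0.0398, 0.1376]
tool_rot: [0.692, 0.721, -0.0, -0.0]
ft_force: [0.1, 0.1, -2.6]
grip_width: 0.0098
```

Run:
```python
from arc import *
obs()
c=shot("wrist","w17")
p=np.array(cur()[:2])-C;a=np.radians(182.25);u=np.array([np.cos(a),np.sin(a)]); n=np.array([-u[1],u[0]]); print("tcp r,lat",p@u,p@n)
```

```text
t 36.88 pos [0.5    0.0398 0.1376] yaw/rpy [-3.141 -0.     1.612] F [ 0.1  0.1 -2.6] M [-0.03 -0.12 -0.03] grip 0.0098 q [-0.14  0.49  1.82  0.    0.83 -0.18]
tcp r,lat 0.1225865554346473 1.8262364547429362e-05
```

View pics/w17.png

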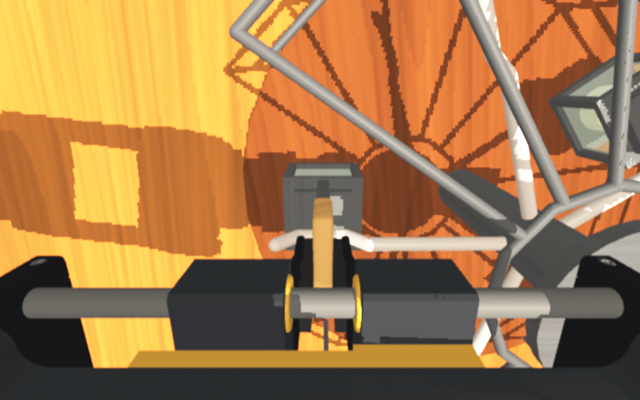

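The hook passes through the window, from its tip at (272,242). I'm lowering, releasing and rising.

Call:
send_rows(deltas=[{"tx": 0, "ty": 0, "tz": 0.15, "rx": 0, "ry": 0, "rz": 0}, {"tx": 0, "ty": 0, "tz": 0.3, "rx": 0, "ry": 0, "rz": 0}, {"tx": 0, "ty": 0, "tz": 0.4, "rx": 0, "ry": 0, "rz": 0}, {"tx": 0, "ty": 0, "tz": 0.4, "rx": 0, "ry": 0, "rz": 0}])

```text
time: 37.27
position: [0.5004, 0.0398, 0.1338]
tool_rot: [0.692, 0.721, 0.0, -0.0]
ft_force: [0.2, -0.5, -1.8]
grip_width: 0.0097
```

Call:
send_rows(deltas=[{"tx": 0, "ty": 0, "tz": 0.07, "rx": 0, "ry": 0, "rz": 0}, {"tx": 0, "ty": 0, "tz": 0.07, "rx": 0, "ry": 0, "rz": 0}])

```text
time: 37.43
position: [0.5005, 0.0398, 0.1337]
tool_rot: [0.692, 0.721, 0.0, 0.0]
ft_force: [-1.6, 0.4, 1.9]
grip_width: 0.0092
```

Call:
send_rows(deltas=[{"tx": 0, "ty": 0, "tz": 0, "rx": 0, "ry": 0, "rz": 0}, {"tx": 0, "ty": 0, "tz": 0, "rx": 0, "ry": 0, "rz": 0}, {"tx": 0, "ty": 0, "tz": 0, "rx": 0, "ry": 0, "rz": 0}, {"tx": 0, "ty": 0, "tz": 0, "rx": 0, "ry": 0, "rz": 0}, {"tx": 0, "ty": 0, "tz": 0, "rx": 0, "ry": 0, "rz": 0}], claw=2.6)

```text
time: 37.85
position: [0.5005, 0.0398, 0.1333]
tool_rot: [0.692, 0.721, 0.0, 0.0]
ft_force: [0.1, -0.1, -0.1]
grip_width: 0.0251
```

Call:
send_rows(deltas=[{"tx": 0, "ty": 0, "tz": -0.6, "rx": 0, "ry": 0, "rz": 0}, {"tx": 0, "ty": 0, "tz": -1.6, "rx": 0, "ry": 0, "rz": 0}, {"tx": 0, "ty": 0, "tz": -3, "rx": 0, "ry": 0, "rz": 0}, {"tx": 0, "ty": 0, "tz": -5, "rx": 0, "ry": 0, "rz": 0}, {"tx": 0, "ty": 0, "tz": -7, "rx": 0, "ry": 0, "rz": 0}])

```text
time: 38.27
position: [0.5, 0.0398, 0.204]
tool_rot: [0.692, 0.721, -0.0, -0.001]
ft_force: [-0.0, 0.2, -0.7]
grip_width: 0.0258
```

Call:
send_rows(deltas=[{"tx": 0, "ty": -1, "tz": -3, "rx": 0, "ry": 0, "rz": 0}, {"tx": 0, "ty": -3, "tz": -6, "rx": 0, "ry": 0, "rz": 0}, {"tx": 0, "ty": -5, "tz": -9, "rx": 0, "ry": 0, "rz": 0}, {"tx": 0, "ty": -7, "tz": -12, "rx": 0, "ry": 0, "rz": 0}, {"tx": 0, "ty": -7, "tz": -14, "rx": 0, "ry": 0, "rz": 0}])

```text
time: 38.68
position: [0.4271, 0.0373, 0.346]
tool_rot: [0.692, 0.722, -0.0, 0.0]
ft_force: [0.2, 0.4, 0.3]
grip_width: 0.0258
```

Call:
send_rows(deltas=[{"tx": -4, "ty": 0, "tz": -2, "rx": 0, "ry": 0, "rz": 0}, {"tx": -8, "ty": 0, "tz": -4, "rx": 0, "ry": 0, "rz": 0}, {"tx": -10, "ty": 0, "tz": -5, "rx": 0, "ry": 0, "rz": 0}, {"tx": -10, "ty": 0, "tz": -5, "rx": 0, "ry": 0, "rz": 0}, {"tx": -10, "ty": 0, "tz": -5, "rx": 0, "ry": 0, "rz": 0}], claw=4.5)

```text
time: 39.1
position: [0.4346, -0.0639, 0.3941]
tool_rot: [0.693, 0.72, 0.0, 0.001]
ft_force: [0.1, 0.1, 0.2]
grip_width: 0.0433
```

Run:
```python
from lan import *
obs()
c=shot("wrist","w18");s=shot("scene","s18"); t=crank()
im=np.hstack([cv2.resize(s["color"][130:280,270:430,::-1],(480,450)),cv2.resize(t["color"][80:225,220:375,::-1],(481,450))]); cv2.imwrite("pics/m18.png",cv2.resize(im,(800,375)))
W=cloud(c); P=W[~np.isnan(W[...,0])]
col=P[(P[:,2]>.225)&(P[:,2]<.243)&(np.hypot(P[:,0]-.687,P[:,1]-.048)<.045)]
if len(col)>20: 
    r=cv2.minAreaRect((col[:,:2]*1000).astype(np.float32)); print("collet wrist",r)
```

```text
t 39.1 pos [ 0.4346 -0.0639  0.3941] yaw/rpy [3.14  0.    1.609] F [0.1 0.1 0.2] M [ 0.02 -0.08  0.01] grip 0.0433 q [-0.4   0.08  1.61  0.    1.45 -0.44]
tube 52 [0.6872 0.0517 0.3069] r 0.0649 ang 6.3
 mean ang 6.5
bar n 64 px [ 98. 110.] ctr [0.7226 0.6318] size [68. 36.] dir 64.2 z 0.1382 [55. 41. 35.]
bar n 294 px [110. 121.] ctr [0.6937 0.6006] size [105. 105.] dir 150.9 z 0.1357 [51. 35. 27.]
bar n 73 px [280. 124.] ctr [0.6974 0.1026] size [56. 36.] dir 62.2 z 0.1272 [124. 104.  89.]
bar n 60 px [322. 124.] ctr [ 0.6989 -0.0142] size [25. 69.] dir 122.1 z 0.1268 [142. 121. 106.]
bar n 213 px [119. 150.] ctr [0.6039 0.5762] size [ 57. 113.] dir 145.8 z 0.1295 [49. 32. 24.]
bar n 105 px [507. 153.] ctr [ 0.6298 -0.5605] size [24. 49.] dir 171.8 z 0.1218 [ 62. 103.  51.]
bar n 112 px [520. 157.] ctr [ 0.6159 -0.5977] size [26. 49.] dir 140.4 z 0.1232 [ 64. 115.  57.]
bar n 85 px [267. 161.] ctr [0.5845 0.1393] size [  9. 102.] dir 111.1 z 0.123 [157. 131. 116.]
bar n 91 px [501. 166.] ctr [ 0.5849 -0.5408] size [24. 49.] dir 115.5 z 0.1233 [ 60. 100.  48.]
bar n 109 px [516. 172.] ctr [ 0.5683 -0.5837] size [45. 25.] dir 29.4 z 0.1224 [ 63. 110.  53.]
bar n 85 px [159. 214.] ctr [0.4231 0.4448] size [10. 58.] dir 98.0 z 0.1282 [208. 157.  91.]
bar n 76 px [208. 262.] ctr [0.2895 0.2976] size [10. 56.] dir 103.6 z 0.1293 [223. 172.  99.]
bar n 198 px [469. 273.] ctr [ 0.2769 -0.4404] size [101.  20.] dir 61.2 z 0.1314 [139. 119. 104.]
bar n 87 px [103. 379.] ctr [-0.0312  0.5724] size [97. 13.] dir 62.6 z 0.1261 [100.  60.  18.]
collet wrist ((687.2246704101562, 47.653079986572266), (46.07882308959961, 43.44669723510742), 2.2907967567443848)
```

View pics/w18.png

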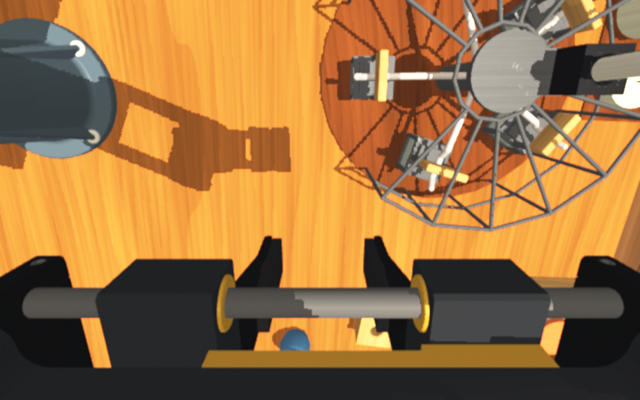

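View pics/m18.png

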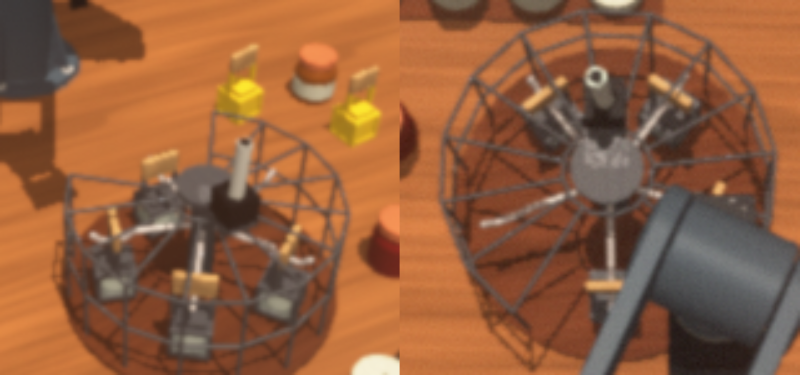

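Run:
```python
from arc import *
c=cur();print(c)
path(c,[[.53,-.02,.41,92],[.6873,.0492,.41,90],[.6873,.0492,.258,90]])
```

```text
[np.float64(0.43371269645246147), np.float64(-0.06188838264798024), np.float64(0.39248914752828956), np.float64(92.39472717449728)]
[0.53, -0.02, 0.41, 92.0] tx,ty,tz,rz [3.78, 9.8, -1.75, np.float64(0.007)] rows>= 2.6
[0.6873, 0.0492, 0.41, 90.0] tx,ty,tz,rz [6.37, 15.96, -0.0, np.float64(0.035)] rows>= 4.2
[0.6873, 0.0492, 0.258, 90.0] tx,ty,tz,rz [0.0, 0.0, 15.2, np.float64(-0.0)] rows>= 3.7
```

Call:
send_rows(deltas=[{"tx": 1, "ty": 2.5, "tz": -0.6, "rx": 0, "ry": 0, "rz": 0}, {"tx": 2, "ty": 5, "tz": -1.2, "rx": 0, "ry": 0, "rz": 0}, {"tx": 3, "ty": 7.5, "tz": -1.8, "rx": 0, "ry": 0, "rz": 0.007}, {"tx": 3.8, "ty": 9.8, "tz": -1.8, "rx": 0, "ry": 0, "rz": 0.007}])

```text
time: 39.58
position: [0.532, -0.0188, 0.4117]
tool_rot: [0.694, 0.72, 0.0, 0.0]
ft_force: [0.5, -0.9, -0.4]
grip_width: 0.045
```

Call:
send_rows(deltas=[{"tx": 1.3, "ty": 3.5, "tz": 0, "rx": 0, "ry": 0, "rz": 0.01}, {"tx": 2.7, "ty": 7, "tz": 0, "rx": 0, "ry": 0, "rz": 0.02}, {"tx": 4.1, "ty": 10.5, "tz": 0, "rx": 0, "ry": 0, "rz": 0.03}, {"tx": 5.5, "ty": 14, "tz": 0, "rx": 0, "ry": 0, "rz": 0.035}, {"tx": 6.4, "ty": 16, "tz": 0, "rx": 0, "ry": 0, "rz": 0.035}])

```text
time: 40.0
position: [0.6908, 0.0519, 0.4089]
tool_rot: [0.706, 0.708, -0.0, -0.001]
ft_force: [0.5, -1.0, -0.7]
grip_width: 0.0446
```

Call:
send_rows(deltas=[{"tx": 0, "ty": 0, "tz": 0, "rx": 0, "ry": 0, "rz": 0}, {"tx": 0, "ty": 0, "tz": 1, "rx": 0, "ry": 0, "rz": 0}, {"tx": 0, "ty": 0, "tz": 3, "rx": 0, "ry": 0, "rz": 0}, {"tx": 0, "ty": 0, "tz": 5.5, "rx": 0, "ry": 0, "rz": 0}, {"tx": 0, "ty": 0, "tz": 7.5, "rx": 0, "ry": 0, "rz": 0}])

```text
time: 40.42
position: [0.6863, 0.0489, 0.3341]
tool_rot: [0.707, 0.707, -0.001, -0.001]
ft_force: [0.6, 0.4, -0.7]
grip_width: 0.045
```

Call:
send_rows(deltas=[{"tx": 0, "ty": 0, "tz": 0, "rx": 0, "ry": 0, "rz": 0}, {"tx": 0, "ty": 0, "tz": 0, "rx": 0, "ry": 0, "rz": 0}])

```text
time: 40.58
position: [0.6866, 0.0486, 0.3347]
tool_rot: [0.707, 0.707, -0.002, -0.002]
ft_force: [0.7, -0.4, 0.8]
grip_width: 0.0453
```

Run:
```python
from arc import *
c=cur();print(c)
path(c,[[.6873,.0492,.258,90]])
shot("wrist","w19")
```

```text
[np.float64(0.686642694057759), np.float64(0.048599897429613514), np.float64(0.33472567002970177), np.float64(89.94984490430518)]
[0.6873, 0.0492, 0.258, 90.0] tx,ty,tz,rz [0.06, 0.07, 7.67, np.float64(-0.001)] rows>= 1.9
```

View pics/w19.png

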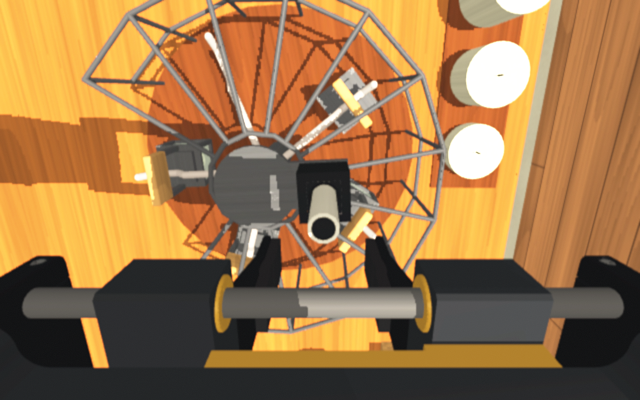

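Call:
send_rows(deltas=[{"tx": 0, "ty": 0, "tz": 1.5, "rx": 0, "ry": 0, "rz": 0}, {"tx": 0, "ty": 0, "tz": 3.5, "rx": 0, "ry": 0, "rz": 0}, {"tx": 0, "ty": 0, "tz": 5.5, "rx": 0, "ry": 0, "rz": 0}, {"tx": 0, "ty": 0, "tz": 7, "rx": 0, "ry": 0, "rz": 0}, {"tx": 0, "ty": 0, "tz": 7.6, "rx": 0, "ry": 0, "rz": 0}])

```text
time: 41.05
position: [0.6881, 0.0483, 0.2598]
tool_rot: [0.707, 0.707, -0.0, -0.0]
ft_force: [-0.4, -0.1, -0.4]
grip_width: 0.0452
```

Call:
send_rows(deltas=[{"tx": 0, "ty": 0, "tz": 0, "rx": 0, "ry": 0, "rz": 0}, {"tx": 0, "ty": 0, "tz": 0, "rx": 0, "ry": 0, "rz": 0}, {"tx": 0, "ty": 0, "tz": 0, "rx": 0, "ry": 0, "rz": 0}, {"tx": 0, "ty": 0, "tz": 0, "rx": 0, "ry": 0, "rz": 0}, {"tx": 0, "ty": 0, "tz": 0, "rx": 0, "ry": 0, "rz": 0}], claw=1.2, squeeze=20)

```text
time: 41.47
position: [0.6888, 0.0482, 0.2617]
tool_rot: [0.707, 0.707, 0.0, 0.001]
ft_force: [-6.3, -1.0, 4.8]
grip_width: 0.0198
```

Call:
send_rows(deltas=[{"tx": 0, "ty": 0, "tz": 0, "rx": 0, "ry": 0, "rz": 0}, {"tx": 0, "ty": 0, "tz": 0, "rx": 0, "ry": 0, "rz": 0}, {"tx": 0, "ty": 0, "tz": 0.1, "rx": 0, "ry": 0, "rz": 0}, {"tx": 0, "ty": 0, "tz": 0.1, "rx": 0, "ry": 0, "rz": 0}])

```text
time: 41.8
position: [0.6883, 0.0482, 0.2615]
tool_rot: [0.707, 0.707, -0.0, 0.0]
ft_force: [-5.1, -0.9, 8.7]
grip_width: 0.0196
```

Run:
```python
from arc import *
o=obs();d=o["position"][:2]-C;a=np.degrees(np.arctan2(d[1],d[0]));print(np.hypot(*d),a)
arc(a,-171.5,2.55,start=o["position"][:2])
```

```text
t 41.8 pos [0.6883 0.0482 0.2615] yaw/rpy [3.141e+00 1.000e-03 1.570e+00] F [-5.1 -0.9  8.7] M [-0.1   0.9  -0.05] grip 0.0196 q [-0.09  0.58  1.21 -0.    1.35 -0.09]
0.06568078181177127 3.1599055327990304
to -9.3 [(np.float64(-0.29), np.float64(-0.06)), (np.float64(-0.57), np.float64(-0.06)), (np.float64(-0.85), np.float64(-0.08)), (np.float64(-1.13), np.float64(-0.1)), (np.float64(-1.41), np.float64(-0.14))]
to -21.8 [(np.float64(-0.28), np.float64(-0.06)), (np.float64(-0.56), np.float64(-0.12)), (np.float64(-0.83), np.float64(-0.2)), (np.float64(-1.1), np.float64(-0.28)), (np.float64(-1.37), np.float64(-0.38))]
to -34.3 [(np.float64(-0.26), np.float64(-0.11)), (np.float64(-0.51), np.float64(-0.24)), (np.float64(-0.76), np.float64(-0.37)), (np.float64(-1.0), np.float64(-0.51)), (np.float64(-1.24), np.float64(-0.67))]
to -46.7 [(np.float64(-0.23), np.float64(-0.16)), (np.float64(-0.46), np.float64(-0.34)), (np.float64(-0.67), np.float64(-0.52)), (np.float64(-0.88), np.float64(-0.71)), (np.float64(-1.08), np.float64(-0.91))]
to -59.2 [(np.float64(-0.19), np.float64(-0.21)), (np.float
[... 1304 characters left out ...]
(-0.7)), (np.float64(0.68), np.float64(-0.91)), (np.float64(0.87), np.float64(-1.12))]
to -146.5 [(np.float64(0.2), np.float64(-0.2)), (np.float64(0.41), np.float64(-0.39)), (np.float64(0.63), np.float64(-0.57)), (np.float64(0.85), np.float64(-0.74)), (np.float64(1.08), np.float64(-0.9))]
to -159.0 [(np.float64(0.24), np.float64(-0.15)), (np.float64(0.49), np.float64(-0.29)), (np.float64(0.74), np.float64(-0.42)), (np.float64(1.0), np.float64(-0.54)), (np.float64(1.26), np.float64(-0.65))]
to -171.5 [(np.float64(0.27), np.float64(-0.09)), (np.float64(0.54), np.float64(-0.18)), (np.float64(0.81), np.float64(-0.25)), (np.float64(1.09), np.float64(-0.31)), (np.float64(1.37), np.float64(-0.36))]
```

Call:
send_rows(deltas=[{"tx": -0.2, "ty": 0, "tz": 0, "rx": 0, "ry": 0, "rz": 0}, {"tx": -0.45, "ty": 0, "tz": 0, "rx": 0, "ry": 0, "rz": 0}, {"tx": -0.75, "ty": 0, "tz": 0, "rx": 0, "ry": 0, "rz": 0}, {"tx": -1.1, "ty": -0.03, "tz": 0, "rx": 0, "ry": 0, "rz": 0}, {"tx": -1.41, "ty": -0.07, "tz": 0, "rx": 0, "ry": 0, "rz": 0}])

```text
time: 42.22
position: [0.6875, 0.0379, 0.2613]
tool_rot: [0.707, 0.707, 0.003, -0.002]
ft_force: [-3.3, 6.2, 8.3]
grip_width: 0.0197
```

Call:
send_rows(deltas=[{"tx": -0.28, "ty": -0.06, "tz": 0, "rx": 0, "ry": 0, "rz": 0}, {"tx": -0.56, "ty": -0.12, "tz": 0, "rx": 0, "ry": 0, "rz": 0}, {"tx": -0.83, "ty": -0.2, "tz": 0, "rx": 0, "ry": 0, "rz": 0}, {"tx": -1.1, "ty": -0.28, "tz": 0, "rx": 0, "ry": 0, "rz": 0}, {"tx": -1.37, "ty": -0.38, "tz": 0, "rx": 0, "ry": 0, "rz": 0}])

```text
time: 42.63
position: [0.6848, 0.0239, 0.2613]
tool_rot: [0.707, 0.707, 0.003, -0.001]
ft_force: [-0.7, 6.0, 7.4]
grip_width: 0.0197
```

Call:
send_rows(deltas=[{"tx": -0.26, "ty": -0.11, "tz": 0, "rx": 0, "ry": 0, "rz": 0}, {"tx": -0.51, "ty": -0.24, "tz": 0, "rx": 0, "ry": 0, "rz": 0}, {"tx": -0.76, "ty": -0.37, "tz": 0, "rx": 0, "ry": 0, "rz": 0}, {"tx": -1.0, "ty": -0.51, "tz": 0, "rx": 0, "ry": 0, "rz": 0}, {"tx": -1.24, "ty": -0.67, "tz": 0, "rx": 0, "ry": 0, "rz": 0}])

```text
time: 43.05
position: [0.6793, 0.0112, 0.2613]
tool_rot: [0.707, 0.707, 0.004, 0.0]
ft_force: [1.4, 6.1, 6.1]
grip_width: 0.0196
```

Call:
send_rows(deltas=[{"tx": -0.23, "ty": -0.16, "tz": 0, "rx": 0, "ry": 0, "rz": 0}, {"tx": -0.46, "ty": -0.34, "tz": 0, "rx": 0, "ry": 0, "rz": 0}, {"tx": -0.67, "ty": -0.52, "tz": 0, "rx": 0, "ry": 0, "rz": 0}, {"tx": -0.88, "ty": -0.71, "tz": 0, "rx": 0, "ry": 0, "rz": 0}, {"tx": -1.08, "ty": -0.91, "tz": 0, "rx": 0, "ry": 0, "rz": 0}])

```text
time: 43.47
position: [0.6711, -0.0001, 0.2613]
tool_rot: [0.707, 0.707, 0.005, 0.001]
ft_force: [2.4, 4.9, 4.5]
grip_width: 0.0196
```

Call:
send_rows(deltas=[{"tx": -0.19, "ty": -0.21, "tz": 0, "rx": 0, "ry": 0, "rz": 0}, {"tx": -0.37, "ty": -0.43, "tz": 0, "rx": 0, "ry": 0, "rz": 0}, {"tx": -0.54, "ty": -0.66, "tz": 0, "rx": 0, "ry": 0, "rz": 0}, {"tx": -0.7, "ty": -0.89, "tz": 0, "rx": 0, "ry": 0, "rz": 0}, {"tx": -0.85, "ty": -1.13, "tz": 0, "rx": 0, "ry": 0, "rz": 0}])

```text
time: 43.88
position: [0.6608, -0.0096, 0.2613]
tool_rot: [0.708, 0.707, 0.005, 0.003]
ft_force: [3.4, 3.2, 3.3]
grip_width: 0.0196
```

Call:
send_rows(deltas=[{"tx": -0.14, "ty": -0.25, "tz": 0, "rx": 0, "ry": 0, "rz": 0}, {"tx": -0.26, "ty": -0.5, "tz": 0, "rx": 0, "ry": 0, "rz": 0}, {"tx": -0.38, "ty": -0.76, "tz": 0, "rx": 0, "ry": 0, "rz": 0}, {"tx": -0.49, "ty": -1.02, "tz": 0, "rx": 0, "ry": 0, "rz": 0}, {"tx": -0.58, "ty": -1.29, "tz": 0, "rx": 0, "ry": 0, "rz": 0}])

```text
time: 44.3
position: [0.6486, -0.0165, 0.2613]
tool_rot: [0.708, 0.707, 0.005, 0.004]
ft_force: [4.5, 0.7, 3.0]
grip_width: 0.0192
```

Run:
```python
from arc import *
o=obs();d=o["position"][:2]-C;a=np.degrees(np.arctan2(d[1],d[0]));print(np.hypot(*d),a)
s=shot("scene","s20")
cv2.imwrite("pics/s20c.png",cv2.resize(s["color"][120:280,250:450,::-1],None,fx=3.5,fy=3.5))
```

```text
t 44.3 pos [ 0.6486 -0.0165  0.2613] yaw/rpy [ 3.129e+00 -1.000e-03  1.569e+00] F [4.5 0.7 3. ] M [ 0.31 -1.2  -0.05] grip 0.0192 q [-0.2   0.52  1.34  0.    1.28 -0.2 ]
0.0663511080168345 -67.03634867331428
```

View pics/s20c.png

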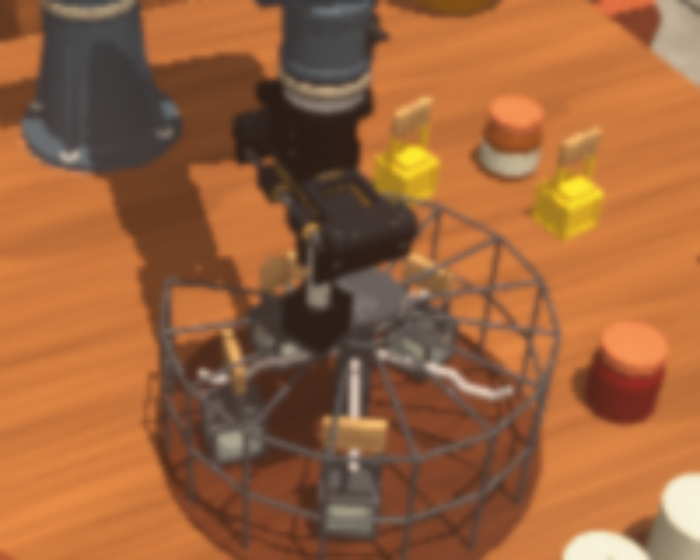

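All four lanterns are still hanging. I'm continuing the turn.

Call:
send_rows(deltas=[{"tx": -0.09, "ty": -0.27, "tz": 0, "rx": 0, "ry": 0, "rz": 0}, {"tx": -0.16, "ty": -0.54, "tz": 0, "rx": 0, "ry": 0, "rz": 0}, {"tx": -0.22, "ty": -0.82, "tz": 0, "rx": 0, "ry": 0, "rz": 0}, {"tx": -0.26, "ty": -1.1, "tz": 0, "rx": 0, "ry": 0, "rz": 0}, {"tx": -0.3, "ty": -1.38, "tz": 0, "rx": 0, "ry": 0, "rz": 0}])

```text
time: 44.77
position: [0.6343, -0.0207, 0.2613]
tool_rot: [0.708, 0.707, 0.003, 0.005]
ft_force: [6.1, -0.3, 4.0]
grip_width: 0.019
```

Call:
send_rows(deltas=[{"tx": -0.02, "ty": -0.28, "tz": 0, "rx": 0, "ry": 0, "rz": 0}, {"tx": -0.03, "ty": -0.56, "tz": 0, "rx": 0, "ry": 0, "rz": 0}, {"tx": -0.03, "ty": -0.85, "tz": 0, "rx": 0, "ry": 0, "rz": 0}, {"tx": -0.02, "ty": -1.13, "tz": 0, "rx": 0, "ry": 0, "rz": 0}, {"tx": 0.01, "ty": -1.41, "tz": 0, "rx": 0, "ry": 0, "rz": 0}])

```text
time: 45.18
position: [0.6203, -0.0217, 0.2613]
tool_rot: [0.708, 0.707, 0.003, 0.005]
ft_force: [5.4, -2.9, 3.4]
grip_width: 0.0196
```

Call:
send_rows(deltas=[{"tx": 0.04, "ty": -0.28, "tz": 0, "rx": 0, "ry": 0, "rz": 0}, {"tx": 0.09, "ty": -0.56, "tz": 0, "rx": 0, "ry": 0, "rz": 0}, {"tx": 0.15, "ty": -0.84, "tz": 0, "rx": 0, "ry": 0, "rz": 0}, {"tx": 0.23, "ty": -1.11, "tz": 0, "rx": 0, "ry": 0, "rz": 0}, {"tx": 0.32, "ty": -1.38, "tz": 0, "rx": 0, "ry": 0, "rz": 0}])

```text
time: 45.6
position: [0.6061, -0.0195, 0.2613]
tool_rot: [0.708, 0.707, 0.001, 0.006]
ft_force: [3.8, -5.2, 4.7]
grip_width: 0.0193
```

Call:
send_rows(deltas=[{"tx": 0.1, "ty": -0.26, "tz": 0, "rx": 0, "ry": 0, "rz": 0}, {"tx": 0.21, "ty": -0.52, "tz": 0, "rx": 0, "ry": 0, "rz": 0}, {"tx": 0.33, "ty": -0.78, "tz": 0, "rx": 0, "ry": 0, "rz": 0}, {"tx": 0.46, "ty": -1.03, "tz": 0, "rx": 0, "ry": 0, "rz": 0}, {"tx": 0.6, "ty": -1.27, "tz": 0, "rx": 0, "ry": 0, "rz": 0}])

```text
time: 46.02
position: [0.5928, -0.0142, 0.2613]
tool_rot: [0.707, 0.707, 0.0, 0.006]
ft_force: [2.8, -6.7, 5.6]
grip_width: 0.0192
```

Call:
send_rows(deltas=[{"tx": 0.16, "ty": -0.24, "tz": 0, "rx": 0, "ry": 0, "rz": 0}, {"tx": 0.32, "ty": -0.47, "tz": 0, "rx": 0, "ry": 0, "rz": 0}, {"tx": 0.49, "ty": -0.7, "tz": 0, "rx": 0, "ry": 0, "rz": 0}, {"tx": 0.68, "ty": -0.91, "tz": 0, "rx": 0, "ry": 0, "rz": 0}, {"tx": 0.87, "ty": -1.12, "tz": 0, "rx": 0, "ry": 0, "rz": 0}])

```text
time: 46.43
position: [0.5807, -0.006, 0.2613]
tool_rot: [0.707, 0.707, -0.001, 0.005]
ft_force: [1.7, -7.9, 6.8]
grip_width: 0.0196
```

Call:
send_rows(deltas=[{"tx": 0.2, "ty": -0.2, "tz": 0, "rx": 0, "ry": 0, "rz": 0}, {"tx": 0.41, "ty": -0.39, "tz": 0, "rx": 0, "ry": 0, "rz": 0}, {"tx": 0.63, "ty": -0.57, "tz": 0, "rx": 0, "ry": 0, "rz": 0}, {"tx": 0.85, "ty": -0.74, "tz": 0, "rx": 0, "ry": 0, "rz": 0}, {"tx": 1.08, "ty": -0.9, "tz": 0, "rx": 0, "ry": 0, "rz": 0}])

```text
time: 46.85
position: [0.5707, 0.005, 0.2612]
tool_rot: [0.707, 0.707, -0.002, 0.004]
ft_force: [-1.0, -7.6, 7.9]
grip_width: 0.0195
```

Call:
send_rows(deltas=[{"tx": 0.24, "ty": -0.15, "tz": 0, "rx": 0, "ry": 0, "rz": 0}, {"tx": 0.49, "ty": -0.29, "tz": 0, "rx": 0, "ry": 0, "rz": 0}, {"tx": 0.74, "ty": -0.42, "tz": 0, "rx": 0, "ry": 0, "rz": 0}, {"tx": 1.0, "ty": -0.54, "tz": 0, "rx": 0, "ry": 0, "rz": 0}, {"tx": 1.26, "ty": -0.65, "tz": 0, "rx": 0, "ry": 0, "rz": 0}])

```text
time: 47.27
position: [0.5634, 0.0179, 0.2612]
tool_rot: [0.707, 0.707, -0.002, 0.003]
ft_force: [-3.4, -6.0, 9.8]
grip_width: 0.0193
```

Run:
```python
from arc import *
o=obs();d=o["position"][:2]-C;a=np.degrees(np.arctan2(d[1],d[0]));print(np.hypot(*d),a)
c=shot("wrist","w21"); W=cloud(c); P=W[~np.isnan(W[...,0])]
col=P[(P[:,2]>.228)&(P[:,2]<.239)&(np.hypot(P[:,0]-.56,P[:,1]-.02)<.05)]
print(len(col)); 
if len(col)>20: print(cv2.minAreaRect((col[:,:2]*1000).astype(np.float32)))
```

```text
t 47.27 pos [0.5634 0.0179 0.2612] yaw/rpy [3.14  0.008 1.57 ] F [-3.4 -6.   9.8] M [-1.49  0.4  -0.08] grip 0.0193 q [-0.16  0.4   1.54 -0.01  1.19 -0.16]
0.065010744762749 -155.777292557321
2629
((562.6703491210938, 19.155391693115234), (44.375308990478516, 44.244850158691406), 23.095369338989258)
```

View pics/w21.png

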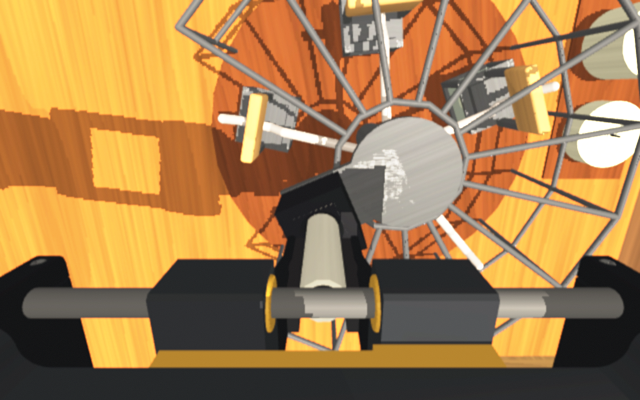

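Call:
send_rows(deltas=[{"tx": 0.27, "ty": -0.09, "tz": 0, "rx": 0, "ry": 0, "rz": 0}, {"tx": 0.54, "ty": -0.18, "tz": 0, "rx": 0, "ry": 0, "rz": 0}, {"tx": 0.81, "ty": -0.25, "tz": 0, "rx": 0, "ry": 0, "rz": 0}, {"tx": 1.05, "ty": -0.3, "tz": 0, "rx": 0, "ry": 0, "rz": 0}, {"tx": 1.25, "ty": -0.34, "tz": 0, "rx": 0, "ry": 0, "rz": 0}])

```text
time: 47.73
position: [0.5594, 0.0312, 0.2612]
tool_rot: [0.707, 0.707, -0.002, 0.002]
ft_force: [-3.3, -6.2, 10.4]
grip_width: 0.0194
```

Call:
send_rows(deltas=[{"tx": 0, "ty": 0, "tz": 0, "rx": 0, "ry": 0, "rz": 0}, {"tx": 0, "ty": 0, "tz": 0, "rx": 0, "ry": 0, "rz": 0}, {"tx": 0, "ty": 0, "tz": 0, "rx": 0, "ry": 0, "rz": 0}, {"tx": 0, "ty": 0, "tz": 0, "rx": 0, "ry": 0, "rz": 0}])

```text
time: 48.07
position: [0.5591, 0.0327, 0.2612]
tool_rot: [0.707, 0.707, -0.001, 0.001]
ft_force: [-2.6, -2.4, 11.1]
grip_width: 0.0196
```

```bash
cat >> lan.py <<'E'
def collet(c,guess=(.559,.033),rad=.036):
    W=cloud(c); P=W[~np.isnan(W[...,0])]
    col=P[(P[:,2]>.228)&(P[:,2]<.239)&(np.hypot(P[:,0]-guess[0],P[:,1]-guess[1])<rad)]
    r=cv2.minAreaRect((col[:,:2]*1000).astype(np.float32)); d=np.array(r[0])/1000-C
    print("collet",len(col),np.round(r[0],1),np.round(r[1],1),"orient",r[2],"pos ang",np.degrees(np.arctan2(d[1],d[0]))%360,np.hypot(*d))
E
python3 - <<'E'
from lan import *
o=obs();d=o["position"][:2]-C;a=np.degrees(np.arctan2(d[1],d[0]));print(np.hypot(*d),a)
collet(shot("wrist"))
E
```

```text
t 48.07 pos [0.5591 0.0327 0.2612] yaw/rpy [-3.141e+00  3.000e-03  1.570e+00] F [-2.6 -2.4 11.1] M [-0.54  0.66 -0.07] grip 0.0196 q [-0.14  0.4   1.55 -0.    1.19 -0.14]
0.06474145557340844 -169.37524701275748
collet 2555 [557.2  40.8] [44.  31.8] orient 9.204167366027832 pos ang 183.27983822962278 0.06556716392042528
```

Call:
send_rows(deltas=[{"tx": 0, "ty": 0, "tz": 0, "rx": 0, "ry": 0, "rz": 0}, {"tx": 0, "ty": 0, "tz": 0, "rx": 0, "ry": 0, "rz": 0}, {"tx": 0, "ty": 0, "tz": 0, "rx": 0, "ry": 0, "rz": 0}, {"tx": 0, "ty": 0, "tz": 0, "rx": 0, "ry": 0, "rz": 0}, {"tx": 0, "ty": 0, "tz": 0, "rx": 0, "ry": 0, "rz": 0}], claw=4.5)

```text
time: 48.53
position: [0.5593, 0.0342, 0.2587]
tool_rot: [0.707, 0.707, -0.0, -0.001]
ft_force: [0.0, -0.2, -0.2]
grip_width: 0.0422
```

Call:
send_rows(deltas=[{"tx": 0, "ty": 0, "tz": -1.5, "rx": 0, "ry": 0, "rz": 0}, {"tx": 0, "ty": 0, "tz": -4, "rx": 0, "ry": 0, "rz": 0}, {"tx": 0, "ty": 0, "tz": -7, "rx": 0, "ry": 0, "rz": 0}, {"tx": 0, "ty": 0, "tz": -10, "rx": 0, "ry": 0, "rz": 0}, {"tx": 0, "ty": 0, "tz": -13, "rx": 0, "ry": 0, "rz": 0}])

```text
time: 48.95
position: [0.5593, 0.0342, 0.3901]
tool_rot: [0.707, 0.707, -0.0, -0.001]
ft_force: [0.3, -0.2, -0.5]
grip_width: 0.0449
```

Call:
send_rows(deltas=[{"tx": -3, "ty": 0, "tz": -0.5, "rx": 0, "ry": 0, "rz": 0}, {"tx": -6, "ty": 0, "tz": -1, "rx": 0, "ry": 0, "rz": 0}, {"tx": -9, "ty": 0, "tz": -1.5, "rx": 0, "ry": 0, "rz": 0}, {"tx": -12, "ty": 0, "tz": -2, "rx": 0, "ry": 0, "rz": 0}, {"tx": -14, "ty": 0, "tz": -2, "rx": 0, "ry": 0, "rz": 0}])

```text
time: 49.37
position: [0.5598, -0.1085, 0.41]
tool_rot: [0.708, 0.706, -0.0, 0.001]
ft_force: [0.4, 0.2, -0.2]
grip_width: 0.0448
```

Call:
send_rows(deltas=[{"tx": 0, "ty": 0, "tz": 0, "rx": 0, "ry": 0, "rz": 0}, {"tx": 0, "ty": 0, "tz": 0, "rx": 0, "ry": 0, "rz": 0}, {"tx": 0, "ty": 0, "tz": 0, "rx": 0, "ry": 0, "rz": 0}, {"tx": 0, "ty": 0, "tz": 0, "rx": 0, "ry": 0, "rz": 0}])

```text
time: 49.7
position: [0.5593, -0.1047, 0.4089]
tool_rot: [0.707, 0.707, 0.0, -0.001]
ft_force: [-0.5, 0.3, 0.2]
grip_width: 0.045
```

Run:
```python
from lan import *
from scipy.optimize import least_squares
obs(); c=shot("wrist","w22"); collet(c)
W=cloud(c); P=W[~np.isnan(W[...,0])]
tt=P[(P[:,2]>.302)&(P[:,2]<.314)&(np.hypot(*(P[:,:2]-C).T)<.09)]; print("tube top",len(tt),tt.mean(0) if len(tt) else 0, (tt.min(0)+tt.max(0))/2 if len(tt) else 0)
d=P[:,:2]-C; r=np.hypot(*d.T); h=P[(P[:,2]>.168)&(P[:,2]<.184)&(r>.172)&(r<.195)]
f=least_squares(lambda p:np.hypot(h[:,0]-p[0],h[:,1]-p[1])-.185,[*C],loss="soft_l1",f_scale=.003);print("ring ctr",f.x,len(h))
for cc in(C,f.x):
    a=np.sort(np.degrees(np.arctan2(h[:,1]-cc[1],h[:,0]-cc[0]))%360);g=np.diff(a)
    for i in g.argsort()[-3:]: print("gap",a[i].round(1),a[i+1].round(1),"mid",((a[i]+a[i+1])/2).round(2))
t=crank(); cv2.imwrite("pics/t22c.png",cv2.resize(t["color"][75:225,225:380,::-1],None,fx=4,fy=4)); collet(t)
```

```text
t 49.7 pos [ 0.5593 -0.1047  0.4089] yaw/rpy [-3.141e+00 -1.000e-03  1.571e+00] F [-0.5  0.3  0.2] M [-0.06 -0.09 -0.  ] grip 0.045 q [-0.38  0.29  1.3   0.    1.55 -0.38]
collet 1622 [558.6  34.2] [44.  44.3] orient 9.20212459564209 pos ang 189.24807113957493 0.06494925416055955
tube top 626 [0.55905733 0.0318415  0.30947735] [0.55899518 0.0314865  0.30745366]
ring ctr [0.62014144 0.04832456] 1891
gap 269.9 270.3 mid 270.1
gap 270.7 271.1 mid 270.88
gap 8.1 231.3 mid 119.66
gap 270.7 271.1 mid 270.9
gap 269.2 269.5 mid 269.35
gap 6.8 232.6 mid 119.72
tube 52 [0.5596 0.0335 0.3071] r 0.0641 ang 190.0
 mean ang 189.8
bar n 260 px [110. 121.] ctr [0.6817 0.6047] size [ 74. 112.] dir 130.5 z 0.1341 [51. 35. 27.]
bar n 236 px [118. 149.] ctr [0.619  0.5974] size [81. 82.] dir 101.6 z 0.1327 [51. 34. 26.]
bar n 77 px [269. 145.] ctr [0.6217 0.1342] size [65. 39.] dir 75.2 z 0.1266 [166. 143. 126.]
bar n 103 px [507. 153.] ctr [ 0.6292 -0.5604] size [26. 47.] dir 179.0 z 0.1226 [ 64. 106.  53.]
bar n 112 px [519. 158.] ctr [ 0.6165 -0.5973] size [25. 46.] dir 146.9 z 0.1231 [ 66. 119.  59.]
bar n 65 px [288. 173.] ctr [0.5513 0.0789] size [ 8. 65.] dir 153.9 z 0.1256 [140. 118. 106.]
bar n 96 px [501. 166.] ctr [ 0.5877 -0.5402] size [24. 47.] dir 91.4 z 0.1216 [ 63. 103.  50.]
bar n 100 px [516. 172.] ctr [ 0.5684 -0.5837] size [46. 22.] dir 33.6 z 0.1224 [ 66. 116.  55.]
bar n 85 px [159. 214.] ctr [0.4228 0.4459] size [11. 57.] dir 98.5 z 0.1281 [212. 162.  94.]
bar n 71 px [209. 262.] ctr [0.2896 0.2965] size [10. 55.] dir 103.7 z 0.1289 [224. 177. 102.]
bar n 205 px [469. 273.] ctr [ 0.2776 -0.4413] size [102.  18.] dir 61.8 z 0.1318 [145. 125. 109.]
bar n 122 px [108. 384.] ctr [-0.043   0.5628] size [122.  24.] dir 52.8 z 0.1268 [99. 59. 15.]
collet 165 [556.4  33.2] [45.  43.6] orient 7.8813700675964355 pos ang 189.7632986006685 0.06723425803788151
```

View pics/w22.png

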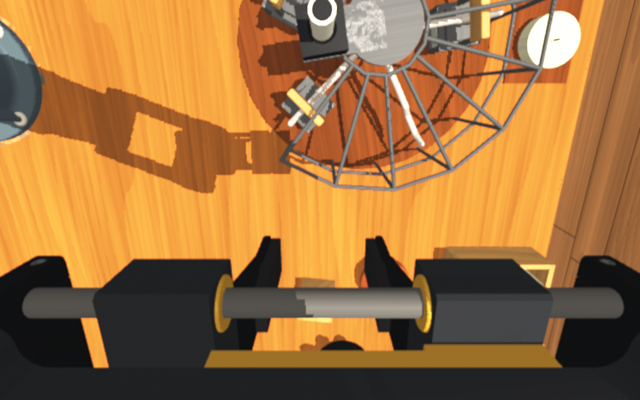

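View pics/t22c.png

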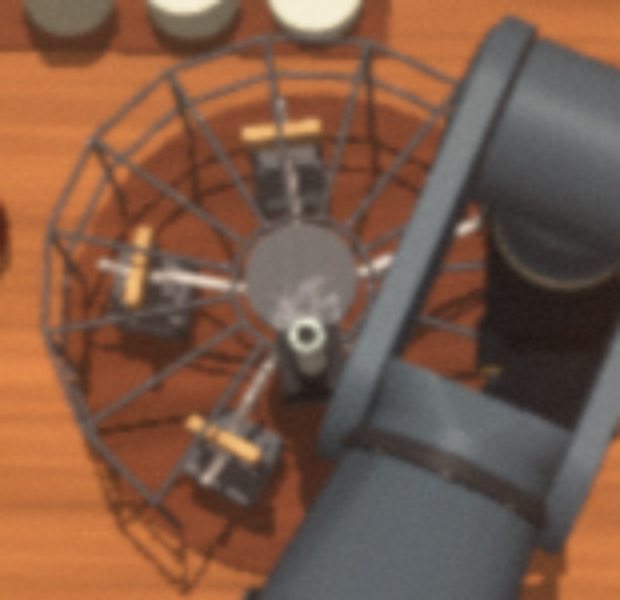

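Call:
send_rows(deltas=[{"tx": -4, "ty": 0, "tz": 0, "rx": 0, "ry": 0, "rz": 0}, {"tx": -8, "ty": 0, "tz": 0, "rx": 0, "ry": 0, "rz": 0}, {"tx": -12, "ty": 0, "tz": 0, "rx": 0, "ry": 0, "rz": 0}, {"tx": -16, "ty": 0, "tz": 0, "rx": 0, "ry": 0, "rz": 0}, {"tx": -20, "ty": 0, "tz": 0, "rx": 0, "ry": 0, "rz": 0}])

```text
time: 50.22
position: [0.5595, -0.3065, 0.4094]
tool_rot: [0.707, 0.707, 0.0, 0.0]
ft_force: [1.5, -0.4, 0.1]
grip_width: 0.0449
```

Call:
send_rows(deltas=[{"tx": -4, "ty": -1, "tz": 0, "rx": 0, "ry": 0, "rz": 0.03}, {"tx": -8, "ty": -2, "tz": 0, "rx": 0, "ry": 0, "rz": 0.06}, {"tx": -12, "ty": -3, "tz": 0, "rx": 0, "ry": 0, "rz": 0.09}, {"tx": -16, "ty": -4, "tz": 0, "rx": 0, "ry": 0, "rz": 0.12}, {"tx": -16, "ty": -4, "tz": 0, "rx": 0, "ry": 0, "rz": 0.12}])

```text
time: 50.63
position: [0.5164, -0.4732, 0.4074]
tool_rot: [0.751, 0.66, -0.002, 0.001]
ft_force: [-0.8, 0.6, -1.4]
grip_width: 0.0449
```

Run:
```python
from lan import *
from scipy.optimize import least_squares
obs(); t=shot("top","t23"); s=shot("scene","s23")
W=cloud(t); P=W[~np.isnan(W[...,0])]+[.002,.001,0]
m=(W[...,2]>.138)&(W[...,2]<.160)
n,lab,st,ce=cv2.connectedComponentsWithStats(m.astype(np.uint8))
for i in range(1,n):
    if st[i,4]>25:
        q=W[lab==i].mean(0)+[.002,.001,0]; d=q[:2]-C; rr=np.hypot(*d)
        if rr<.2: print(st[i,4],q.round(4),"r",rr.round(4),"ang",(np.degrees(np.arctan2(d[1],d[0]))%360).round(1),t["color"][lab==i].mean(0).round())
d=P[:,:2]-C; r=np.hypot(*d.T)
h=P[(P[:,2]>.165)&(P[:,2]<.187)&(r>.17)&(r<.2)]
f=least_squares(lambda p:np.hypot(h[:,0]-p[0],h[:,1]-p[1])-p[2],[*C,.183],loss="soft_l1",f_scale=.003);print(f.x)
a=np.sort(np.degrees(np.arctan2(h[:,1]-f.x[1],h[:,0]-f.x[0]))%360);g=np.diff(a);i=g.argmax();print(a[i],a[i+1],(a[i]+a[i+1])/2)
collet(t)
cv2.imwrite("pics/t23c.png",cv2.resize(t["color"][75:225,225:380,::-1],None,fx=4,fy=4))
cv2.imwrite("pics/s23c.png",cv2.resize(s["color"][110:290,200:450,::-1],None,fx=3.2,fy=3.2))
```

```text
t 50.63 pos [ 0.5164 -0.4732  0.4074] yaw/rpy [-3.14   0.004  1.442] F [-0.8  0.6 -1.4] M [-0.04 -0.1  -0.03] grip 0.0449 q [-0.9   0.52  0.95 -0.    1.67 -0.77]
42 [0.744  0.0497 0.1473] r 0.1214 ang 2.4 [195. 146.  94.]
35 [0.7394 0.081  0.148 ] r 0.1222 ang 17.3 [203. 154.  99.]
52 [0.6296 0.166  0.1489] r 0.1216 ang 86.7 [202. 154. 100.]
59 [ 0.5341 -0.0364  0.1482] r 0.1201 ang 222.4 [206. 157. 103.]
56 [0.5122 0.0921 0.1481] r 0.1202 ang 156.8 [207. 159. 104.]
[0.62279555 0.04444947 0.18161892]
148.83399708222015 231.29979555482146 190.0668963185208
collet 173 [556.9  33.4] [45.1 43.8] orient 7.846790313720703 pos ang 189.6682193932338 0.06674522650678234
```

View pics/t23.png

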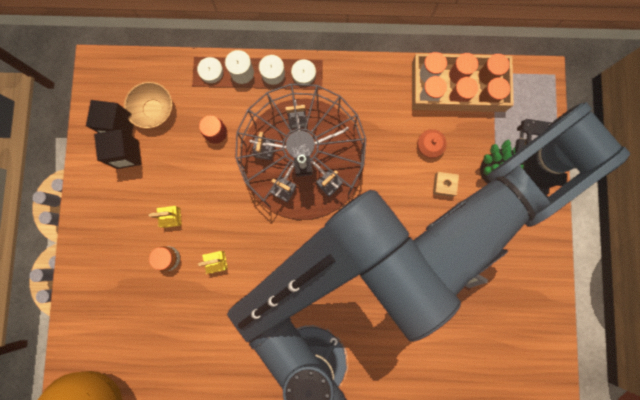

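View pics/t23c.png

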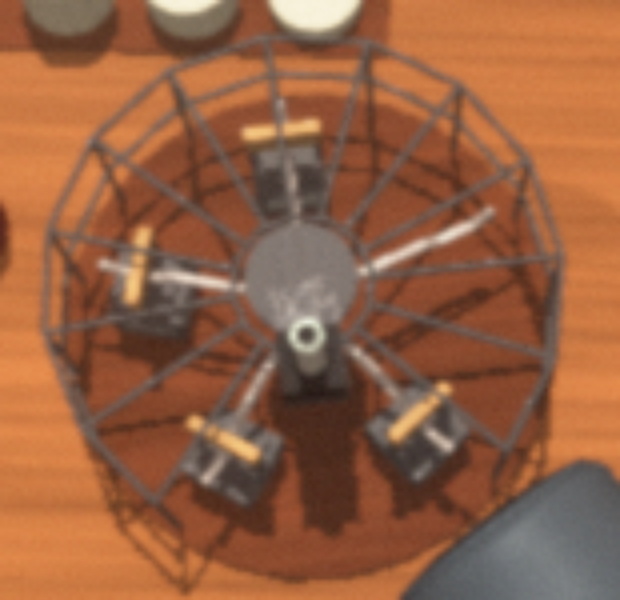

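View pics/s23c.png

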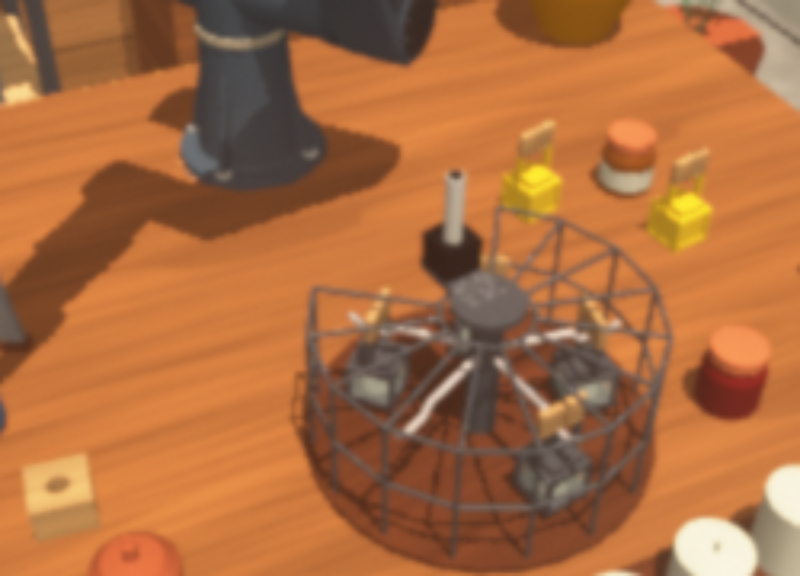

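```bash
python3 -c "
from h import *
obs(); print(robot.hand_in())"
```

```text
t 50.73 pos [ 0.5187 -0.4668  0.4081] yaw/rpy [-3.141e+00 -2.000e-03  1.448e+00] F [-0.1  0.7  0.4] M [ 0.06 -0.1  -0.02] grip 0.045 q [-0.89  0.51  0.96  0.    1.68 -0.77]
the job is handed in; nothing more can be done
None
```

I finished the job and handed it in at about 51 s of robot time. No verdict was reported.

**What I did:**
- **Handle:** I pushed the tube into the collet through the seal, which resisted with about 8 N. It stopped dead while the force rose to 21 N.
- **Lanterns:** I hung the two dark lanterns, the only real ones I found on the table, on hook3 and hook2. I left the yellow look-alikes alone.
- **Final turn:** I turned the carousel back so the handle faces the gap.

**Last checks:**
- **Tube seating:** The tube's top reads about 0.307 to 0.309 m, and 0.308 m means bottomed. It leans a degree or two within the bore's play.
- **Hanging lanterns:** Both bars sit about 121–122 mm out, inside the seat, with their tops at 0.147–0.149 m. The fixed lanterns are still in place.
- **Other goods:** In the last pictures the other goods appear to be where they started; the arm hid the blue owl in the final top view.
- **Handle facing the gap:** The two cameras disagree slightly. The wrist camera put the collet at 189.2° and the top camera at 189.7°, with the middle of the gap at about 190.0°. That leaves the handle within about 1°.

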